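# Run one cycle of the lunch-box band sealer

## Robot

A 6-joint arm with a two-finger parallel gripper is mounted at the origin on the work surface. World frame = base frame: x ahead of the robot, y to its left, z up, the work surface at z = 0. Lengths are in m, angles in rad, forces in N, time in s.
With the tool pointing down it reaches from about 0.25 to 0.85 m from the base axis. Payload 12.5 kg.
Tool frame: the origin (TCP) lies at the very end of the fingers, on their centre line; the grasp point (between the pads) lies 19 mm behind it; z points along the fingers, y is the line along which they close (so a half turn about z gives the same grasp; the last joint's range is limited). The gripper opens to 93 mm and grips with 3 to 60 N. Pads are 15 mm wide; open, the fingers measure 128 mm over their backs; the gripper's body (75 mm by 188 mm) begins 65 mm behind the grasp point.
Start: joints at [-1.26, 0.351, 1.652, -0, 1.139, -0.085], TCP at [0.212, -0.507, 0.219] pointing down, gripper open.
Joint ranges: [-2.75, 2.75], [-0.79, 2.1], [0.01, 2.65], [-1.57, 4.71], [0.07, 3.14], [-2.87, 2.87]. Speed limits (rad/s): [2.22, 2.22, 2.79, 3.14, 3.14, 3.14].

## Interface

Orientations are given as a rotation vector (axis times angle).
In Python, from station import manip, cams, ticket gives the robot as it stands. The module is installed in compiled form; this text tells all that it offers.
- The arm moves only by the tool carry_out, never from a script. Its argument "targets" is a list of rows, each an object of numbers: "tx", "ty", "tz": the shift along the tool's x, y, z in units of 300 mm (1.0 is 300 mm); "wx", "wy", "wz": the turn, a rotation vector about the tool's x, y, z in units of 90 degrees (1.0 is 90 degrees); "hand": the gripper command: -1 is shut, 1 is fully open, values between are in proportion. In form: [{"tx": .., "ty": .., "tz": .., "wx": .., "wy": .., "wz": .., "hand": ..}, ...]. A call has exactly 5 rows; each row shifts and turns the commanded pose from where the row before left it, along the tool's axes as they then stand; what a row does not reach is not made up. A row lasts 1/12 s, in which the tool goes at most 41.7 mm and 7.16 degrees, less where a joint would pass 70% of its speed; a pose out of reach is approached as far as the arm can. A call with a number of a shift or a turn outside -1 to 1 is refused whole. A call with a gripper value outside its range is refused whole. The fingers move at their own pace and stop on an object; "grip_force" is the grip in N (left out, the last holds). Time passes only in rows, so rows that do not move let the fingers close, or fill a call up. It gives the time, the measured TCP pose, the force, the opening and the grip force at its end, in the units of the state.
- manip.state(): the state, without advancing time (a new reading comes with each control period).
- cams.grab_frame(name): name is "side" or "top"; returns the picture (420x560x3 uint8, red, green, blue); there is no depth.
- cams.camera_model(name): a dict with "K" (3x3 intrinsics, pixels), "cam_to_world" (4x4, takes a point from camera to world coordinates). Camera axes: x right, y down, z forward; pixel columns grow to the right and rows downward; lengths in m; the calibration is good to about 2 mm. A picture is of the moment at which its call begins. camera_model takes no time and is no camera call.
- ticket.job_done(): hands the job in; it is judged then, once.
The state is a dict: "time": time; "joint_positions": joint angles; "dq": joint speeds; "joint_efforts": joint torques, N m; "ee_pos": TCP position; "eef_rot": TCP orientation; "ft_force": force on the tool from outside, world axes, zero at the start; "torque": the same for the moment, N m; "finger_gap": finger opening in m; "grip_force": force on a finger pad.
Only numpy, scipy, OpenCV 4.12 (cv2) and the standard library are available. Lean on these libraries where they do the work, as an engineer would, in place of code of your own. Each camera call takes 0.05 s, during which the arm holds its last target. There are 200 camera calls.

## Task

Run a sealing cycle: reach under the hood's raised front lip, push the red safety catch aside and lift the hood right up; take the box with the green band out and stand it upright on the green mat, and stand every unbanded white-lidded box upright on the chamber floor. Then bring the hood fully down shut, and turn the black knob clockwise until it clicks past its detent and stays there. Leave the spray bottle, the label roll and the napkin stack where they are.

Things in the scene. Friction and masses are not known exactly. Their poses are not given: they have to be found in the camera images.
- machine: bench sealer, fixed; origin on the table under the centre of its chamber; x points away from its front (front and lip face -x), y to its left. Steel box 180 (x) x 250 (y) mm outside, rim 85 mm above the table. Joined to its left (+y) side is a grey console 75 mm high, 120 (x) x 130 (y) mm, that carries the knob
- chamber (a point): centre of the open chamber's floor, 35 mm above the table, axes as the machine's; the chamber is 160 (x) x 230 (y) mm inside, its walls 10 mm thick and 50 mm high above the floor
- hood (a joint): hood angle, rad: 0 shut, grows as the front lifts, stop at 1.75. A friction hinge holds it anywhere (about 6 N at the lip to lift). At the start it is ajar at 0.035-0.065; the catch stops it at about 0.09 unless held aside until past 0.13. Lowering, the catch's ramp yields by itself between 0.2 and 0.09 (push down about 10 N at the lip) and hooks in again
- hinge (a point): middle of the hood's hinge line, which runs along the machine's y at machine x = +120 mm, 85 mm above the table. The hood is a clear dome over the steel box, 180 x 250 mm, 42 mm high above the rim, open below; axes as the machine's, fixed
- lip (a point): middle of the front edge of the hood's blue lip, underside; moves with the hood, 256 mm from the hinge line. The lip is a flat flange 8 mm thick, 220 mm wide along y, 46 mm out from the hood's front wall. Beneath it are only the catch and, close to the wall and left of machine y = +28 mm, its striker. Raised, the lip can be hooked or pinched from above
- catch (a joint): how far the sprung safety catch is pushed aside, m: 0 at rest, slides along machine +y (towards the console) to a stop at 0.018; free of its striker above 0.011; takes about 2 N to start, 5.6 N at the stop; springs back
- tongue (a point): on the catch's red tongue: front edge of its right-hand face, which is to be pushed towards +y; moves with hood and catch. The tongue is a plate 6 (y) x 34 (x) mm hanging from 2 to 32 mm below the lip's underside at mid width, 8 mm ahead of the lip's edge (red tab seen from above). This point is 15 mm above its lower end; right (-y) of it is free space
- knob (a joint): angle of the black cycle knob in rad, 0 at rest, grows clockwise seen from above, stop at 1.35. A weak spring turns it back to 0 until it has clicked past a detent (hump from about 0.5 to 1.0, up to about 0.25 N m); past it, it stays at about 0.92 or more when released
- knob_grip (a point): on the knob's vertical axis at the height to grip, 105 mm above the table; turns with the knob. The grip is an upright bar 52 mm long, 14 mm wide, its top 10 mm above this point and 32 mm tall; at joint 0 its length lies along the machine's x
- box1: lunch box to be sealed: clear box with a plain white lid and a filled roll inside, no band; 66 long (its x) x 50 wide (its y) x 58 high (z), about 140 g; origin at the centre of its underside, z up through the lid. It stands somewhere on the table; may be absent
- box2: lunch box to be sealed: clear box with a plain white lid and a filled roll inside, no band; 66 long (its x) x 50 wide (its y) x 58 high (z), about 140 g; origin at the centre of its underside, z up through the lid. It stands somewhere on the table; may be absent
- box3: lunch box to be sealed: clear box with a plain white lid and a filled roll inside, no band; 66 long (its x) x 50 wide (its y) x 58 high (z), about 140 g; origin at the centre of its underside, z up through the lid. It stands somewhere on the table; may be absent
- box4: lunch box to be sealed: clear box with a plain white lid and a filled roll inside, no band; 66 long (its x) x 50 wide (its y) x 58 high (z), about 140 g; origin at the centre of its underside, z up through the lid. It stands somewhere on the table; may be absent
- sealed_box: the finished lunch box left in the chamber: same box as the others (66 x 50 x 58 mm, origin at the centre of its underside, z up) but with a green band round its middle
- out_mat: green mat on the table for finished boxes, 140 x 140 x 4 mm, fixed; origin at the centre of its underside
- spray_bottle: bystander: white bottle with a red cap, 60 mm across, 170 mm high; origin under its centre
- label_roll: bystander: roll of labels standing on end, 80 mm across, 50 mm high; origin under its centre
- napkins: bystander: stack of white napkins 140 x 140 x 80 mm; origin under its centre

How it is judged:
On the way, in this order (a step that is already met when the one before it is completed fails the run):
1. the safety catch is pushed aside under the raised lip (value of joint catch above 0.01 m and value of joint hood between 0.02 and 0.3 rad), for 0.1 s.
2. the hood is lifted right up (over 1.2 rad) (value of joint hood above 1.2 rad), for 0.2 s.
3. the banded box is on the mat and all unbanded boxes stand in the chamber, hood still up (horizontal distance between sealed_box and out_mat below 0.05 m and height (world z) of sealed_box below 0.012 m and angle between each of sealed_box, box1, box2, box3, box4's own z axis and vertical below 0.15 rad and x of box1 in the frame of chamber between -0.062 and 0.062 m and y of box1 in the frame of chamber between -0.098 and 0.098 m and z of each of box1, box2, box3, box4 in the frame of chamber below 0.008 m and x of box2 in the frame of chamber between -0.062 and 0.062 m and y of box2 in the frame of chamber between -0.098 and 0.098 m and x of box3 in the frame of chamber between -0.062 and 0.062 m and y of box3 in the frame of chamber between -0.098 and 0.098 m and x of box4 in the frame of chamber between -0.062 and 0.062 m and y of box4 in the frame of chamber between -0.098 and 0.098 m and value of joint hood above 0.9 rad), for 0.3 s.
4. the hood is fully down, the boxes inside (value of joint hood below 0.03 rad and x of box1 in the frame of chamber between -0.062 and 0.062 m and y of box1 in the frame of chamber between -0.098 and 0.098 m and z of each of box1, box2, box3, box4 in the frame of chamber below 0.008 m and angle between each of box1, box2, box3, box4's own z axis and vertical below 0.15 rad and x of box2 in the frame of chamber between -0.062 and 0.062 m and y of box2 in the frame of chamber between -0.098 and 0.098 m and x of box3 in the frame of chamber between -0.062 and 0.062 m and y of box3 in the frame of chamber between -0.098 and 0.098 m and x of box4 in the frame of chamber between -0.062 and 0.062 m and y of box4 in the frame of chamber between -0.098 and 0.098 m), for 0.3 s.
5. the knob has clicked past its detent (value of joint knob above 0.85 rad), for 0.2 s.
At the end, for the whole second after the job is handed in: every unbanded box stands upright (within 0.15 rad) on the chamber floor, within the walls; the green-banded box stands upright on the mat, its centre within 50 mm of the mat's; the hood is shut (under 0.03 rad); the knob stays past its detent (over 0.85 rad); boxes at rest (all of step 4 and horizontal distance between sealed_box and out_mat below 0.05 m and height (world z) of sealed_box below 0.012 m and angle between sealed_box's own z axis and vertical below 0.15 rad and value of joint knob above 0.85 rad and linear speed of each of box1, box2, box3, box4, sealed_box below 0.03 m/s); the robot touches nothing.
It fails at once if the spray bottle is moved by more than 3 cm or tipped (distance of spray_bottle from where it was at the start of the episode above 0.03 m or angle between spray_bottle's own z axis and vertical above 0.4 rad).
It fails at once if the label roll is moved by more than 3 cm or tipped (distance of label_roll from where it was at the start of the episode above 0.03 m or angle between label_roll's own z axis and vertical above 0.4 rad).
It fails at once if the napkin stack is moved by more than 3 cm or tipped (distance of napkins from where it was at the start of the episode above 0.03 m or angle between napkins's own z axis and vertical above 0.4 rad).
Of box1, box2, box3, box4 only 2 to 4 are there at a start; the rules pass over those that are not, and their reading is None.
At some moment in a run one of box1, box2, box3, box4 may be knocked a few centimetres aside while the robot is not near it.
It also fails if it takes over 210 s, if anything falls off the work surface, if the arm or the gripper's body presses on something with over 40 N, if the wrist force passes 120 N, or if a joint passes its speed limit or range.

## Working session

There is one attempt and no reset: what is moved stays moved. The work goes in short steps, Python scripts to look and compute and a tool call to move; the robot and the scene stay as the last step left them, time stands still between calls to the robot, and variables do not carry over. Pictures are saved under pics/ and viewed, at most 14 in all, crops included, and the job is handed in when it is done.

Besides the shell and the picture viewer there is one more tool, called after "Call:" as name([rows], argument=value, ...), one row to a line, values as JSON. carry_out: Moves the arm, as the interface text tells. Shifts and turns lie within -1 to 1; 1 stands for 300 mm of shift or 90 degrees of turn. Its arguments: {"type":"object","properties":{"targets":{"type":"array","items":{"type":"object","properties":{"tx":{"type":"number"},"ty":{"type":"number"},"tz":{"type":"number"},"wx":{"type":"number"},"wy":{"type":"number"},"wz":{"type":"number"},"hand":{"type":"number"}}}},"grip_force":{"type":"number"}},"required":["targets"]}

```bash
mkdir -p pics
python3 - <<'E'
from station import manip,cams
import cv2,numpy as np
for n in("top","side"):
    im=cams.grab_frame(n); cv2.imwrite(f"pics/{n}0.png",im[:,:,::-1]); m=cams.camera_model(n); print(n,np.round(m["K"],1).tolist(),np.round(m["cam_to_world"],4).tolist())
print(manip.state())
E
```

```text
top [[521.8, 0.0, 285.5], [0.0, 521.8, 215.6], [0.0, 0.0, 1.0]] [[-0.0235, -0.992, 0.1242, 0.3769], [-0.9995, 0.0258, 0.0173, 0.0254], [-0.0204, -0.1237, -0.9921, 1.3166], [0.0, 0.0, 0.0, 1.0]]
side [[485.6, 0.0, 283.6], [0.0, 485.6, 218.4], [0.0, 0.0, 1.0]] [[-0.9493, -0.2351, 0.2086, 0.2709], [-0.3143, 0.7208, -0.6178, 0.7568], [-0.0051, -0.652, -0.7582, 0.9461], [0.0, 0.0, 0.0, 1.0]]
{'time': 0.1, 'joint_positions': array([-1.25958767e+00,  3.51205978e-01,  1.65233872e+00,  6.78673025e-06,
        1.13910790e+00, -8.46095135e-02]), 'dq': array([-0.00069707, -0.00158526, -0.00227039, -0.0002869 ,  0.00048015,
       -0.00117273]), 'joint_efforts': array([ 7.63680218e-04, -4.98029959e+01, -2.85705364e+01,  7.00400700e-02,
        2.38747179e-02, -2.59523790e-05]), 'ee_pos': array([ 0.21198675, -0.50717596,  0.21815045]), 'eef_rot': array([-3.07923585e+00, -6.17487306e-01,  1.78557301e-04]), 'ft_force': array([-0.48783936, -0.16271475,  0.66636003]), 'torque': array([-0.00640437, -0.0445235 , -0.01332588]), 'grip_force': 0.0, 'finger_gap': 0.09309809532217919}
```

View pics/top0.png

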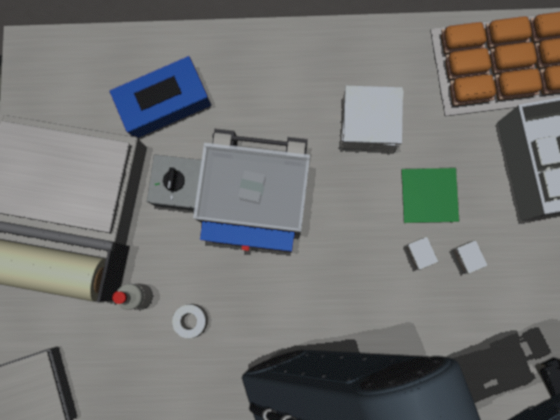

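View pics/side0.png

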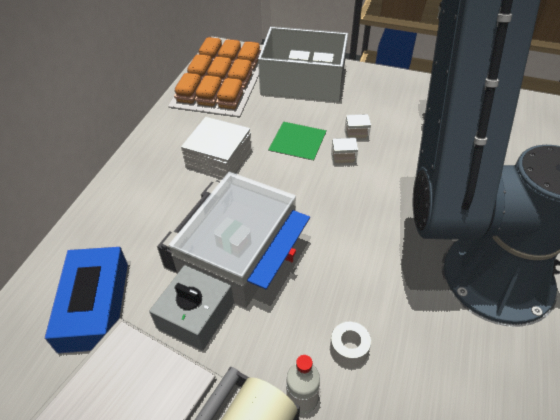

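The top view shows the machine at about (252,188), its lip at (247,236), the red tab at (246,248) and the knob at (173,180). It also shows the mat at (430,195), white boxes at (423,253) and (471,257), the roll at (190,321) and the bottle at (130,297). I'll zoom in next.

Run:
```python
import cv2,numpy as np
t=cv2.imread("pics/top0.png");s=cv2.imread("pics/side0.png")
a=cv2.resize(t[125:260,140:320],None,fx=3.3,fy=3.3,interpolation=cv2.INTER_CUBIC)
a=t[125:260,140:320]; a=cv2.resize(a,(800,600),interpolation=cv2.INTER_CUBIC); cv2.imwrite("pics/c1.png",a)
b=np.vstack([np.hstack([cv2.resize(t[230:280,400:500],(400,200),interpolation=2),cv2.resize(t[90:220,500:560],(400,200),interpolation=2)]),
 np.hstack([cv2.resize(s[20:100,250:350],(400,400),interpolation=2),cv2.resize(s[100:200,300:400],(400,400),interpolation=2)])])
cv2.imwrite("pics/c2.png",b)
```

```text
(no output)
```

View pics/c1.png

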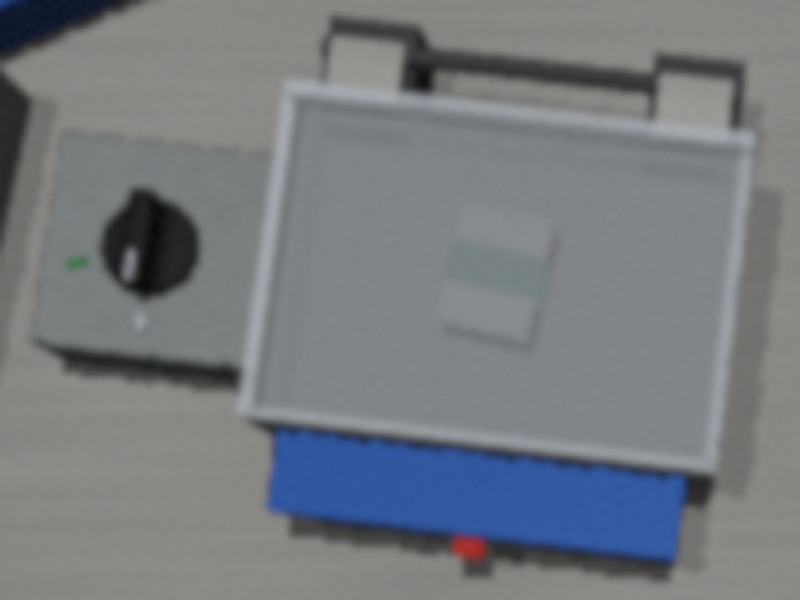

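View pics/c2.png

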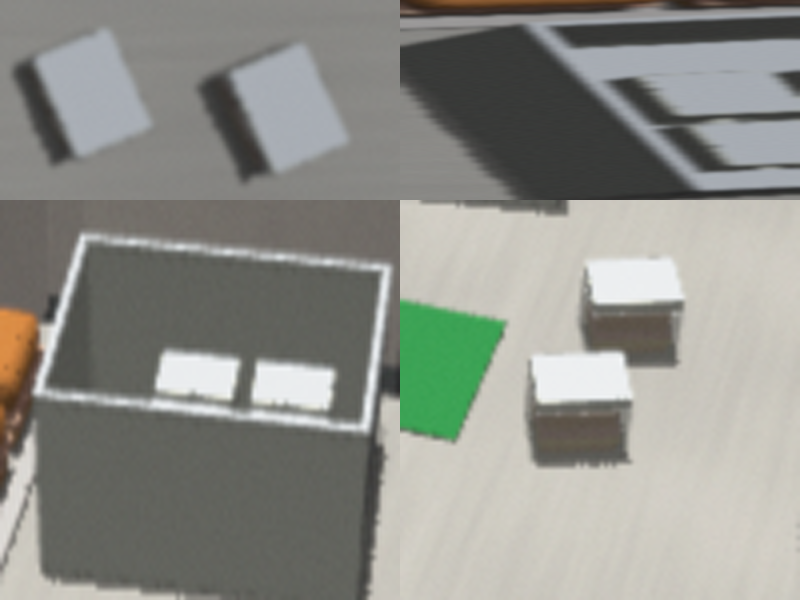

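The close-up shows the machine rim corners at c1 pixels (288,85), (753,135), (715,470) and (240,415). The banded box is near (497,275) and the knob at (150,245). Two roll-filled boxes stand free, and a crate holds two white-lidded items. Next I compute poses.

```bash
cat > h.py <<'E'
from station import manip,cams
import cv2,numpy as np
from scipy.spatial.transform import Rotation as R
def ray(n,u,v):
    m=cams.camera_model(n);K=np.array(m["K"]);T=np.array(m["cam_to_world"])
    return T[:3,3],T[:3,:3]@np.linalg.solve(K,[u,v,1.])
def px(n,u,v,z):
    o,d=ray(n,u,v);return o+d*(z-o[2])/d[2]
def proj(n,p):
    m=cams.camera_model(n);K=np.array(m["K"]);T=np.array(m["cam_to_world"])
    q=K@(T[:3,:3].T@(np.asarray(p)-T[:3,3]));return q[:2]/q[2]
def tri(a,b):
    o1,d1=ray("top",*a);o2,d2=ray("side",*b)
    A=np.c_[d1,-d2];t=np.linalg.lstsq(A,o2-o1,rcond=None)[0]
    p,q=o1+d1*t[0],o2+d2*t[1];return (p+q)/2,np.linalg.norm(p-q)
def rects(n,im,f,z,amin=150):
    out=[]
    for c in cv2.findContours(f(im.astype(int)).astype(np.uint8),0,2)[0]:
        if cv2.contourArea(c)<amin: continue
        P=np.array([px(n,u,v,z)[:2] for u,v in c[:,0]],np.float32)
        out.append((cv2.minAreaRect(P),cv2.boundingRect(c)))
    return out
E
python3 - <<'E'
from h import *
np.set_printoptions(precision=4,suppress=True)
C=np.array([[288,85],[753,135],[715,470],[240,415]])/4.444+[140,125]
P=np.array([px("top",*c,.085)[:2] for c in C]);print("rim",P)
yd=(P[0]+P[3]-P[1]-P[2]);a=np.arctan2(yd[1],yd[0])-np.pi/2;xd=P[0]+P[1]-P[2]-P[3];b=np.arctan2(xd[1],xd[0]);print("c",P.mean(0),a,b, np.linalg.norm(yd)/2,np.linalg.norm(xd)/2)
c=P.mean(0);
f=lambda q:px("top",q[0]/4.444+140,q[1]/4.444+125,q[2])[:2]-c
th=(a+b)/2;Rm=np.array([[np.cos(th),np.sin(th)],[-np.sin(th),np.cos(th)]])
for nm,q in dict(knob=(148,245,.115),tab=(470,547,.095),lipL=(268,510,.1),lipR=(675,558,.1),hingeL=(330,20,.085),hingeR=(742,65,.085),bandtop=(497,275,.093)).items(): print(nm,Rm@f(q),f(q)+c)
t=cv2.imread("pics/top0.png")[:,:,::-1]
s=cv2.imread("pics/side0.png")[:,:,::-1]
print("white");[print(r) for r in rects("top",t,lambda i:(i.min(2)>140)&(i.max(2)-i.min(2)<30),.058)]
print("whiteside");[print(r) for r in rects("side",s,lambda i:(i.min(2)>215),.058,100)]
print("mat");[print(r) for r in rects("top",t,lambda i:(i[:,:,1]>i[:,:,0]+40)&(i[:,:,1]>i[:,:,2]+25),.004)]
print("roll",px("top",190,321,.05),"bottle",px("top",119,297,.17))
# crate lids: top crop px (715,95)->; side
print("crate",tri((500+720*60/400-60*0,90+95*130/200) if 0 else (547.5,151),(299,55)),tri((552,183),(323,57)),tri((547.5,151),(323,57)))
E
```

```text
rim [[ 0.711   0.2386]
 [ 0.6759 -0.0144]
 [ 0.4939  0.0112]
 [ 0.53    0.2653]]
c [0.6027 0.1252] -0.13962390383439383 -0.1428108847347957 0.25601796479567324 0.1833267950118654
knob [-0.0104  0.1833] [0.6182 0.3081]
tab [-0.1481 -0.0044] [0.4555 0.1416]
lipL [-0.1414  0.1035] [0.4773 0.2476]
lipR [-0.1416 -0.1126] [0.4467 0.0336]
hingeL [0.13   0.1096] [0.7469 0.2154]
hingeR [ 0.1301 -0.1175] [ 0.715  -0.0095]
bandtop [-0.0016 -0.0001] [0.6011 0.1253]
white
(((0.286922812461853, 0.2869774401187897), (0.07734367251396179, 0.0781402438879013), 62.772552490234375), (171, 304, 34, 35))
(((0.41722628474235535, 0.6355178356170654), (0.23321372270584106, 0.053859859704971313), 78.59498596191406), (0, 251, 93, 39))
(((0.4243800938129425, -0.39721086621284485), (0.06659313291311264, 0.05020992457866669), 21.49350357055664), (458, 240, 30, 33))
(((0.4366363286972046, -0.28094857931137085), (0.06683531403541565, 0.05032496526837349), 21.074617385864258), (409, 237, 29, 32))
(((0.6002926826477051, -0.599717915058136), (0.0360291413962841, 0.07040395587682724), 84.98321533203125), (544, 168, 16
[... 1525 characters left out ...]
58728027344), (347, 114, 24, 12))
(((0.6168408393859863, -0.6923794746398926), (0.06381680816411972, 0.044532135128974915), 14.600703239440918), (313, 53, 20, 8))
(((0.6977993845939636, -0.6797990202903748), (0.06427671760320663, 0.044522058218717575), 16.441648483276367), (289, 51, 20, 8))
mat
(((0.5848438143730164, -0.31840935349464417), (0.1360282450914383, 0.13605165481567383), 89.75141143798828), (402, 168, 57, 55))
roll [0.287  0.2821 0.05  ] bottle [0.3505 0.4136 0.17  ]
crate (array([ 0.6603, -0.561 ,  0.1299]), np.float64(0.001249282860196413)) (array([ 0.5837, -0.5614,  0.1369]), np.float64(0.0005678720468571735)) (array([ 0.6194, -0.556 ,  0.1435]), np.float64(0.0727982842193654))
```

Run:
```python
import cv2
s=cv2.imread("pics/side0.png")
cv2.imwrite("pics/c3.png",cv2.resize(s[165:345,145:320],(778,800))[:600] if 0 else cv2.resize(s[165:315,145:345],(800,600),interpolation=2))
```

```text
(no output)
```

View pics/c3.png

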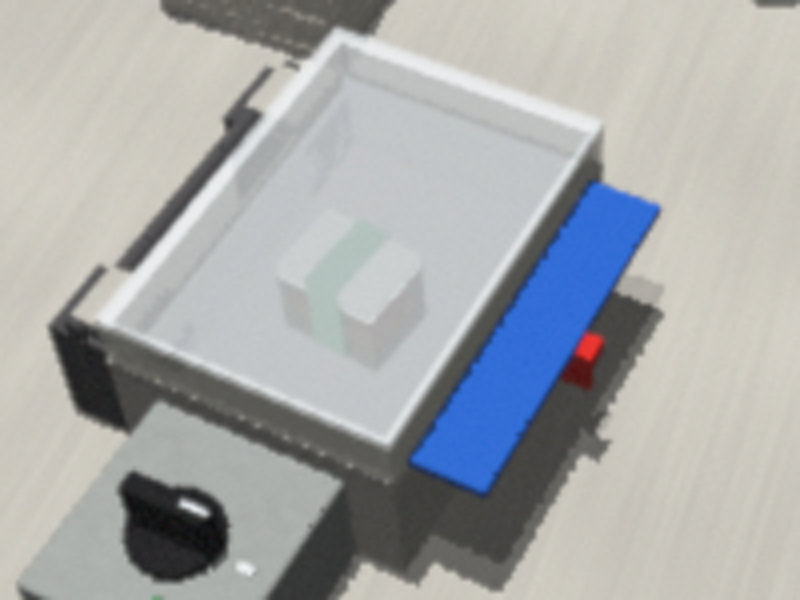

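The pale outline is the top edge of the dome. The side crop has its corners at (343,32), (602,128), (390,440) and (105,322), and the lip's front corners at (660,207) and (488,493). I'll triangulate these.

Run:
```python
from h import *
np.set_printoptions(precision=4,suppress=True)
T=lambda q:np.array(q)/4.444+[140,125]-0.4
S=lambda q:np.array(q)/4+[145,165]-0.4
pr=dict(BL=((288,82),(103,322)),BR=((753,133),(343,30)),FR=((715,472),(602,128)),FL=((240,415),(390,442)),lipL=((268,510),(488,493)),lipR=((677,560),(660,207)),knobtop=((148,245),(168,505)),tab=((470,547),(592,345)))
W={}
for k,(a,b) in pr.items(): W[k],e=tri(T(a),S(b));print(k,W[k],e)
# yaw from edges
for a,b in(("BR","BL"),("FR","FL"),("lipR","lipL")):
    d=W[b]-W[a];print("yaw",np.arctan2(-d[0],d[1]),np.linalg.norm(d))
d=(W["BL"]+W["BR"]-W["FL"]-W["FR"])/2;print(np.arctan2(d[1],d[0]),np.linalg.norm(d))
th=-.1405;h=.05
Rm=np.array([[np.cos(th),-np.sin(th)],[np.sin(th),np.cos(th)]])
# model points in machine frame with hood angle h: fit translation
def hp(x,y,z):
    r=np.array([x-.12,z-.085]);c,s=np.cos(h),np.sin(h)
    return np.array([.12+r[0]*c+r[1]*s,y,.085-r[0]*s+r[1]*c])
for k,m in dict(BL=(.09,.125,.127),BR=(.09,-.125,.127),FR=(-.09,-.125,.127),FL=(-.09,.125,.127),lipL=(-.136,.11,.093),lipR=(-.136,-.11,.093)).items():
    p=hp(*m);print(k,"origin",W[k][:2]-Rm@p[:2],"dz",W[k][2]-p[2])
o,d=ray("top",*T((148,245)))
```

```text
BL [0.7034 0.233  0.1234] 0.0003834439357962264
BR [ 0.6672 -0.0124  0.1255] 0.0018030657288374476
FR [0.4918 0.0128 0.1214] 0.002988237258803611
FL [0.5272 0.2585 0.1263] 0.002845173337851437
lipL [0.4796 0.2504 0.0903] 0.0011017230078881027
lipR [0.449  0.0339 0.0895] 0.0036561048374732833
knobtop [0.6259 0.3137 0.1009] 0.007972396120763206
tab [0.4572 0.1431 0.0909] 0.001133321514279143
yaw -0.14658820286499843 0.2480466915901464
yaw -0.14311595043740127 0.2482680162974151
yaw -0.14042415822500973 0.21872697066657482
-0.14335592271116046 0.17757069878904005
BL origin [0.5947 0.1221] dz -0.005065625969490617
BR origin [0.5934 0.1243] dz -0.0029040015152051457
FR origin [0.5961 0.1243] dz -0.016088031259629598
FL origin [0.5965 0.1225] dz -0.011120832169792982
lipL origin [0.5981 0.1226] dz -0.015459333571764447
lipR origin [0.5983 0.1238] dz -0.01630099260719077
```

Machine origin is about (0.597, 0.123) with yaw -0.143. Now I move the arm in front of the lip, which also uncovers the hidden table area.

Call:
carry_out([
  {"tx":0.061,"ty":-0.089,"tz":-0.01,"hand":-1},
  {"tx":0.061,"ty":-0.089,"tz":-0.01,"hand":-1},
  {"tx":0.061,"ty":-0.089,"tz":-0.01,"hand":-1},
  {"tx":0.061,"ty":-0.089,"tz":-0.01,"hand":-1},
  {"tx":0.061,"ty":-0.089,"tz":-0.01,"hand":-1},
])

```text
$.targets[0]: bad value
```

Call:
carry_out([
  {"tx":0.061,"ty":-0.089,"tz":-0.01,"hand":-1},
  {"tx":0.061,"ty":-0.089,"tz":-0.01,"hand":-1},
  {"tx":0.061,"ty":-0.089,"tz":-0.01,"hand":-1},
  {"tx":0.061,"ty":-0.089,"tz":-0.01,"hand":-1},
  {"tx":0.061,"ty":-0.089,"tz":-0.01,"hand":-1},
])

```text
$.targets[0]: bad value
```

```bash
python3 -c "
from h import *
s=manip.state();print(s['joint_positions'].round(4),s['ee_pos'].round(4),s['eef_rot'].round(4))"
```

```text
[-1.2596  0.3512  1.6523  0.      1.1391 -0.0846] [ 0.212  -0.5072  0.2182] [-3.0792e+00 -6.1750e-01  2.0000e-04]
```

Call:
carry_out([
  {"tx":0.061,"ty":-0.089,"tz":-0.01,"hand":-1},
  {"tx":0.061,"ty":-0.089,"tz":-0.01,"hand":-1},
  {"tx":0.061,"ty":-0.089,"tz":-0.01,"hand":-1},
  {"tx":0.061,"ty":-0.089,"tz":-0.01,"hand":-1},
  {"tx":0.061,"ty":-0.089,"tz":-0.01,"hand":-1},
])

```text
$.targets[0]: bad value
```

Call:
carry_out([
  {"tx":0.061,"ty":-0.089,"tz":-0.01,"hand":-1},
  {"tx":0.061,"ty":-0.089,"tz":-0.01,"hand":-1},
  {"tx":0.061,"ty":-0.089,"tz":-0.01,"hand":-1},
  {"tx":0.061,"ty":-0.089,"tz":-0.01,"hand":-1},
  {"tx":0.061,"ty":-0.089,"tz":-0.01,"hand":-1},
])

```text
$.targets[0]: bad value
```

Call:
carry_out([
  {"wz":0.069},
  {"wz":0.069},
  {"wz":0.069},
  {"wz":0.069},
  {"wz":0.069},
])

```text
$.targets[0]: bad value
```

```bash
python3 -c "
from h import *
s=manip.state();print(s['joint_positions'].round(4),s['ee_pos'].round(4),s['eef_rot'].round(4),s['finger_gap'])
a=cams.grab_frame('top');b=cams.grab_frame('side')
cv2.imwrite('pics/t1.png',a[:,:,::-1]);cv2.imwrite('pics/s1.png',b[:,:,::-1])
cv2.imwrite('pics/m1.png',cv2.resize(np.vstack([a,b])[:,:,::-1],(400,600),interpolation=3))"
```

```text
[-1.2596  0.3512  1.6523  0.      1.1391 -0.0846] [ 0.212  -0.5072  0.2182] [-3.0792e+00 -6.1750e-01  2.0000e-04] 0.09309809532217919
```

View pics/m1.png

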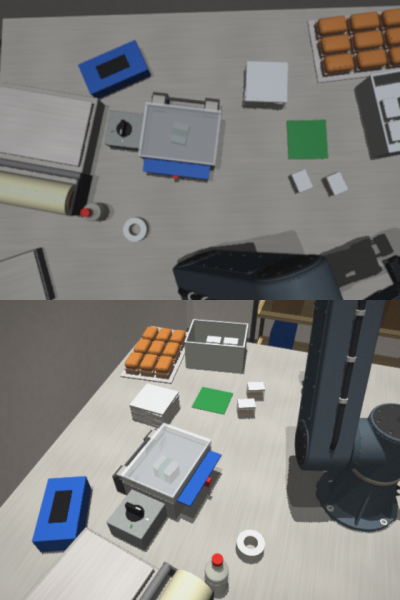

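All the calls were refused because every field must be present. The picture is unchanged from the start.

Call:
carry_out([
  {"tx":0.061,"ty":-0.089,"tz":-0.01,"wx":0,"wy":0,"wz":0,"hand":-1},
  {"tx":0.061,"ty":-0.089,"tz":-0.01,"wx":0,"wy":0,"wz":0,"hand":-1},
  {"tx":0.061,"ty":-0.089,"tz":-0.01,"wx":0,"wy":0,"wz":0,"hand":-1},
  {"tx":0.061,"ty":-0.089,"tz":-0.01,"wx":0,"wy":0,"wz":0,"hand":-1},
  {"tx":0.061,"ty":-0.089,"tz":-0.01,"wx":0,"wy":0,"wz":0,"hand":-1},
])

```text
time: 0.62
ee_pos: [0.245, -0.3474, 0.2335]
eef_rot: [-3.08, -0.617, 0.0]
ft_force: [-0.0, 0.1, 0.5]
finger_gap: 0.064
grip_force: 0.0
```

Call:
carry_out([
  {"tx":0.061,"ty":-0.089,"tz":-0.01,"wx":0,"wy":0,"wz":0,"hand":-1},
  {"tx":0.061,"ty":-0.089,"tz":-0.01,"wx":0,"wy":0,"wz":0,"hand":-1},
  {"tx":0.061,"ty":-0.089,"tz":-0.01,"wx":0,"wy":0,"wz":0,"hand":-1},
  {"tx":0.061,"ty":-0.089,"tz":-0.01,"wx":0,"wy":0,"wz":0,"hand":-1},
  {"tx":0.061,"ty":-0.089,"tz":-0.01,"wx":0,"wy":0,"wz":0,"hand":-1},
])

```text
time: 1.03
ee_pos: [0.2778, -0.1891, 0.2488]
eef_rot: [3.08, 0.617, 0.0]
ft_force: [0.7, -0.3, 0.9]
finger_gap: 0.031
grip_force: 0.0
```

```bash
python3 -c "
from h import *
s=manip.state();print(s['joint_positions'].round(4),s['ee_pos'].round(4),s['eef_rot'].round(4))"
```

```text
[-0.7363 -0.1019  2.0965  0.      1.1467  0.4391] [ 0.2778 -0.1891  0.2488] [3.0802e+00 6.1690e-01 3.0000e-04]
```

Call:
carry_out([
  {"tx":0.061,"ty":-0.089,"tz":-0.01,"wx":0,"wy":0,"wz":0,"hand":-1},
  {"tx":0.061,"ty":-0.089,"tz":-0.01,"wx":0,"wy":0,"wz":0,"hand":-1},
  {"tx":0.061,"ty":-0.089,"tz":-0.01,"wx":0,"wy":0,"wz":0,"hand":-1},
  {"tx":0.061,"ty":-0.089,"tz":-0.01,"wx":0,"wy":0,"wz":0,"hand":-1},
  {"tx":0.061,"ty":-0.089,"tz":-0.01,"wx":0,"wy":0,"wz":0,"hand":-1},
])

```text
time: 1.45
ee_pos: [0.3108, -0.0305, 0.2639]
eef_rot: [3.08, 0.617, 0.001]
ft_force: [0.5, -0.8, 0.3]
finger_gap: 0.0006
grip_force: 0.0
```

Call:
carry_out([
  {"tx":0.061,"ty":-0.089,"tz":-0.01,"wx":0,"wy":0,"wz":0,"hand":-1},
  {"tx":0.061,"ty":-0.089,"tz":-0.01,"wx":0,"wy":0,"wz":0,"hand":-1},
  {"tx":0.061,"ty":-0.089,"tz":-0.01,"wx":0,"wy":0,"wz":0,"hand":-1},
  {"tx":0.061,"ty":-0.089,"tz":-0.01,"wx":0,"wy":0,"wz":0,"hand":-1},
  {"tx":0.061,"ty":-0.089,"tz":-0.01,"wx":0,"wy":0,"wz":0,"hand":-1},
])

```text
time: 1.87
ee_pos: [0.3437, 0.1282, 0.2789]
eef_rot: [3.08, 0.618, 0.001]
ft_force: [0.9, -0.3, 0.1]
finger_gap: 0.0009
grip_force: 0.0
```

Call:
carry_out([
  {"tx":0,"ty":0,"tz":0,"wx":0,"wy":0,"wz":0.069,"hand":-1},
  {"tx":0,"ty":0,"tz":0,"wx":0,"wy":0,"wz":0.069,"hand":-1},
  {"tx":0,"ty":0,"tz":0,"wx":0,"wy":0,"wz":0.069,"hand":-1},
  {"tx":0,"ty":0,"tz":0,"wx":0,"wy":0,"wz":0.069,"hand":-1},
  {"tx":0,"ty":0,"tz":0,"wx":0,"wy":0,"wz":0.069,"hand":-1},
])

```text
time: 2.28
ee_pos: [0.3437, 0.1265, 0.2785]
eef_rot: [3.133, -0.237, -0.0]
ft_force: [0.0, 0.3, -0.8]
finger_gap: 0.0007
grip_force: 0.0
```

```bash
python3 -c "
from h import *
s=manip.state();print(s['time'],s['joint_positions'].round(4),s['ee_pos'].round(4),s['eef_rot'].round(4),s['finger_gap'])
a=cams.grab_frame('top');b=cams.grab_frame('side')
cv2.imwrite('pics/t1.png',a[:,:,::-1]);cv2.imwrite('pics/s1.png',b[:,:,::-1])
cv2.imwrite('pics/m1b.png',cv2.resize(np.vstack([a,b])[:,:,::-1],(400,600),interpolation=3))"
```

```text
2.2833 [ 0.2252 -0.0693  1.9911  0.      1.2201  1.9472] [0.3437 0.1265 0.2785] [ 3.1326e+00 -2.3710e-01 -4.0000e-04] 0.0006982700134220205
```

View pics/m1b.png

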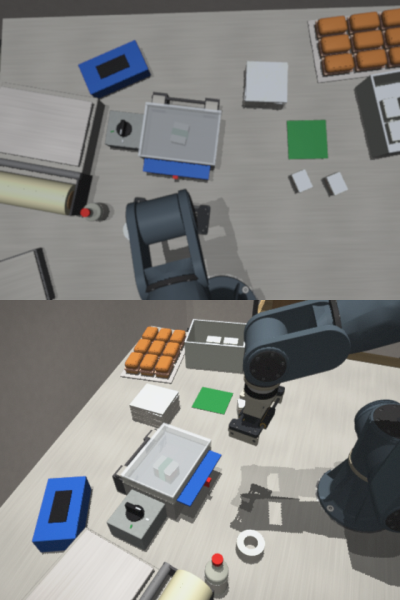

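The arm is now in front of the lip. No other boxes turned up where the arm had been, so there are two unbanded boxes. I'll fit simple kinematics so I can choose a tilt.

Run:
```python
import numpy as np
J=np.array([[-1.2596,.3512,1.6523],[-.7363,-.1019,2.0965],[.2252,-.0693,1.9911]])
P=np.array([[.212,-.5072,.2182],[.2778,-.1891,.2488],[.3437,.1265,.2785]])
q2=J[:,1];q23=q2+J[:,2];r=np.hypot(P[:,0],P[:,1]);d=r*np.sin(np.arctan2(P[:,1],P[:,0])-J[:,0]);print(d)
rho=np.sqrt(r**2-d**2)
n=3;A=np.zeros((6,3));A[:3,0]=np.sin(q2);A[:3,1]=np.sin(q23);A[3:,0]=np.cos(q2);A[3:,1]=np.cos(q23);A[3:,2]=1
x,res,_,_=np.linalg.lstsq(A,np.r_[rho,P[:,2]],rcond=None);print(x,res,rho)
```

```text
[0.04651372 0.04644163 0.04655715]
[ 0.48251533  0.42068137 -0.05829503] [5.19385758e-06] [0.54775206 0.33282852 0.36326901]
```

Call:
carry_out([
  {"tx":0,"ty":0,"tz":0,"wx":0.075,"wy":0,"wz":0,"hand":-1},
  {"tx":0,"ty":0,"tz":0,"wx":0.075,"wy":0,"wz":0,"hand":-1},
  {"tx":0,"ty":0,"tz":0,"wx":0.075,"wy":0,"wz":0,"hand":-1},
  {"tx":0,"ty":0,"tz":0,"wx":0.075,"wy":0,"wz":0,"hand":-1},
  {"tx":0,"ty":0,"tz":0,"wx":0.075,"wy":0,"wz":0,"hand":-1},
])

```text
time: 2.8
ee_pos: [0.3445, 0.1262, 0.2796]
eef_rot: [-2.542, 0.18, -0.065]
ft_force: [0.2, -0.2, -0.4]
finger_gap: 0.0008
grip_force: 0.0
```

```bash
cat > kin.py <<'E'
import numpy as np
from scipy.optimize import least_squares
from scipy.spatial.transform import Rotation as R
Rz=lambda a:R.from_euler('z',a);Ry=lambda a:R.from_euler('y',a)
PAR=np.array([.4825,.4207,.27,.328,.0465])
S4=[1];
def fk(q,p=PAR):
    A=Rz(q[0])*Ry(q[1]);B=A*Ry(q[2]);C=B*Rz(S4[0]*q[3])*Ry(q[4])
    x=Rz(q[0]).apply([0,p[4],0])+[0,0,p[2]]+A.apply([0,0,p[0]])+B.apply([0,0,p[1]])+C.apply([0,0,p[3]])
    return x,C*Rz(q[5]+np.pi/2)
E
python3 - <<'E'
from h import *
from kin import *
import kin
s=manip.state();q=s['joint_positions'];print(q.round(4),s['ee_pos'].round(4),s['eef_rot'].round(4))
for sg in(1,-1):
  for s6 in (1,-1):
    kin.S4[0]=sg
    x,r=fk(np.r_[q[:5],s6*q[5]]);print(sg,s6,x,(r.inv()*R.from_rotvec(s['eef_rot'])).as_rotvec())
J=np.array([[-1.2596,.3512,1.6523,0,1.1391,-.0846],[.2252,-.0693,1.9911,0,1.2201,1.9472]])
for j,P in zip(J,([.212,-.5072,.2182],[.3437,.1265,.2785])): x,r=fk(j);print(x-P,r.as_rotvec())
E
```

```text
[-0.2305 -0.1112  2.1492  0.6347  1.2296  1.2242] [0.3445 0.1262 0.2796] [-2.5417  0.1798 -0.0648]
1 1 [0.35233066 0.15334291 0.28839654] [ 1.34007389e-16  1.38777878e-16 -3.15719673e-16]
1 -1 [0.35233066 0.15334291 0.28839654] [-7.22531003e-17  1.44506201e-16  2.44838538e+00]
-1 1 [ 0.26860556 -0.20350429  0.28839654] [1.12506822 0.40635701 0.42481546]
-1 -1 [ 0.26860556 -0.20350429  0.28839654] [-3.30714582e-16  1.66440040e+00  2.45683922e+00]
[-6.33273146e-05  1.52078796e-04  4.37842169e-04] [-3.07929364e+00 -6.17468460e-01  1.78835490e-04]
[-0.00167472 -0.00044228  0.0001882 ] [ 3.13252799e+00 -2.37277105e-01 -4.61088111e-04]
```

```bash
cat >> kin.py <<'E'
LO=np.array([-2.75,-.79,.01,-1.57,.07,-2.87]);HI=np.array([2.75,2.1,2.65,4.71,3.14,2.87])
def ik(x,r,q0,p=None):
    p=PAR if p is None else p
    f=lambda q:(lambda y:np.r_[(y[0]-x)*5,(y[1].inv()*r).as_rotvec(),1e-4*(q-q0)])(fk(q,p))
    s=least_squares(f,np.clip(q0,LO+1e-6,HI-1e-6),bounds=(LO,HI));return s.x,np.linalg.norm(s.fun)
ORG=np.array([.597,.123]);TH=-.143
def m2w(x,y,z):
    c,s=np.cos(TH),np.sin(TH);return np.array([ORG[0]+c*x-s*y,ORG[1]+s*x+c*y,z])
def w2m(p):
    c,s=np.cos(TH),np.sin(TH);d=np.asarray(p)[:2]-ORG;return np.array([c*d[0]+s*d[1],-s*d[0]+c*d[1],p[2]])
DOWN=Rz(TH)*R.from_matrix([[1,0,0],[0,-1,0],[0,0,-1]])  # tool x=machine x, y=-machine y
tilt=lambda deg,az=0: DOWN*R.from_rotvec([0,np.radians(deg),0])
E
python3 - <<'E'
from kin import *
import kin
D=[([-1.2596,.3512,1.6523,0,1.1391,-.0846],[.212,-.5072,.2182]),([-.7363,-.1019,2.0965,0,1.1467,.4391],[.2778,-.1891,.2488]),([.2252,-.0693,1.9911,0,1.2201,1.9472],[.3437,.1265,.2785]),([-.2305,-.1112,2.1492,.6347,1.2296,1.2242],[.3445,.1262,.2796])]
s=least_squares(lambda p:np.concatenate([fk(np.array(q),p)[0]-x for q,x in D]),PAR);print(s.x.round(4),np.abs(s.fun).max())
kin.PAR=s.x
np.set_printoptions(precision=3,suppress=True)
q0=np.array([-.23,0.3,2.4,2.6,.6,.0])
for deg in(35,40,45,50):
  for z in(.06,.3):
    for x0 in(-.16,-.115):
      best=min((ik(m2w(x0,-.03,z),tilt(deg),np.array(g)) for g in ([.2,.3,2.4,3.1,.5,-1.],[0,.3,2.4,2.6,.6,.0],[.2,.3,2.0,0.3,.6,1.9])),key=lambda t:t[1])
      print(deg,z,x0,best[0],round(best[1],5))
E
```

```text
[0.4862 0.4197 0.2157 0.2779 0.0464] 0.0027674016324201745
35 0.06 -0.16 [ 0.315  0.316  2.448  4.105  0.314 -2.127] 0.00015
35 0.06 -0.115 [ 0.257  0.362  2.357  4.135  0.27  -2.214] 0.00016
35 0.3 -0.16 [ 0.315 -0.163  2.145 -0.435  0.645  2.31 ] 0.0001
35 0.3 -0.115 [ 0.257 -0.079  2.074 -0.399  0.612  2.237] 9e-05
40 0.06 -0.16 [ 0.344  0.344  2.492  3.909  0.448 -1.901] 0.00012
40 0.06 -0.115 [ 0.28   0.384  2.404  3.891  0.398 -1.947] 0.00012
40 0.3 -0.16 [ 0.344 -0.183  2.199 -0.593  0.569  2.472] 0.00012
40 0.3 -0.115 [ 0.28  -0.1    2.131 -0.555  0.525  2.395] 0.00011
45 0.06 -0.16 [ 0.374  0.387  2.533  3.809  0.6   -1.765] 0.00011
45 0.06 -0.115 [ 0.303  0.417  2.446  3.771  0.545 -1.802] 0.00011
45 0.3 -0.16 [ 0.374 -0.197  2.254 -0.802  0.508  2.687] 0.00015
45 0.3 -0.115 [ 0.303 -0.114  2.187 -0.774  0.452  2.618] 0.00014
50 0.06 -0.16 [ 0.405  0.443  2.568  3.757  0.764 -1.669] 0.0001
50 0.06 -0.115 [ 0.327  0.464  2.483  3.708  0.703 -1.707] 0.0001
50 0.3 -0.16 [ 0.388 -0.21   2.298 -0.991  0.464  2.87 ] 0.02137
50 0.3 -0.115 [ 0.32  -0.123  2.237 -1.026  0.404  2.87 ] 0.01074
```

```bash
sed -i 's/^PAR=.*/PAR=np.array([.4862,.4197,.2157,.2779,.0464])/' kin.py
cat >> kin.py <<'E'
from scipy.spatial.transform import Slerp
def sim(q,wps,n=20):
    """wps: list of (x,R); linear+slerp; prints joints at ends, extremes"""
    x,r=fk(q)
    for X,Rr in wps:
        sl=Slerp([0,1],R.concatenate([r,Rr]));qs=[];e=0
        for k in range(1,n+1):
            q,er=ik(x+(X-x)*k/n,sl(k/n),q);qs.append(q);e=max(e,er)
        d=np.abs(np.diff(qs,axis=0)).max(0)
        print(q.round(2),"err",round(e,4),"maxstep",d.round(2));x,r=X,Rr
    return q
E
python3 - <<'E'
from kin import *
q=np.array([-.2305,-.1112,2.1492,.6347,1.2296,1.2242])
x,r=fk(q)
side=lambda d:DOWN*R.from_rotvec([np.radians(d),0,0])
for dd in (35,45):
 for td in (40,45):
  print(dd,td)
  sim(q,[(m2w(-.22,-.05,.20),side(dd)),(m2w(-.22,-.05,.15),tilt(td)),(m2w(-.2,-.05,.055),tilt(td)),(m2w(-.115,-.03,.055),tilt(td))])
E
```

```text
35 40
[-0.28  0.07  2.21  0.7   1.08  1.02] err 0.0 maxstep [0.   0.01 0.   0.   0.01 0.01]
[ 0.29 -0.08  2.5  -0.97  0.25  2.87] err 0.1075 maxstep [0.05 0.02 0.02 0.41 0.06 0.43]
[ 0.19  0.18  2.46 -1.03  0.1   2.87] err 0.2763 maxstep [0.01 0.01 0.   0.   0.01 0.  ]
[ 0.18  0.33  2.28 -1.03  0.12  2.87] err 0.2747 maxstep [0.   0.01 0.01 0.   0.   0.  ]
35 45
[-0.28  0.07  2.21  0.7   1.08  1.02] err 0.0 maxstep [0.   0.01 0.   0.   0.01 0.01]
[ 0.26 -0.11  2.52 -1.    0.21  2.87] err 0.18 maxstep [0.05 0.02 0.02 0.67 0.07 0.69]
[ 0.17  0.16  2.47 -1.05  0.08  2.87] err 0.3542 maxstep [0.01 0.01 0.   0.   0.01 0.  ]
[ 0.17  0.31  2.29 -1.05  0.1   2.87] err 0.3527 maxstep [0.   0.01 0.01 0.   0.   0.  ]
45 40
[-0.39  0.13  2.25  0.84  1.17  0.82] err 0.0 maxstep [0.01 0.01 0.01 0.01 0.   0.02]
[ 0.29 -0.08  2.5  -0.97  0.25  2.87] err 0.1075 maxstep [0.06 0.03 0.02 0.56 0.07 0.59]
[ 0.19  0.18  2.46 -1.03  0.1   2.87] err 0.2763 maxstep [0.01 0.01 0.   0.   0.01 0.  ]
[ 0.18  0.33  2.28 -1.03  0.12  2.87] err 0.2747 maxstep [0.   0.01 0.01 0.   0.   0.  ]
45 45
[-0.39  0.13  2.25  0.84  1.17  0.82] err 0.0 maxstep [0.01 0.01 0.01 0.01 0.   0.02]
[ 0.26 -0.11  2.52 -1.    0.21  2.87] err 0.18 maxstep [0.06 0.03 0.02 1.02 0.09 1.05]
[ 0.17  0.16  2.47 -1.05  0.08  2.87] err 0.3542 maxstep [0.01 0.01 0.   0.   0.01 0.  ]
[ 0.17  0.31  2.29 -1.05  0.1   2.87] err 0.3527 maxstep [0.   0.01 0.01 0.   0.   0.  ]
```

```bash
cat >> kin.py <<'E'
def seg(x0,r0,x1,r1,n=None):
    w=(r0.inv()*r1).as_rotvec();L=np.linalg.norm(np.subtract(x1,x0))
    if n is None: n=int(5*np.ceil(max(L/.0400,np.degrees(np.linalg.norm(w))/7.0,.01)/5))
    M=sum((r0*R.from_rotvec(w*k/n)).as_matrix() for k in range(n))
    t=np.linalg.solve(M,np.subtract(x1,x0))
    T=np.round(t/.3,4);W=np.round(w/n/(np.pi/2),4)
    r=r0;x=np.array(x0,float)
    for k in range(n): x=x+r.apply(T*.3);r=r*R.from_rotvec(W*np.pi/2)
    print(f"n={n} t={T.tolist()} w={W.tolist()} |t|={np.linalg.norm(T)*300:.1f}mm |w|={np.linalg.norm(W)*90:.2f}deg")
    return x,r
E
python3 - <<'E'
from kin import *
q=np.array([-.2305,-.1112,2.1492,.6347,1.2296,1.2242])
head=lambda td,psi:Rz(np.radians(psi))*tilt(td)
g,e=ik(m2w(-.21,-.05,.12),head(42,20),np.array([.2,.3,2.4,3.14,.5,-1.3]));print(g.round(2),e)
for G in [g]:
  for k in range(0,26,5):
    x,r=fk(q+(G-q)*k/25);print(w2m(x).round(3),r.apply([0,0,1]).round(2),r.apply([0,1,0]).round(2))
  x,r=fk(q)
  for k in range(5,26,5):
    X,Rr=fk(q+(G-q)*k/25);x,r=seg(x,r,X,Rr,5)
E
```

```text
[ 0.09  0.03  2.64  2.86  0.27 -1.38] 5.2476073999374645e-05
[-0.248 -0.033  0.28 ] [ 0.09  0.55 -0.83] [-0.11 -0.82 -0.56]
[-0.206  0.043  0.293] [ 0.32  0.72 -0.62] [ 0.22 -0.69 -0.69]
[-0.164  0.065  0.295] [ 0.55  0.7  -0.46] [ 0.39 -0.7  -0.6 ]
[-0.137  0.044  0.265] [ 0.72  0.54 -0.44] [ 0.36 -0.83 -0.42]
[-0.149 -0.002  0.2  ] [ 0.77  0.32 -0.55] [ 0.25 -0.95 -0.2 ]
[-0.21 -0.05  0.12] [ 0.65  0.14 -0.74] [ 0.2  -0.98  0.  ]
n=5 t=[0.0308, -0.0407, 0.0286] w=[0.0319, 0.0317, -0.0366] |t|=17.6mm |w|=5.22deg
n=5 t=[0.0259, 0.0001, 0.0195] w=[0.0023, 0.0359, -0.0244] |t|=9.7mm |w|=3.91deg
n=5 t=[-0.0014, 0.0292, 0.0083] w=[-0.0226, 0.0203, -0.0172] |t|=9.1mm |w|=3.14deg
n=5 t=[-0.0388, 0.0367, -0.0009] w=[-0.0314, -0.0059, -0.015] |t|=16.0mm |w|=3.18deg
n=5 t=[-0.0714, 0.0216, -0.0053] w=[-0.022, -0.0295, -0.0155] |t|=22.4mm |w|=3.59deg
```

Run:
```python
from kin import *
q=np.array([-.2305,-.1112,2.1492,.6347,1.2296,1.2242])
head=lambda td,psi:Rz(np.radians(psi))*tilt(td)
G,e=ik(m2w(-.20,-.06,.075),head(40,15),np.array([.2,.3,2.4,3.14,.5,-1.3]));print(G.round(2),e)
for k in range(10,26,3):
    x,r=fk(q+(G-q)*k/25);print(w2m(x).round(3),r.apply([0,0,1]).round(2))
x,r=fk(q)
for k in range(5,26,5):
    X,Rr=fk(q+(G-q)*k/25);x,r=seg(x,r,X,Rr,5)
print("then");seg(x,r,m2w(-.165,-.045,.06),head(40,15))
```

```text
[ 0.11  0.21  2.65  3.13  0.42 -1.57] 3.9260847877300786e-05
[-0.154  0.079  0.289] [ 0.54  0.74 -0.41]
[-0.13   0.069  0.269] [ 0.67  0.64 -0.38]
[-0.118  0.045  0.232] [ 0.76  0.51 -0.42]
[-0.124  0.012  0.184] [ 0.79  0.35 -0.51]
[-0.151 -0.025  0.129] [ 0.75  0.2  -0.63]
[-0.2   -0.06   0.075] [ 0.64  0.08 -0.77]
n=5 t=[0.0321, -0.045, 0.0349] w=[0.039, 0.0296, -0.0356] |t|=19.6mm |w|=5.45deg
n=5 t=[0.0287, 0.0036, 0.0243] w=[0.0049, 0.0381, -0.0224] |t|=11.3mm |w|=4.00deg
n=5 t=[-0.0017, 0.0387, 0.0111] w=[-0.0255, 0.0226, -0.016] |t|=12.1mm |w|=3.39deg
n=5 t=[-0.0435, 0.0486, -0.0] w=[-0.0376, -0.0065, -0.0154] |t|=19.6mm |w|=3.70deg
n=5 t=[-0.0791, 0.0338, -0.0056] w=[-0.0292, -0.0329, -0.0176] |t|=25.9mm |w|=4.26deg
then
n=5 t=[0.0129, -0.0036, 0.0238] w=[0.0, 0.0, -0.0] |t|=8.2mm |w|=0.00deg
```

Run:
```python
from kin import *
q=np.array([-.2305,-.1112,2.1492,.6347,1.2296,1.2242])
head=lambda td,psi:Rz(np.radians(psi))*tilt(td)
G,e=ik(m2w(-.19,-.06,.06),head(35,8),np.array([.2,.3,2.4,3.14,.5,-1.3]));print(G.round(2),e)
for k in range(10,26,3):
    x,r=fk(q+(G-q)*k/25);print(w2m(x).round(3),r.apply([0,0,1]).round(2))
x,r=fk(q)
for k in range(5,26,5):
    X,Rr=fk(q+(G-q)*k/25);x,r=seg(x,r,X,Rr,5)
```

```text
[ 0.18  0.25  2.57  3.5   0.3  -1.76] 6.446888104170179e-05
[-0.119  0.081  0.309] [ 0.62  0.7  -0.35]
[-0.09   0.063  0.285] [ 0.75  0.57 -0.33]
[-0.078  0.033  0.241] [ 0.83  0.4  -0.4 ]
[-0.091 -0.003  0.182] [ 0.82  0.23 -0.53]
[-0.129 -0.035  0.118] [ 0.73  0.09 -0.68]
[-0.19 -0.06  0.06] [ 0.57 -0.   -0.82]
n=5 t=[0.0453, -0.0537, 0.0347] w=[0.0431, 0.0369, -0.0369] |t|=23.5mm |w|=6.09deg
n=5 t=[0.0388, 0.0081, 0.0248] w=[0.0009, 0.0442, -0.0211] |t|=14.0mm |w|=4.41deg
n=5 t=[-0.0026, 0.049, 0.0116] w=[-0.0332, 0.0215, -0.014] |t|=15.1mm |w|=3.78deg
n=5 t=[-0.0541, 0.0546, 0.0012] w=[-0.0418, -0.0141, -0.0137] |t|=23.1mm |w|=4.16deg
n=5 t=[-0.0906, 0.0301, -0.0018] w=[-0.0263, -0.0406, -0.0156] |t|=28.6mm |w|=4.57deg
```

Run:
```python
from kin import *
q=np.array([-.2305,-.1112,2.1492,.6347,1.2296,1.2242])
head=lambda td,psi:Rz(np.radians(psi))*tilt(td)
for td,ps,x0,z in((38,18,-.19,.07),(38,12,-.195,.065),(36,15,-.195,.07)):
  G,e=ik(m2w(x0,-.06,z),head(td,ps),np.array([.2,.3,2.4,3.14,.5,-1.3]));print(G.round(2),round(e,4))
  for k in range(16,26,3):
    x,r=fk(q+(G-q)*k/25);print(w2m(x).round(3),r.apply([0,0,1]).round(2))
  x,r=fk(q)
  for k in range(5,26,5):
    X,Rr=fk(q+(G-q)*k/25);x,r=seg(x,r,X,Rr,5)
```

```text
[ 0.06  0.23  2.61  2.96  0.36 -1.48] 0.0
[-0.114  0.035  0.221] [ 0.73  0.5  -0.47]
[-0.119  0.005  0.174] [ 0.75  0.36 -0.55]
[-0.144 -0.028  0.122] [ 0.71  0.22 -0.67]
[-0.19 -0.06  0.07] [ 0.61  0.1  -0.79]
n=5 t=[0.0336, -0.0384, 0.0334] w=[0.0349, 0.0291, -0.0349] |t|=18.3mm |w|=5.16deg
n=5 t=[0.028, 0.0065, 0.0245] w=[0.0034, 0.0356, -0.0226] |t|=11.3mm |w|=3.81deg
n=5 t=[-0.0022, 0.0378, 0.0134] w=[-0.0242, 0.0202, -0.0161] |t|=12.0mm |w|=3.19deg
n=5 t=[-0.0427, 0.0446, 0.004] w=[-0.0344, -0.0072, -0.015] |t|=18.6mm |w|=3.44deg
n=5 t=[-0.0764, 0.0279, -0.0009] w=[-0.0257, -0.0322, -0.0165] |t|=24.4mm |w|=3.99deg
[ 0.15  0.25  2.62  3.27  0.38 -1.63] 0.0
[-0.103  0.044  0.233] [ 0.78  0.47 -0.41]
[-0.111  0.009  0.18 ] [ 0.8   0.31 -0.52]
[-0.142 -0.027  0.121] [ 0.74  0.16 -0.65]
[-0.195 -0.06   0.065] [ 0.61  0.04 -0.79]
n=5 t=[0.0366, -0.0484, 0.0356] w=[0.0409, 0.0317, -0.0357] |t|=21.1mm |w|=5.66deg
n=5 t=[0.0323, 0.0051, 0.0252] w=[0.004, 0.0402, -0.0216] |t|=12.4mm |w|=4.12deg
n=5 t=[-0.0018, 0.0427, 0.0119] w=[-0.0281, 0.0225, -0.015] |t|=13.3mm |w|=3.51deg
n=5 t=[-0.0471, 0.052, 0.0007] w=[-0.0397, -0.0089, -0.0148] |t|=21.0mm |w|=3.90deg
n=5 t=[-0.0836, 0.0345, -0.004] w=[-0.0294, -0.0356, -0.0171] |t|=27.2mm |w|=4.43deg
[ 0.11  0.21  2.6   3.12  0.29 -1.56] 0.0
[-0.103  0.032  0.23 ] [ 0.76  0.46 -0.46]
[-0.112  0.     0.179] [ 0.77  0.31 -0.55]
[-0.143 -0.032  0.124] [ 0.71  0.17 -0.68]
[-0.195 -0.06   0.07 ] [ 0.58  0.07 -0.81]
n=5 t=[0.0382, -0.0431, 0.0331] w=[0.0365, 0.0327, -0.0358] |t|=19.9mm |w|=5.46deg
n=5 t=[0.0315, 0.007, 0.024] w=[0.0017, 0.0383, -0.022] |t|=12.1mm |w|=3.98deg
n=5 t=[-0.0031, 0.0407, 0.0124] w=[-0.0274, 0.0198, -0.0152] |t|=12.8mm |w|=3.34deg
n=5 t=[-0.0474, 0.0463, 0.003] w=[-0.0362, -0.0106, -0.014] |t|=19.9mm |w|=3.62deg
n=5 t=[-0.0819, 0.0259, -0.0009] w=[-0.024, -0.0358, -0.0156] |t|=25.8mm |w|=4.13deg
```

Call:
carry_out([
  {"tx":0.034,"ty":-0.038,"tz":0.033,"wx":0.035,"wy":0.029,"wz":-0.035,"hand":-1},
  {"tx":0.034,"ty":-0.038,"tz":0.033,"wx":0.035,"wy":0.029,"wz":-0.035,"hand":-1},
  {"tx":0.034,"ty":-0.038,"tz":0.033,"wx":0.035,"wy":0.029,"wz":-0.035,"hand":-1},
  {"tx":0.034,"ty":-0.038,"tz":0.033,"wx":0.035,"wy":0.029,"wz":-0.035,"hand":-1},
  {"tx":0.034,"ty":-0.038,"tz":0.033,"wx":0.035,"wy":0.029,"wz":-0.035,"hand":-1},
])

```text
time: 3.22
ee_pos: [0.4027, 0.1955, 0.2843]
eef_rot: [-2.268, -0.087, -0.455]
ft_force: [0.3, 0.6, 0.7]
finger_gap: 0.0005
grip_force: 0.0
```

Call:
carry_out([
  {"tx":0.028,"ty":0.0065,"tz":0.0245,"wx":0.0034,"wy":0.0356,"wz":-0.0226,"hand":-1},
  {"tx":0.028,"ty":0.0065,"tz":0.0245,"wx":0.0034,"wy":0.0356,"wz":-0.0226,"hand":-1},
  {"tx":0.028,"ty":0.0065,"tz":0.0245,"wx":0.0034,"wy":0.0356,"wz":-0.0226,"hand":-1},
  {"tx":0.028,"ty":0.0065,"tz":0.0245,"wx":0.0034,"wy":0.0356,"wz":-0.0226,"hand":-1},
  {"tx":0.028,"ty":0.0065,"tz":0.0245,"wx":0.0034,"wy":0.0356,"wz":-0.0226,"hand":-1},
])

```text
time: 3.63
ee_pos: [0.4563, 0.2104, 0.2761]
eef_rot: [-2.161, -0.151, -0.855]
ft_force: [0.5, 0.2, 0.8]
finger_gap: 0.0003
grip_force: 0.0
```

Call:
carry_out([
  {"tx":-0.0022,"ty":0.0378,"tz":0.0134,"wx":-0.0242,"wy":0.0202,"wz":-0.0161,"hand":-1},
  {"tx":-0.0022,"ty":0.0378,"tz":0.0134,"wx":-0.0242,"wy":0.0202,"wz":-0.0161,"hand":-1},
  {"tx":-0.0022,"ty":0.0378,"tz":0.0134,"wx":-0.0242,"wy":0.0202,"wz":-0.0161,"hand":-1},
  {"tx":-0.0022,"ty":0.0378,"tz":0.0134,"wx":-0.0242,"wy":0.0202,"wz":-0.0161,"hand":-1},
  {"tx":-0.0022,"ty":0.0378,"tz":0.0134,"wx":-0.0242,"wy":0.0202,"wz":-0.0161,"hand":-1},
])

```text
time: 4.05
ee_pos: [0.486, 0.1818, 0.232]
eef_rot: [-2.269, -0.132, -1.148]
ft_force: [0.5, 0.8, -0.3]
finger_gap: 0.0002
grip_force: 0.0
```

```bash
cat > st.py <<'E'
from h import *
import kin
from kin import *
np.set_printoptions(precision=3,suppress=True)
s=manip.state();q=s['joint_positions'];X=s['ee_pos'];Q=R.from_rotvec(s['eef_rot'])
print("t",round(s['time'],2),"q",q,"mach",w2m(X),"z",Q.apply([0,0,1]),"y",Q.apply([0,1,0]),"F",s['ft_force'],"fkerr",fk(q)[0]-X, "gap",round(s['finger_gap'],4))
E
python3 st.py
```

```text
t 4.05 q [-0.053  0.146  2.386  2.039  0.705 -0.419] mach [-0.118  0.042  0.232] z [ 0.705  0.542 -0.457] y [ 0.337 -0.823 -0.457] F [ 0.479  0.84  -0.265] fkerr [ 0.023 -0.001 -0.006] gap 0.0002
```

Call:
carry_out([
  {"tx":-0.0427,"ty":0.0446,"tz":0.004,"wx":-0.0344,"wy":-0.0072,"wz":-0.015,"hand":-1},
  {"tx":-0.0427,"ty":0.0446,"tz":0.004,"wx":-0.0344,"wy":-0.0072,"wz":-0.015,"hand":-1},
  {"tx":-0.0427,"ty":0.0446,"tz":0.004,"wx":-0.0344,"wy":-0.0072,"wz":-0.015,"hand":-1},
  {"tx":-0.0427,"ty":0.0446,"tz":0.004,"wx":-0.0344,"wy":-0.0072,"wz":-0.015,"hand":-1},
  {"tx":-0.0427,"ty":0.0446,"tz":0.004,"wx":-0.0344,"wy":-0.0072,"wz":-0.015,"hand":-1},
])

```text
time: 4.47
ee_pos: [0.4689, 0.1334, 0.1546]
eef_rot: [-2.564, -0.143, -1.221]
ft_force: [0.0, -0.4, -0.3]
finger_gap: 0.0005
grip_force: 0.0
```

```bash
python3 st.py
python3 - <<'E'
from h import *
from kin import *
s=manip.state()
D=[([-1.2596,.3512,1.6523,0,1.1391,-.0846],[.212,-.5072,.2182]),([-.7363,-.1019,2.0965,0,1.1467,.4391],[.2778,-.1891,.2488]),([.2252,-.0693,1.9911,0,1.2201,1.9472],[.3437,.1265,.2785]),([-.2305,-.1112,2.1492,.6347,1.2296,1.2242],[.3445,.1262,.2796]),([-0.053,0.146,2.386,2.039,0.705,-0.419],[.486,.1818,.232]),(s['joint_positions'],s['ee_pos'])]
def f2(q,p):
    A=Rz(q[0])*Ry(q[1]);B=A*Ry(q[2]);C=B*Rz(q[3]);E=C*Ry(q[4])
    return Rz(q[0]).apply([p[5],p[4],p[2]])+A.apply([0,0,p[0]])+B.apply([p[6],0,p[1]])+E.apply([p[7],0,p[3]])
s=least_squares(lambda p:np.concatenate([f2(np.array(q),p)-x for q,x in D]),np.r_[PAR,0,0,0]);print(s.x.round(4),np.abs(s.fun).max(),s.fun.reshape(-1,3).round(4))
E
```

```text
t 4.47 q [ 0.006  0.233  2.466  2.515  0.542 -0.972] mach [-0.128 -0.008  0.155] z [ 0.742  0.307 -0.595] y [ 0.215 -0.951 -0.223] F [ 0.033 -0.406 -0.286] fkerr [ 0.029  0.    -0.01 ] gap 0.0005
[ 4.873e-01  4.383e-01  2.592e-01  2.776e-01  4.650e-02 -1.000e-04
  4.100e-02  2.000e-04] 0.000156451476818531 [[-0.      0.     -0.    ]
 [ 0.      0.     -0.    ]
 [ 0.0001 -0.0001  0.    ]
 [-0.      0.0001  0.    ]
 [ 0.     -0.0001 -0.0002]
 [-0.      0.0001  0.0001]]
```

The kinematic model now fits to 0.2 mm, so I'll use it to plan the low approach.

```bash
python3 - <<'E'
s=open('kin.py').read()
s=s.replace("PAR=np.array([.4862,.4197,.2157,.2779,.0464])","PAR=np.array([.4873,.4383,.2592,.2776,.0465])").replace("B.apply([0,0,p[1]])","B.apply([.041,0,p[1]])")
open('kin.py','w').write(s)
E
python3 - <<'E'
from st import *
head=lambda td,psi:Rz(np.radians(psi))*tilt(td)
for td,ps in((40,15),(45,10),(50,5),(40,0),(50,0)):
  a,e=ik(m2w(-.20,-.05,.07),head(td,ps),q);b,e2=ik(m2w(-.12,-.04,.06),head(td,ps),a);print(td,ps,a,round(e,4),b,round(e2,4))
head0=head(42,5)
sim(q,[(m2w(-.165,-.04,.14),head0),(m2w(-.2,-.05,.07),head0),(m2w(-.17,-.05,.055),head0),(m2w(-.115,-.05,.055),head0)])
x,r=seg(X,Q,m2w(-.165,-.04,.14),head0);x,r=seg(x,r,m2w(-.2,-.05,.07),head0)
E
```

```text
t 4.47 q [ 0.006  0.233  2.466  2.515  0.542 -0.972] mach [-0.128 -0.008  0.155] z [ 0.742  0.307 -0.595] y [ 0.215 -0.951 -0.223] F [ 0.033 -0.406 -0.286] fkerr [-0.  0. -0.] gap 0.0005
40 15 [ 0.156  0.341  2.567  3.195  0.464 -1.59 ] 0.0001 [ 0.11   0.432  2.391  3.126  0.38  -1.563] 0.0
45 10 [ 0.24   0.41   2.596  3.385  0.653 -1.617] 0.0001 [ 0.169  0.478  2.424  3.328  0.549 -1.633] 0.0
50 5 [ 0.345  0.495  2.608  3.555  0.837 -1.591] 0.0001 [ 0.243  0.538  2.442  3.49   0.72  -1.642] 0.0
40 0 [ 0.348  0.355  2.519  3.864  0.476 -1.847] 0.0002 [ 0.257  0.444  2.354  3.838  0.401 -1.913] 0.0
50 0 [ 0.422  0.493  2.58   3.74   0.815 -1.621] 0.0002 [ 0.304  0.541  2.42   3.672  0.713 -1.69 ] 0.0
[ 0.28  0.15  2.44  4.11  0.27 -2.27] err 0.0 maxstep [0.01 0.01 0.   0.12 0.02 0.11]
[ 0.3   0.37  2.55  3.61  0.54 -1.72] err 0.0 maxstep [0.   0.01 0.01 0.04 0.02 0.04]
[ 0.25  0.44  2.5   3.54  0.55 -1.68] err 0.0 maxstep [0. 0. 0. 0. 0. 0.]
[ 0.18  0.47  2.39  3.5   0.46 -1.72] err 0.0 maxstep [0.   0.   0.01 0.   0.   0.  ]
n=5 t=[-0.0251, 0.016, -0.0164] w=[-0.0452, -0.0188, 0.0031] |t|=10.2mm |w|=4.41deg
n=5 t=[-0.049, 0.0046, 0.0187] w=[0.0, 0.0, 0.0] |t|=15.8mm |w|=0.00deg
```

Call:
carry_out([
  {"tx":-0.025,"ty":0.016,"tz":-0.0164,"wx":-0.0452,"wy":-0.0188,"wz":0.0031,"hand":-1},
  {"tx":-0.025,"ty":0.016,"tz":-0.0164,"wx":-0.0452,"wy":-0.0188,"wz":0.0031,"hand":-1},
  {"tx":-0.025,"ty":0.016,"tz":-0.0164,"wx":-0.0452,"wy":-0.0188,"wz":0.0031,"hand":-1},
  {"tx":-0.025,"ty":0.016,"tz":-0.0164,"wx":-0.0452,"wy":-0.0188,"wz":0.0031,"hand":-1},
  {"tx":-0.025,"ty":0.016,"tz":-0.0164,"wx":-0.0452,"wy":-0.0188,"wz":0.0031,"hand":-1},
])

```text
time: 4.88
ee_pos: [0.4456, 0.112, 0.1461]
eef_rot: [-2.831, 0.011, -1.188]
ft_force: [0.7, -0.3, 0.9]
finger_gap: 0.0006
grip_force: 0.0
```

Run:
```python
from st import *
r1=tilt(45);P=m2w(-.195,-.05,.06)
sim(q,[(P,r1),(m2w(-.116,-.05,.056),r1)])
x,r=seg(X,Q,P,r1,10);seg(x,r,m2w(-.116,-.05,.056),r1)
```

```text
t 4.88 q [ 0.188  0.161  2.459  3.401  0.283 -1.654] mach [-0.148 -0.032  0.146] z [ 0.713  0.063 -0.698] y [ 0.021 -0.997 -0.069] F [ 0.746 -0.26   0.895] fkerr [ 0.  0. -0.] gap 0.0006
[ 0.37  0.46  2.54  3.74  0.67 -1.68] err 0.0 maxstep [0.01 0.02 0.01 0.03 0.02 0.02]
[ 0.24  0.5   2.39  3.67  0.56 -1.75] err 0.0 maxstep [0.01 0.   0.01 0.01 0.01 0.  ]
n=10 t=[-0.0315, 0.0055, 0.0087] w=[-0.0105, -0.0003, 0.0042] |t|=9.9mm |w|=1.02deg
n=5 t=[0.0353, 0.0001, 0.0391] w=[0.0, 0.0, 0.0001] |t|=15.8mm |w|=0.01deg
```

Call:
carry_out([
  {"tx":-0.0315,"ty":0.0055,"tz":0.0087,"wx":-0.0105,"wy":0,"wz":0.0042,"hand":-1},
  {"tx":-0.0315,"ty":0.0055,"tz":0.0087,"wx":-0.0105,"wy":0,"wz":0.0042,"hand":-1},
  {"tx":-0.0315,"ty":0.0055,"tz":0.0087,"wx":-0.0105,"wy":0,"wz":0.0042,"hand":-1},
  {"tx":-0.0315,"ty":0.0055,"tz":0.0087,"wx":-0.0105,"wy":0,"wz":0.0042,"hand":-1},
  {"tx":-0.0315,"ty":0.0055,"tz":0.0087,"wx":-0.0105,"wy":0,"wz":0.0042,"hand":-1},
])

```text
time: 5.3
ee_pos: [0.422, 0.1064, 0.1026]
eef_rot: [-2.888, 0.11, -1.21]
ft_force: [0.9, 0.3, 0.9]
finger_gap: 0.0005
grip_force: 0.0
```

Call:
carry_out([
  {"tx":-0.0315,"ty":0.0055,"tz":0.0087,"wx":-0.0105,"wy":0,"wz":0.0042,"hand":-1},
  {"tx":-0.0315,"ty":0.0055,"tz":0.0087,"wx":-0.0105,"wy":0,"wz":0.0042,"hand":-1},
  {"tx":-0.0315,"ty":0.0055,"tz":0.0087,"wx":-0.0105,"wy":0,"wz":0.0042,"hand":-1},
  {"tx":-0.0315,"ty":0.0055,"tz":0.0087,"wx":-0.0105,"wy":0,"wz":0.0042,"hand":-1},
  {"tx":-0.0315,"ty":0.0055,"tz":0.0087,"wx":-0.0105,"wy":0,"wz":0.0042,"hand":-1},
])

```text
time: 5.72
ee_pos: [0.3976, 0.1016, 0.0595]
eef_rot: [2.843, -0.204, 1.186]
ft_force: [0.3, -0.2, 0.6]
finger_gap: 0.0005
grip_force: 0.0
```

Run:
```python
from st import *
x,r=seg(X,Q,m2w(-.165,-.05,.042),tilt(45));x,r=seg(x,r,m2w(-.116,-.05,.044),tilt(45));
x,r=seg(x,r,m2w(-.116,-.022,.044),tilt(45))
a=cams.grab_frame('top');b=cams.grab_frame('side')
cv2.imwrite('pics/m2.png',np.hstack([cv2.resize(a[170:290,190:310],(400,400)),cv2.resize(b[200:320,240:360],(400,400))])[:,:,::-1])
```

```text
t 5.72 q [ 0.375  0.466  2.545  3.736  0.679 -1.673] mach [-0.194 -0.05   0.06 ] z [ 0.704 -0.101 -0.703] y [-0.143 -0.99  -0.   ] F [ 0.276 -0.228  0.62 ] fkerr [-0. -0. -0.] gap 0.0005
n=5 t=[0.0055, 0.0003, 0.0221] w=[-0.0, -0.0007, -0.0001] |t|=6.8mm |w|=0.06deg
n=5 t=[0.024, -0.0, 0.0222] w=[-0.0, 0.0, 0.0] |t|=9.8mm |w|=0.00deg
n=5 t=[0.0, -0.0187, -0.0] w=[-0.0, 0.0, 0.0] |t|=5.6mm |w|=0.00deg
```

View pics/m2.png

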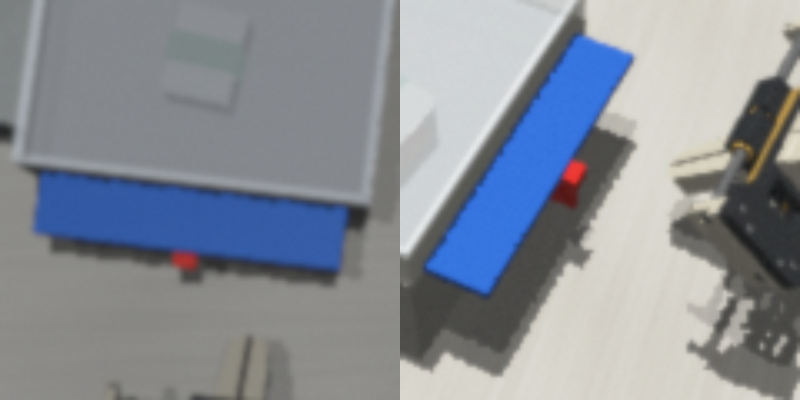

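The fingers sit low in front of the lip, to the right of the red tab at top crop (184,260). I'm going in and then pushing left.

Call:
carry_out([
  {"tx":0.0055,"ty":0,"tz":0.022,"wx":0,"wy":0,"wz":0,"hand":-1},
  {"tx":0.0055,"ty":0,"tz":0.022,"wx":0,"wy":0,"wz":0,"hand":-1},
  {"tx":0.0055,"ty":0,"tz":0.022,"wx":0,"wy":0,"wz":0,"hand":-1},
  {"tx":0.0055,"ty":0,"tz":0.022,"wx":0,"wy":0,"wz":0,"hand":-1},
  {"tx":0.0055,"ty":0,"tz":0.022,"wx":0,"wy":0,"wz":0,"hand":-1},
])

```text
time: 6.23
ee_pos: [0.4276, 0.0972, 0.0424]
eef_rot: [2.844, -0.21, 1.188]
ft_force: [-0.4, -0.2, 0.4]
finger_gap: 0.0006
grip_force: 0.0
```

Call:
carry_out([
  {"tx":0.024,"ty":0,"tz":0.022,"wx":0,"wy":0,"wz":0,"hand":-1},
  {"tx":0.024,"ty":0,"tz":0.022,"wx":0,"wy":0,"wz":0,"hand":-1},
  {"tx":0.024,"ty":0,"tz":0.022,"wx":0,"wy":0,"wz":0,"hand":-1},
  {"tx":0.024,"ty":0,"tz":0.022,"wx":0,"wy":0,"wz":0,"hand":-1},
  {"tx":0.024,"ty":0,"tz":0.022,"wx":0,"wy":0,"wz":0,"hand":-1},
])

```text
time: 6.65
ee_pos: [0.476, 0.0902, 0.0452]
eef_rot: [2.844, -0.21, 1.188]
ft_force: [-0.6, -0.2, 0.5]
finger_gap: 0.0007
grip_force: 0.0
```

Call:
carry_out([
  {"tx":0,"ty":-0.018,"tz":0,"wx":0,"wy":0,"wz":0,"hand":-1},
  {"tx":0,"ty":-0.018,"tz":0,"wx":0,"wy":0,"wz":0,"hand":-1},
  {"tx":0,"ty":-0.018,"tz":0,"wx":0,"wy":0,"wz":0,"hand":-1},
  {"tx":0,"ty":-0.018,"tz":0,"wx":0,"wy":0,"wz":0,"hand":-1},
  {"tx":0,"ty":-0.018,"tz":0,"wx":0,"wy":0,"wz":0,"hand":-1},
])

```text
time: 7.07
ee_pos: [0.4783, 0.118, 0.0448]
eef_rot: [2.845, -0.208, 1.186]
ft_force: [0.5, -0.6, 0.3]
finger_gap: 0.0008
grip_force: 0.0
```

```bash
python3 st.py
```

```text
t 7.07 q [ 0.329  0.545  2.362  3.76   0.588 -1.757] mach [-0.117 -0.022  0.045] z [ 0.703 -0.1   -0.704] y [-0.144 -0.99  -0.004] F [ 0.524 -0.563  0.275] fkerr [-0. -0. -0.] gap 0.0008
```

Call:
carry_out([
  {"tx":0,"ty":-0.0067,"tz":0,"wx":0,"wy":0,"wz":0,"hand":-1},
  {"tx":0,"ty":-0.0067,"tz":0,"wx":0,"wy":0,"wz":0,"hand":-1},
  {"tx":0,"ty":-0.0067,"tz":0,"wx":0,"wy":0,"wz":0,"hand":-1},
  {"tx":0,"ty":-0.0067,"tz":0,"wx":0,"wy":0,"wz":0,"hand":-1},
  {"tx":0,"ty":-0.0067,"tz":0,"wx":0,"wy":0,"wz":0,"hand":-1},
])

```text
time: 7.48
ee_pos: [0.4799, 0.1269, 0.0448]
eef_rot: [2.844, -0.21, 1.186]
ft_force: [-1.6, -2.7, 0.7]
finger_gap: 0.0005
grip_force: 1.5
```

Call:
carry_out([
  {"tx":0,"ty":-0.0033,"tz":0,"wx":0,"wy":0,"wz":0,"hand":-1},
  {"tx":0,"ty":-0.0033,"tz":0,"wx":0,"wy":0,"wz":0,"hand":-1},
  {"tx":0,"ty":-0.0033,"tz":0,"wx":0,"wy":0,"wz":0,"hand":-1},
  {"tx":0,"ty":0,"tz":0,"wx":0,"wy":0,"wz":0,"hand":-1},
  {"tx":0,"ty":0,"tz":0,"wx":0,"wy":0,"wz":0,"hand":-1},
])

```text
time: 7.9
ee_pos: [0.4804, 0.1299, 0.0448]
eef_rot: [2.845, -0.209, 1.186]
ft_force: [-3.2, -3.0, -0.3]
finger_gap: 0.0003
grip_force: 1.8
```

```bash
python3 st.py
```

```text
t 7.9 q [ 0.362  0.548  2.344  3.816  0.581 -1.784] mach [-0.116 -0.01   0.045] z [ 0.703 -0.1   -0.704] y [-0.145 -0.989 -0.004] F [-3.152 -3.003 -0.315] fkerr [-0. -0. -0.] gap 0.0003
```

Call:
carry_out([
  {"tx":0,"ty":-0.0067,"tz":0,"wx":0,"wy":0,"wz":0,"hand":-1},
  {"tx":0,"ty":-0.0067,"tz":0,"wx":0,"wy":0,"wz":0,"hand":-1},
  {"tx":0,"ty":-0.0067,"tz":0,"wx":0,"wy":0,"wz":0,"hand":-1},
  {"tx":0,"ty":0,"tz":0,"wx":0,"wy":0,"wz":0,"hand":-1},
  {"tx":0,"ty":0,"tz":0,"wx":0,"wy":0,"wz":0,"hand":-1},
])

```text
time: 8.32
ee_pos: [0.4813, 0.1361, 0.0449]
eef_rot: [2.845, -0.209, 1.186]
ft_force: [-3.0, -3.9, 0.1]
finger_gap: 0.0006
grip_force: 2.4
```

```bash
python3 st.py
```

```text
t 8.32 q [ 0.379  0.55   2.335  3.843  0.579 -1.798] mach [-0.116 -0.004  0.045] z [ 0.703 -0.1   -0.704] y [-0.145 -0.989 -0.004] F [-3.029 -3.912  0.064] fkerr [-0. -0. -0.] gap 0.0006
```

Call:
carry_out([
  {"tx":0,"ty":-0.0067,"tz":0,"wx":0,"wy":0,"wz":0,"hand":-1},
  {"tx":0,"ty":-0.0067,"tz":0,"wx":0,"wy":0,"wz":0,"hand":-1},
  {"tx":0,"ty":0,"tz":0,"wx":0,"wy":0,"wz":0,"hand":-1},
  {"tx":0,"ty":0,"tz":0,"wx":0,"wy":0,"wz":0,"hand":-1},
  {"tx":0,"ty":0,"tz":0,"wx":0,"wy":0,"wz":0,"hand":-1},
])

```text
time: 8.73
ee_pos: [0.4818, 0.1399, 0.0449]
eef_rot: [2.844, -0.21, 1.186]
ft_force: [-3.1, -4.2, 0.2]
finger_gap: 0.0003
grip_force: 2.8
```

Run:
```python
from st import *
a=cams.grab_frame('top');b=cams.grab_frame('side')
cv2.imwrite('pics/m3.png',np.hstack([cv2.resize(a[190:280,190:280],(400,400)),cv2.resize(b[210:300,240:330],(400,400))])[:,:,::-1])
```

```text
t 8.73 q [ 0.389  0.552  2.329  3.862  0.577 -1.807] mach [-0.116  0.     0.045] z [ 0.703 -0.101 -0.704] y [-0.145 -0.989 -0.004] F [-3.127 -4.197  0.249] fkerr [-0. -0. -0.] gap 0.0003
```

View pics/m3.png

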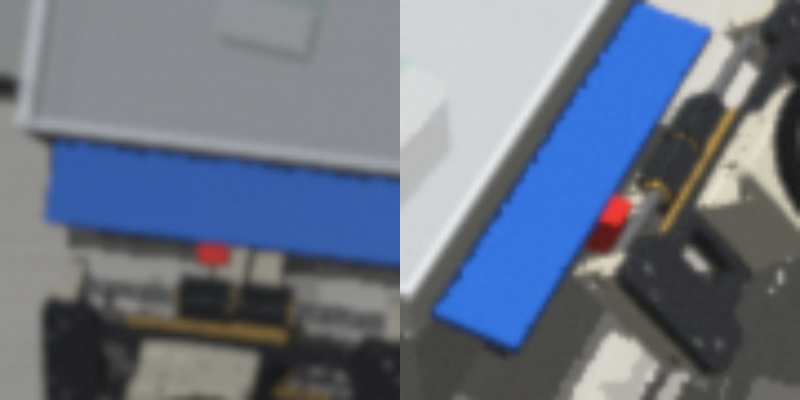

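The red tab has moved left by about 8 px, so the catch is near its stop. Lifting.

Call:
carry_out([
  {"tx":0.0094,"ty":0,"tz":-0.0094,"wx":0,"wy":0,"wz":0,"hand":-1},
  {"tx":0.0094,"ty":0,"tz":-0.0094,"wx":0,"wy":0,"wz":0,"hand":-1},
  {"tx":0.0094,"ty":0,"tz":-0.0094,"wx":0,"wy":0,"wz":0,"hand":-1},
  {"tx":0.0094,"ty":0,"tz":-0.0094,"wx":0,"wy":0,"wz":0,"hand":-1},
  {"tx":0.0094,"ty":0,"tz":-0.0094,"wx":0,"wy":0,"wz":0,"hand":-1},
])

```text
time: 9.25
ee_pos: [0.4815, 0.1397, 0.0645]
eef_rot: [2.845, -0.21, 1.184]
ft_force: [0.7, -5.3, -7.3]
finger_gap: 0.0007
grip_force: 4.7
```

Call:
carry_out([
  {"tx":0.0094,"ty":0,"tz":-0.0094,"wx":0,"wy":0,"wz":0,"hand":-1},
  {"tx":0.0094,"ty":0,"tz":-0.0094,"wx":0,"wy":0,"wz":0,"hand":-1},
  {"tx":0.0094,"ty":0,"tz":-0.0094,"wx":0,"wy":0,"wz":0,"hand":-1},
  {"tx":0.0094,"ty":0,"tz":-0.0094,"wx":0,"wy":0,"wz":0,"hand":-1},
  {"tx":0.0094,"ty":0,"tz":-0.0094,"wx":0,"wy":0,"wz":0,"hand":-1},
])

```text
time: 9.67
ee_pos: [0.4814, 0.1396, 0.0845]
eef_rot: [2.845, -0.21, 1.184]
ft_force: [0.7, -6.2, -7.6]
finger_gap: 0.0004
grip_force: 4.5
```

```bash
python3 st.py
```

```text
t 9.67 q [ 0.389  0.43   2.33   4.008  0.491 -1.977] mach [-0.117 -0.     0.084] z [ 0.702 -0.101 -0.705] y [-0.145 -0.989 -0.004] F [ 0.744 -6.199 -7.578] fkerr [-0. -0. -0.] gap 0.0004
```

Run:
```python
from st import *
arc=lambda a,rr=.236:m2w(.12-rr*np.cos(a),0,.085+rr*np.sin(a))
T=tilt(45)
w=[(arc(a),T) for a in (.3,.6,.9,1.2,1.45)]
sim(q,w)
x,r=X,Q
for p in w: x,r=seg(x,r,p[0],T,5)
```

```text
t 9.67 q [ 0.389  0.43   2.33   4.008  0.491 -1.977] mach [-0.117 -0.     0.084] z [ 0.702 -0.101 -0.705] y [-0.145 -0.989 -0.004] F [ 0.744 -6.199 -7.578] fkerr [-0. -0. -0.] gap 0.0004
[ 0.37  0.24  2.28  4.45  0.37 -2.48] err 0.0 maxstep [0.   0.01 0.   0.03 0.01 0.03]
[ 0.33  0.15  2.21  4.71  0.33 -2.81] err 0.0549 maxstep [0.   0.01 0.01 0.03 0.   0.03]
[ 0.27  0.14  2.13  4.71  0.29 -2.87] err 0.1401 maxstep [0. 0. 0. 0. 0. 0.]
[ 0.22  0.19  2.01  4.69  0.26 -2.87] err 0.2065 maxstep [0.   0.   0.01 0.   0.   0.  ]
[ 0.18  0.26  1.9   4.65  0.22 -2.87] err 0.2431 maxstep [0.   0.   0.01 0.   0.   0.  ]
n=5 t=[0.0385, -0.0001, -0.0277] w=[-0.0001, -0.0004, -0.0006] |t|=14.2mm |w|=0.07deg
n=5 t=[0.0444, -0.0, -0.0155] w=[0.0, -0.0, 0.0] |t|=14.1mm |w|=0.00deg
n=5 t=[0.047, -0.0, -0.0016] w=[0.0, -0.0, 0.0] |t|=14.1mm |w|=0.00deg
n=5 t=[0.0454, -0.0, 0.0123] w=[0.0, -0.0, 0.0] |t|=14.1mm |w|=0.00deg
n=5 t=[0.0337, -0.0, 0.0201] w=[0.0, -0.0, 0.0] |t|=11.8mm |w|=0.00deg
```

Run:
```python
from st import *
arc=lambda a,rr=.236:m2w(.12-rr*np.cos(a),0,.085+rr*np.sin(a))
head=lambda td,psi:Rz(np.radians(psi))*tilt(td)
for tds,hs in (((45,45,45,45,45),(35,60,60,60,50)),((45,50,45,40,30),(30,50,60,50,40)),((40,35,30,25,20),(35,60,70,60,50))):
  print(tds,hs)
  w=[(arc(a),head(t,h)) for a,t,h in zip((.22,.5,.8,1.1,1.4),tds,hs)]
  sim(q,w)
```

```text
t 9.67 q [ 0.389  0.43   2.33   4.008  0.491 -1.977] mach [-0.117 -0.     0.084] z [ 0.702 -0.101 -0.705] y [-0.145 -0.989 -0.004] F [ 0.744 -6.199 -7.578] fkerr [-0. -0. -0.] gap 0.0004
(45, 45, 45, 45, 45) (35, 60, 60, 60, 50)
[ 0.01  0.26  2.35  2.1   0.37 -0.9 ] err 0.0 maxstep [0.02 0.01 0.01 0.12 0.02 0.08]
[-0.17  0.22  2.14  1.18  0.74 -0.4 ] err 0.0 maxstep [0.01 0.   0.01 0.08 0.02 0.05]
[-0.17  0.2   1.99  1.02  0.82 -0.18] err 0.0 maxstep [0.   0.   0.01 0.01 0.   0.01]
[-0.16  0.25  1.81  0.92  0.89 -0.03] err 0.0 maxstep [0.   0.   0.01 0.01 0.   0.01]
[-0.12  0.3   1.68  0.85  0.79  0.21] err 0.0 maxstep [0.   0.   0.01 0.01 0.01 0.01]
(45, 50, 45, 40, 30) (30, 50, 60, 50, 40)
[ 0.06  0.25  2.36  2.35  0.32 -1.03] err 0.0 maxstep [0.02 0.01 0.01 0.11 0.01 0.08]
[-0.15  0.2   2.24  1.49  0.63 -0.57] err 0.0 maxstep [0.01 0.   0.01 0.07 0.02 0.04]
[-0.17  0.2   1.99  1.02  0.82 -0.18] err 0.0 maxstep [0.   0.   0.01 0.03 0.01 0.03]
[-0.09  0.2   1.82  0.76  0.76  0.28] err 0.0 maxstep [0.   0.   0.01 0.02 0.   0.02]
[-0.01  0.31  1.55  0.36  0.86  0.82] err 0.0 maxstep [0.   0.01 0.01 0.02 0.01 0.03]
(40, 35, 30, 25, 20) (35, 60, 70, 60, 50)
[ 0.04  0.24  2.3   1.73  0.28 -0.51] err 0.0 maxstep [0.02 0.01 0.01 0.18 0.02 0.14]
[-0.09  0.2   2.06  0.84  0.7  -0.03] err 0.0 maxstep [0.01 0.   0.01 0.09 0.02 0.06]
[-0.08  0.24  1.81  0.6   0.96  0.09] err 0.0 maxstep [0.   0.   0.01 0.02 0.01 0.01]
[-0.03  0.28  1.62  0.41  1.01  0.45] err 0.0 maxstep [0.   0.   0.01 0.01 0.   0.02]
[0.   0.39 1.39 0.26 1.11 0.76] err 0.0 maxstep [0.   0.01 0.01 0.01 0.01 0.02]
```

Run:
```python
from st import *
arc=lambda a,y,rr=.236:m2w(.12-rr*np.cos(a),y,.085+rr*np.sin(a))
head=lambda td,psi:Rz(np.radians(psi))*tilt(td)
w=[(arc(a,y),head(t,h)) for a,t,h,y in zip((.22,.5,.8,1.1,1.4),(45,50,45,40,30),(30,50,60,50,40),(-.005,-.02,-.03,-.03,-.03))]
sim(q,w)
x,r=X,Q
for p in w: x,r=seg(x,r,p[0],p[1],5)
```

```text
t 9.67 q [ 0.389  0.43   2.33   4.008  0.491 -1.977] mach [-0.117 -0.     0.084] z [ 0.702 -0.101 -0.705] y [-0.145 -0.989 -0.004] F [ 0.744 -6.199 -7.578] fkerr [-0. -0. -0.] gap 0.0004
[ 0.05  0.25  2.36  2.32  0.32 -1.02] err 0.0 maxstep [0.02 0.01 0.01 0.11 0.01 0.08]
[-0.21  0.2   2.24  1.46  0.67 -0.57] err 0.0 maxstep [0.01 0.01 0.01 0.07 0.02 0.04]
[-0.24  0.19  1.99  1.01  0.86 -0.22] err 0.0 maxstep [0.   0.   0.01 0.03 0.01 0.02]
[-0.16  0.2   1.83  0.77  0.79  0.22] err 0.0 maxstep [0.   0.   0.01 0.01 0.   0.02]
[-0.07  0.3   1.56  0.39  0.88  0.76] err 0.0 maxstep [0.   0.01 0.01 0.02 0.01 0.03]
n=5 t=[0.0271, 0.0041, -0.0219] w=[0.0472, -0.0005, -0.0476] |t|=10.5mm |w|=6.03deg
n=5 t=[0.0343, 0.0173, -0.0237] w=[0.0328, 0.0109, -0.0301] |t|=13.5mm |w|=4.12deg
n=5 t=[0.0353, 0.027, -0.0166] w=[0.0163, -0.011, -0.015] |t|=14.2mm |w|=2.23deg
n=5 t=[0.0344, 0.0317, -0.0054] w=[-0.015, -0.0111, 0.0164] |t|=14.1mm |w|=2.24deg
n=5 t=[0.0339, 0.0321, 0.0062] w=[-0.0127, -0.0222, 0.0182] |t|=14.1mm |w|=2.83deg
```

Call:
carry_out([
  {"tx":0.0136,"ty":0.002,"tz":-0.011,"wx":0.0236,"wy":0,"wz":-0.0238,"hand":-1},
  {"tx":0.0136,"ty":0.002,"tz":-0.011,"wx":0.0236,"wy":0,"wz":-0.0238,"hand":-1},
  {"tx":0.0136,"ty":0.002,"tz":-0.011,"wx":0.0236,"wy":0,"wz":-0.0238,"hand":-1},
  {"tx":0.0136,"ty":0.002,"tz":-0.011,"wx":0.0236,"wy":0,"wz":-0.0238,"hand":-1},
  {"tx":0.0136,"ty":0.002,"tz":-0.011,"wx":0.0236,"wy":0,"wz":-0.0238,"hand":-1},
])

```text
time: 10.08
ee_pos: [0.4826, 0.1369, 0.1098]
eef_rot: [-2.854, -0.174, -1.183]
ft_force: [-4.3, 3.1, -5.5]
finger_gap: 0.0006
grip_force: 7.0
```

Call:
carry_out([
  {"tx":0.0136,"ty":0.002,"tz":-0.011,"wx":0.0236,"wy":0,"wz":-0.0238,"hand":-1},
  {"tx":0.0136,"ty":0.002,"tz":-0.011,"wx":0.0236,"wy":0,"wz":-0.0238,"hand":-1},
  {"tx":0.0136,"ty":0.002,"tz":-0.011,"wx":0.0236,"wy":0,"wz":-0.0238,"hand":-1},
  {"tx":0.0136,"ty":0.002,"tz":-0.011,"wx":0.0236,"wy":0,"wz":-0.0238,"hand":-1},
  {"tx":0.0136,"ty":0.002,"tz":-0.011,"wx":0.0236,"wy":0,"wz":-0.0238,"hand":-1},
])

```text
time: 10.5
ee_pos: [0.4856, 0.135, 0.1336]
eef_rot: [-2.736, -0.498, -1.138]
ft_force: [-7.2, 4.5, -4.5]
finger_gap: 0.0004
grip_force: 7.2
```

Run:
```python
from st import *
arc=lambda a,y,rr=.236:m2w(.12-rr*np.cos(a),y,.085+rr*np.sin(a))
head=lambda td,psi:Rz(np.radians(psi))*tilt(td)
x,r=seg(X,Q,arc(.5,-.02),head(50,50),10)
b=cams.grab_frame('side')
cv2.imwrite('pics/m4.png',cv2.resize(b[150:330,170:410],(640,480))[:,:,::-1])
```

```text
t 10.5 q [ 0.064  0.257  2.367  2.433  0.323 -1.101] mach [-0.112 -0.004  0.134] z [ 0.664  0.249 -0.705] y [ 0.352 -0.936  0.001] F [-7.244  4.471 -4.494] fkerr [ 0.  0. -0.] gap 0.0004
n=10 t=[0.018, 0.0093, -0.0122] w=[0.0174, 0.0053, -0.0159] |t|=7.1mm |w|=2.17deg
```

View pics/m4.png

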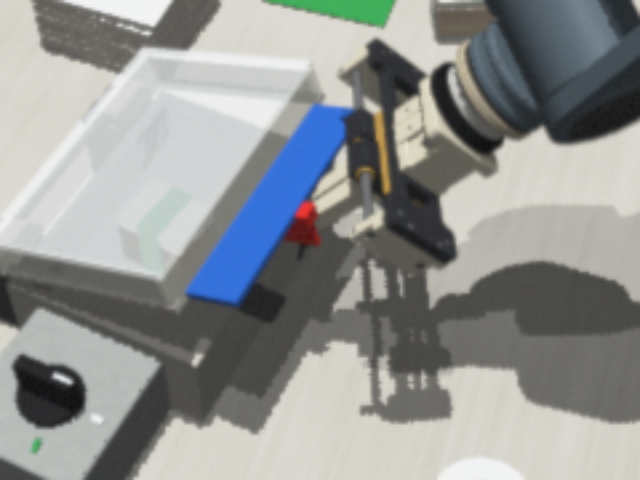

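The hood is clearly rising: the blue lip is up, and the finger is under it with the red tongue to its left at (305,222). I'll keep following the arc.

Call:
carry_out([
  {"tx":0.018,"ty":0.0093,"tz":-0.0122,"wx":0.0174,"wy":0.0053,"wz":-0.0159,"hand":-1},
  {"tx":0.018,"ty":0.0093,"tz":-0.0122,"wx":0.0174,"wy":0.0053,"wz":-0.0159,"hand":-1},
  {"tx":0.018,"ty":0.0093,"tz":-0.0122,"wx":0.0174,"wy":0.0053,"wz":-0.0159,"hand":-1},
  {"tx":0.018,"ty":0.0093,"tz":-0.0122,"wx":0.0174,"wy":0.0053,"wz":-0.0159,"hand":-1},
  {"tx":0.018,"ty":0.0093,"tz":-0.0122,"wx":0.0174,"wy":0.0053,"wz":-0.0159,"hand":-1},
])

```text
time: 10.97
ee_pos: [0.497, 0.1252, 0.1665]
eef_rot: [-2.588, -0.722, -1.143]
ft_force: [-4.4, 6.4, -4.7]
finger_gap: 0.0001
grip_force: 3.4
```

Call:
carry_out([
  {"tx":0.018,"ty":0.0093,"tz":-0.0122,"wx":0.0174,"wy":0.0053,"wz":-0.0159,"hand":-1},
  {"tx":0.018,"ty":0.0093,"tz":-0.0122,"wx":0.0174,"wy":0.0053,"wz":-0.0159,"hand":-1},
  {"tx":0.018,"ty":0.0093,"tz":-0.0122,"wx":0.0174,"wy":0.0053,"wz":-0.0159,"hand":-1},
  {"tx":0.018,"ty":0.0093,"tz":-0.0122,"wx":0.0174,"wy":0.0053,"wz":-0.0159,"hand":-1},
  {"tx":0.018,"ty":0.0093,"tz":-0.0122,"wx":0.0174,"wy":0.0053,"wz":-0.0159,"hand":-1},
])

```text
time: 11.38
ee_pos: [0.5087, 0.116, 0.199]
eef_rot: [-2.428, -0.93, -1.137]
ft_force: [-3.5, 4.0, -5.0]
finger_gap: 0.0004
grip_force: 2.8
```

Run:
```python
from st import *
arc=lambda a,y,rr=.236:m2w(.12-rr*np.cos(a),y,.085+rr*np.sin(a))
head=lambda td,psi:Rz(np.radians(psi))*tilt(td)
w=[(arc(a,y),head(t,h)) for a,t,h,y in zip((.8,1.1,1.4),(45,40,30),(60,50,40),(-.03,-.03,-.03))]
x,r=X,Q
for p in w: x,r=seg(x,r,p[0],p[1],5)
```

```text
t 11.38 q [-0.207  0.196  2.24   1.46   0.672 -0.578] mach [-0.086 -0.019  0.199] z [ 0.572  0.512 -0.641] y [ 0.668 -0.745  0.001] F [-3.509  4.027 -5.038] fkerr [ 0.  0. -0.] gap 0.0004
n=5 t=[0.0346, 0.0269, -0.0166] w=[0.0164, -0.0114, -0.0148] |t|=14.1mm |w|=2.24deg
n=5 t=[0.0344, 0.0317, -0.0054] w=[-0.015, -0.0111, 0.0164] |t|=14.1mm |w|=2.24deg
n=5 t=[0.0339, 0.0321, 0.0062] w=[-0.0128, -0.0222, 0.0182] |t|=14.1mm |w|=2.83deg
```

Call:
carry_out([
  {"tx":0.0346,"ty":0.0269,"tz":-0.0166,"wx":0.0164,"wy":-0.0114,"wz":-0.0148,"hand":-1},
  {"tx":0.0346,"ty":0.0269,"tz":-0.0166,"wx":0.0164,"wy":-0.0114,"wz":-0.0148,"hand":-1},
  {"tx":0.0346,"ty":0.0269,"tz":-0.0166,"wx":0.0164,"wy":-0.0114,"wz":-0.0148,"hand":-1},
  {"tx":0.0346,"ty":0.0269,"tz":-0.0166,"wx":0.0164,"wy":-0.0114,"wz":-0.0148,"hand":-1},
  {"tx":0.0346,"ty":0.0269,"tz":-0.0166,"wx":0.0164,"wy":-0.0114,"wz":-0.0148,"hand":-1},
])

```text
time: 11.8
ee_pos: [0.5489, 0.099, 0.2545]
eef_rot: [-2.367, -1.148, -0.978]
ft_force: [-3.1, 1.7, -5.0]
finger_gap: 0.0007
grip_force: 2.4
```

Call:
carry_out([
  {"tx":0.0344,"ty":0.0317,"tz":-0.0054,"wx":-0.015,"wy":-0.0111,"wz":0.0164,"hand":-1},
  {"tx":0.0344,"ty":0.0317,"tz":-0.0054,"wx":-0.015,"wy":-0.0111,"wz":0.0164,"hand":-1},
  {"tx":0.0344,"ty":0.0317,"tz":-0.0054,"wx":-0.015,"wy":-0.0111,"wz":0.0164,"hand":-1},
  {"tx":0.0344,"ty":0.0317,"tz":-0.0054,"wx":-0.015,"wy":-0.0111,"wz":0.0164,"hand":-1},
  {"tx":0.0344,"ty":0.0317,"tz":-0.0054,"wx":-0.015,"wy":-0.0111,"wz":0.0164,"hand":-1},
])

```text
time: 12.22
ee_pos: [0.6059, 0.0909, 0.2954]
eef_rot: [-2.566, -0.974, -0.931]
ft_force: [-2.6, 0.7, -4.8]
finger_gap: 0.0006
grip_force: 2.5
```

Call:
carry_out([
  {"tx":0.0339,"ty":0.0321,"tz":0.0062,"wx":-0.0128,"wy":-0.0222,"wz":0.0182,"hand":-1},
  {"tx":0.0339,"ty":0.0321,"tz":0.0062,"wx":-0.0128,"wy":-0.0222,"wz":0.0182,"hand":-1},
  {"tx":0.0339,"ty":0.0321,"tz":0.0062,"wx":-0.0128,"wy":-0.0222,"wz":0.0182,"hand":-1},
  {"tx":0.0339,"ty":0.0321,"tz":0.0062,"wx":-0.0128,"wy":-0.0222,"wz":0.0182,"hand":-1},
  {"tx":0.0339,"ty":0.0321,"tz":0.0062,"wx":-0.0128,"wy":-0.0222,"wz":0.0182,"hand":-1},
])

```text
time: 12.63
ee_pos: [0.6723, 0.081, 0.3177]
eef_rot: [-2.798, -0.79, -0.746]
ft_force: [-3.6, 1.4, -3.0]
finger_gap: 0.0006
grip_force: 1.9
```

Run:
```python
from st import *
b=cams.grab_frame('side');a=cams.grab_frame('top')
cv2.imwrite('pics/m5.png',np.hstack([cv2.resize(a[90:290,150:350],(400,400)),cv2.resize(b[100:340,130:370],(400,400))])[:,:,::-1])
```

```text
t 12.63 q [-0.068  0.303  1.561  0.384  0.878  0.765] mach [ 0.08  -0.031  0.318] z [ 0.424  0.26  -0.867] y [ 0.523 -0.852  0.   ] F [-3.595  1.439 -2.998] fkerr [ 0. -0.  0.] gap 0.0006
```

View pics/m5.png

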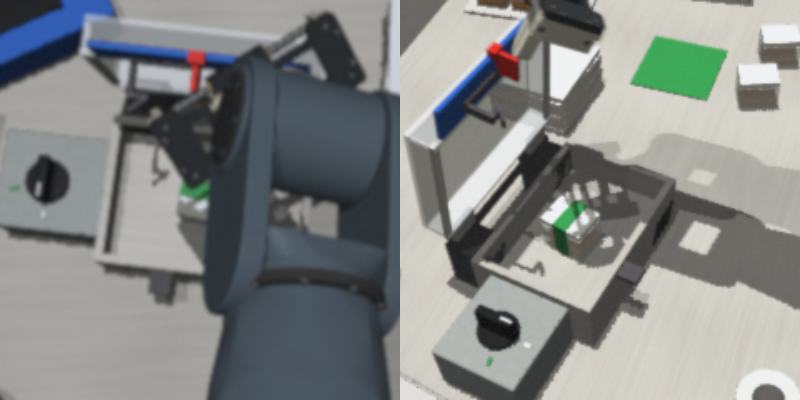

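The hood is up at roughly 1.4–1.5 rad. I'll push it a little further back, then retreat to a vertical tool with the gripper open.

Run:
```python
from st import *
x,r=seg(X,Q,m2w(.112,-.03,.32),Q,5)
x,r=seg(x,r,m2w(-.02,-.03,.33),Rz(np.radians(20))*DOWN,10)
sim(q,[(m2w(.112,-.03,.32),Q),(m2w(-.02,-.03,.33),Rz(np.radians(20))*DOWN),(m2w(-.1,-.25,.33),DOWN)])
x,r=seg(x,r,m2w(-.1,-.25,.33),DOWN)
```

```text
t 12.73 q [-0.068  0.303  1.559  0.387  0.876  0.761] mach [ 0.082 -0.03   0.319] z [ 0.428  0.261 -0.865] y [ 0.524 -0.852  0.002] F [-0.48   0.213 -0.039] fkerr [ 0. -0.  0.] gap 0.0002
n=5 t=[0.0138, 0.0126, 0.0072] w=[0.0, 0.0, 0.0] |t|=6.0mm |w|=0.00deg
n=10 t=[-0.0359, -0.0228, -0.0139] w=[-0.0056, -0.0331, 0.0215] |t|=13.4mm |w|=3.59deg
[-0.07  0.36  1.48  0.38  0.9   0.77] err 0.0 maxstep [0. 0. 0. 0. 0. 0.]
[0.09 0.32 1.42 0.   1.4  1.45] err 0.0 maxstep [0.01 0.01 0.   0.03 0.03 0.05]
[-0.33  0.11  1.68 -0.    1.35  1.38] err 0.0 maxstep [0.02 0.01 0.02 0.   0.   0.01]
n=10 t=[-0.0404, 0.0672, 0.0] w=[-0.0, -0.0, 0.0223] |t|=23.5mm |w|=2.01deg
```

Call:
carry_out([
  {"tx":0.0138,"ty":0.0126,"tz":0.0072,"wx":0,"wy":0,"wz":0,"hand":-1},
  {"tx":0.0138,"ty":0.0126,"tz":0.0072,"wx":0,"wy":0,"wz":0,"hand":-1},
  {"tx":0.0138,"ty":0.0126,"tz":0.0072,"wx":0,"wy":0,"wz":0,"hand":-1},
  {"tx":0.0138,"ty":0.0126,"tz":0.0072,"wx":0,"wy":0,"wz":0,"hand":-1},
  {"tx":0.0138,"ty":0.0126,"tz":0.0072,"wx":0,"wy":0,"wz":0,"hand":-1},
])

```text
time: 13.15
ee_pos: [0.7026, 0.0764, 0.3193]
eef_rot: [-2.796, -0.79, -0.752]
ft_force: [-3.3, 2.1, 0.3]
finger_gap: 0.0004
grip_force: 1.6
```

Call:
carry_out([
  {"tx":-0.036,"ty":-0.0228,"tz":-0.0139,"wx":-0.0056,"wy":-0.0331,"wz":0.0215,"hand":-1},
  {"tx":-0.036,"ty":-0.0228,"tz":-0.0139,"wx":-0.0056,"wy":-0.0331,"wz":0.0215,"hand":-1},
  {"tx":-0.036,"ty":-0.0228,"tz":-0.0139,"wx":-0.0056,"wy":-0.0331,"wz":0.0215,"hand":-1},
  {"tx":-0.036,"ty":-0.0228,"tz":-0.0139,"wx":-0.0056,"wy":-0.0331,"wz":0.0215,"hand":-1},
  {"tx":-0.036,"ty":-0.0228,"tz":-0.0139,"wx":-0.0056,"wy":-0.0331,"wz":0.0215,"hand":-1},
])

```text
time: 13.57
ee_pos: [0.6354, 0.0795, 0.3168]
eef_rot: [-2.994, -0.565, -0.386]
ft_force: [0.2, 0.6, -0.4]
finger_gap: 0.0003
grip_force: 0.0
```

Call:
carry_out([
  {"tx":-0.036,"ty":-0.0228,"tz":-0.0139,"wx":-0.0056,"wy":-0.0331,"wz":0.0215,"hand":-1},
  {"tx":-0.036,"ty":-0.0228,"tz":-0.0139,"wx":-0.0056,"wy":-0.0331,"wz":0.0215,"hand":-1},
  {"tx":-0.036,"ty":-0.0228,"tz":-0.0139,"wx":-0.0056,"wy":-0.0331,"wz":0.0215,"hand":-1},
  {"tx":-0.036,"ty":-0.0228,"tz":-0.0139,"wx":-0.0056,"wy":-0.0331,"wz":0.0215,"hand":-1},
  {"tx":-0.036,"ty":-0.0228,"tz":-0.0139,"wx":-0.0056,"wy":-0.0331,"wz":0.0215,"hand":-1},
])

```text
time: 13.98
ee_pos: [0.5714, 0.095, 0.3297]
eef_rot: [-3.125, -0.319, 0.003]
ft_force: [-0.2, -0.5, -0.4]
finger_gap: 0.0005
grip_force: 0.0
```

Call:
carry_out([
  {"tx":-0.0404,"ty":0.0672,"tz":0,"wx":0,"wy":0,"wz":0.0223,"hand":1},
  {"tx":-0.0404,"ty":0.0672,"tz":0,"wx":0,"wy":0,"wz":0.0223,"hand":1},
  {"tx":-0.0404,"ty":0.0672,"tz":0,"wx":0,"wy":0,"wz":0.0223,"hand":1},
  {"tx":-0.0404,"ty":0.0672,"tz":0,"wx":0,"wy":0,"wz":0.0223,"hand":1},
  {"tx":-0.0404,"ty":0.0672,"tz":0,"wx":0,"wy":0,"wz":0.0223,"hand":1},
])

```text
time: 14.4
ee_pos: [0.5252, -0.014, 0.3293]
eef_rot: [-3.14, -0.045, -0.0]
ft_force: [0.4, 0.4, -0.4]
finger_gap: 0.0291
grip_force: 0.0
```

Call:
carry_out([
  {"tx":-0.0404,"ty":0.0672,"tz":0,"wx":0,"wy":0,"wz":0.0223,"hand":1},
  {"tx":-0.0404,"ty":0.0672,"tz":0,"wx":0,"wy":0,"wz":0.0223,"hand":1},
  {"tx":-0.0404,"ty":0.0672,"tz":0,"wx":0,"wy":0,"wz":0.0223,"hand":1},
  {"tx":-0.0404,"ty":0.0672,"tz":0,"wx":0,"wy":0,"wz":0.0223,"hand":1},
  {"tx":-0.0404,"ty":0.0672,"tz":0,"wx":0,"wy":0,"wz":0.0223,"hand":1},
])

```text
time: 14.82
ee_pos: [0.4604, -0.1123, 0.3293]
eef_rot: [-3.132, 0.23, -0.0]
ft_force: [0.4, -0.6, -0.7]
finger_gap: 0.0627
grip_force: 0.0
```

Run:
```python
from st import *
a=cams.grab_frame('top');b=cams.grab_frame('side')
cv2.imwrite('pics/t2.png',a[:,:,::-1]);cv2.imwrite('pics/s2.png',b[:,:,::-1])
W=lambda i:(i.min(2)>140)&(i.max(2)-i.min(2)<30)
for n,im in(("top",a),("side",b)):
  for z in(.058,):
    for r in rects(n,im,(lambda i:i.min(2)>(140 if n=='top' else 215)),z,80):
      if .04<min(r[0][1])and max(r[0][1])<.09: print(n,z,r)
G=lambda i:(i[:,:,1]>i[:,:,0]+40)&(i[:,:,1]>i[:,:,2]+25)
for r in rects("top",a,G,.093,30): print("green",r)
cv2.imwrite('pics/m6.png',np.hstack([cv2.resize(a[100:240,150:330],(514,400)),cv2.resize(b[170:310,170:270],(286,400))])[:,:,::-1])
```

```text
t 14.82 q [-0.338  0.11   1.683  0.001  1.349  1.379] mach [-0.102 -0.252  0.329] z [ 0.     0.001 -1.   ] y [-0.146 -0.989 -0.001] F [ 0.44  -0.551 -0.739] fkerr [ 0. -0.  0.] gap 0.0627
side 0.058 (((0.2886900305747986, 0.29176318645477295), (0.07605570554733276, 0.07547961175441742), 18.157634735107422), (332, 322, 39, 36))
side 0.058 (((0.439809650182724, -0.28026360273361206), (0.06487437337636948, 0.04646454378962517), 17.96848487854004), (333, 138, 25, 12))
side 0.058 (((0.4282732307910919, -0.39524778723716736), (0.06481927633285522, 0.048654720187187195), 23.029258728027344), (347, 114, 24, 12))
green (((0.6057096123695374, 0.1269165426492691), (0.05174814909696579, 0.019363323226571083), 75.2889404296875), (240, 179, 23, 13))
green (((0.5706787705421448, -0.29541364312171936), (0.12764671444892883, 0.12729458510875702), 0.030441569164395332), (402, 168, 57, 54))
```

View pics/m6.png

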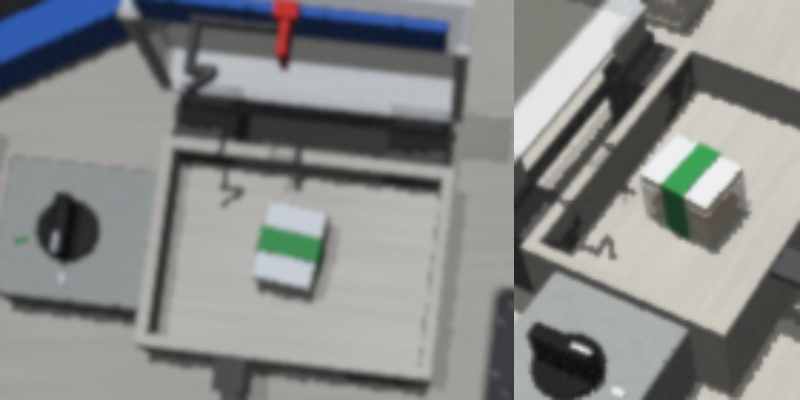

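The chamber is open and the banded box stands at crop (291,246), with its short side along the machine's y. Next I refine its pose and the machine's.

Run:
```python
from st import *
f=lambda u,v,z:px("top",u/2.857+150-.35,v/2.857+100-.35,z)
for c in((170,137),(453,170),(430,380),(137,347)): print("rim",w2m(f(*c,.085)))
L=[(268,203),(328,209),(308,291),(255,280)]
P=np.array([f(*c,.093)[:2] for c in L]);print("lid",P.mean(0),P, w2m(np.r_[P.mean(0),0]))
print("knob",w2m(f(67,229,.115)))
b=cv2.imread('pics/s2.png')
# side: lid corners
g=lambda u,v,z:px("side",u/2.86+170-.35,v/2.857+170-.35,z)
S=[(642-514,180),(682-514,137),(745-514,172),(710-514,213)]
P=np.array([g(*c,.093)[:2] for c in S]);print("side lid",P.mean(0),P)
```

```text
t 14.92 q [-0.34   0.109  1.683  0.001  1.349  1.379] mach [-0.102 -0.253  0.33 ] z [ 0.     0.001 -1.   ] y [-0.148 -0.989 -0.001] F [ 0.438  0.178 -0.082] fkerr [ 0. -0.  0.] gap 0.0705
rim [0.089 0.119 0.085]
rim [ 0.088 -0.123  0.085]
rim [-0.091 -0.124  0.085]
rim [-0.092  0.122  0.085]
lid [0.604 0.127] [[0.641 0.145]
 [0.634 0.095]
 [0.565 0.112]
 [0.576 0.156]] [0.007 0.005 0.   ]
knob [-0.005  0.187  0.115]
side lid [0.603 0.133] [[0.641 0.151]
 [0.628 0.099]
 [0.566 0.118]
 [0.578 0.165]]
```

Run:
```python
from st import *
B=Rz(np.radians(-4.8))*DOWN
x,r=seg(X,Q,[.604,.128,.20],B);x,r=seg(x,r,[.604,.128,.058],B)
print("lift");x,r=seg(x,r,[.604,.128,.20],B);x,r=seg(x,r,[.585,-.318,.20],B);x,r=seg(x,r,[.585,-.318,.029],B)
sim(q,[([.604,.128,.2],B),(np.array([.604,.128,.058]),B),(np.array([.604,.128,.2]),B),(np.array([.585,-.318,.2]),B),(np.array([.585,-.318,.029]),B)])
```

```text
t 14.92 q [-0.34   0.109  1.683  0.001  1.349  1.379] mach [-0.102 -0.253  0.33 ] z [ 0.     0.001 -1.   ] y [-0.148 -0.989 -0.001] F [ 0.438  0.178 -0.082] fkerr [ 0. -0.  0.] gap 0.0705
n=10 t=[0.0326, -0.0878, 0.0432] w=[-0.0, 0.0, 0.005] |t|=30.9mm |w|=0.45deg
n=5 t=[-0.0001, 0.0001, 0.0947] w=[-0.0001, 0.0, -0.0] |t|=28.4mm |w|=0.01deg
lift
n=5 t=[0.0, -0.0, -0.0946] w=[0.0, 0.0, -0.0] |t|=28.4mm |w|=0.00deg
n=15 t=[0.0182, 0.0975, -0.0] w=[0.0, 0.0, -0.0] |t|=29.8mm |w|=0.00deg
n=5 t=[0.0, 0.0, 0.114] w=[0.0, 0.0, -0.0] |t|=34.2mm |w|=0.00deg
[0.13 0.49 1.49 0.   1.16 1.93] err 0.0 maxstep [0.03 0.02 0.02 0.   0.01 0.03]
[ 0.13  0.66  1.59 -0.    0.89  1.93] err 0.0 maxstep [0.   0.01 0.01 0.   0.01 0.  ]
[0.13 0.49 1.49 0.   1.16 1.93] err 0.0 maxstep [0.   0.01 0.01 0.   0.01 0.  ]
[-0.57  0.58  1.34 -0.    1.22  1.23] err 0.0 maxstep [0.04 0.02 0.03 0.   0.01 0.04]
[-0.57  0.78  1.45 -0.    0.91  1.23] err 0.0 maxstep [0.   0.01 0.01 0.   0.02 0.  ]
```

Call:
carry_out([
  {"tx":0.0326,"ty":-0.0878,"tz":0.0432,"wx":0,"wy":0,"wz":0.005,"hand":1},
  {"tx":0.0326,"ty":-0.0878,"tz":0.0432,"wx":0,"wy":0,"wz":0.005,"hand":1},
  {"tx":0.0326,"ty":-0.0878,"tz":0.0432,"wx":0,"wy":0,"wz":0.005,"hand":1},
  {"tx":0.0326,"ty":-0.0878,"tz":0.0432,"wx":0,"wy":0,"wz":0.005,"hand":1},
  {"tx":0.0326,"ty":-0.0878,"tz":0.0432,"wx":0,"wy":0,"wz":0.005,"hand":1},
])

```text
time: 15.33
ee_pos: [0.5311, 0.013, 0.264]
eef_rot: [-3.127, 0.288, -0.0]
ft_force: [-0.8, 0.2, 0.1]
finger_gap: 0.0929
grip_force: 0.0
```

Call:
carry_out([
  {"tx":0.0326,"ty":-0.0878,"tz":0.0432,"wx":0,"wy":0,"wz":0.005,"hand":1},
  {"tx":0.0326,"ty":-0.0878,"tz":0.0432,"wx":0,"wy":0,"wz":0.005,"hand":1},
  {"tx":0.0326,"ty":-0.0878,"tz":0.0432,"wx":0,"wy":0,"wz":0.005,"hand":1},
  {"tx":0.0326,"ty":-0.0878,"tz":0.0432,"wx":0,"wy":0,"wz":0.005,"hand":1},
  {"tx":0.0326,"ty":-0.0878,"tz":0.0432,"wx":0,"wy":0,"wz":0.005,"hand":1},
])

```text
time: 15.75
ee_pos: [0.605, 0.1328, 0.199]
eef_rot: [-3.12, 0.349, 0.0]
ft_force: [0.1, -0.2, 0.6]
finger_gap: 0.0926
grip_force: 0.0
```

Call:
carry_out([
  {"tx":0,"ty":0,"tz":0.095,"wx":0,"wy":0,"wz":0,"hand":1},
  {"tx":0,"ty":0,"tz":0.095,"wx":0,"wy":0,"wz":0,"hand":1},
  {"tx":0,"ty":0,"tz":0.095,"wx":0,"wy":0,"wz":0,"hand":1},
  {"tx":0,"ty":0,"tz":0.095,"wx":0,"wy":0,"wz":0,"hand":1},
  {"tx":0,"ty":0,"tz":0.095,"wx":0,"wy":0,"wz":0,"hand":1},
])

```text
time: 16.17
ee_pos: [0.6042, 0.1318, 0.0558]
eef_rot: [-3.12, 0.348, 0.0]
ft_force: [0.4, 0.4, -0.4]
finger_gap: 0.0932
grip_force: 0.0
```

Call:
carry_out([
  {"tx":0,"ty":0,"tz":0,"wx":0,"wy":0,"wz":0,"hand":-1},
  {"tx":0,"ty":0,"tz":0,"wx":0,"wy":0,"wz":0,"hand":-1},
  {"tx":0,"ty":0,"tz":0,"wx":0,"wy":0,"wz":0,"hand":-1},
  {"tx":0,"ty":0,"tz":0,"wx":0,"wy":0,"wz":0,"hand":-1},
  {"tx":0,"ty":0,"tz":0,"wx":0,"wy":0,"wz":0,"hand":-1},
], grip_force=15)

```text
time: 16.58
ee_pos: [0.6048, 0.1313, 0.0592]
eef_rot: [-3.12, 0.349, -0.003]
ft_force: [-0.1, 0.8, 0.5]
finger_gap: 0.0642
grip_force: 0.0
```

Call:
carry_out([
  {"tx":0,"ty":0,"tz":0,"wx":0,"wy":0,"wz":0,"hand":-1},
  {"tx":0,"ty":0,"tz":0,"wx":0,"wy":0,"wz":0,"hand":-1},
  {"tx":0,"ty":0,"tz":0,"wx":0,"wy":0,"wz":0,"hand":-1},
  {"tx":0,"ty":0,"tz":0,"wx":0,"wy":0,"wz":0,"hand":-1},
  {"tx":0,"ty":0,"tz":0,"wx":0,"wy":0,"wz":0,"hand":-1},
])

```text
time: 17.0
ee_pos: [0.6041, 0.1311, 0.0583]
eef_rot: [-3.12, 0.35, 0.0]
ft_force: [-1.5, 0.5, 6.8]
finger_gap: 0.0504
grip_force: 14.9
```

Call:
carry_out([
  {"tx":0,"ty":0,"tz":-0.095,"wx":0,"wy":0,"wz":0,"hand":-1},
  {"tx":0,"ty":0,"tz":-0.095,"wx":0,"wy":0,"wz":0,"hand":-1},
  {"tx":0,"ty":0,"tz":-0.095,"wx":0,"wy":0,"wz":0,"hand":-1},
  {"tx":0,"ty":0,"tz":-0.095,"wx":0,"wy":0,"wz":0,"hand":-1},
  {"tx":0,"ty":0,"tz":-0.095,"wx":0,"wy":0,"wz":0,"hand":-1},
])

```text
time: 17.42
ee_pos: [0.6035, 0.1308, 0.2012]
eef_rot: [-3.121, 0.35, 0.002]
ft_force: [-0.2, 1.2, -1.5]
finger_gap: 0.05
grip_force: 14.9
```

Call:
carry_out([
  {"tx":0.0182,"ty":0.098,"tz":0,"wx":0,"wy":0,"wz":0,"hand":-1},
  {"tx":0.0182,"ty":0.098,"tz":0,"wx":0,"wy":0,"wz":0,"hand":-1},
  {"tx":0.0182,"ty":0.098,"tz":0,"wx":0,"wy":0,"wz":0,"hand":-1},
  {"tx":0.0182,"ty":0.098,"tz":0,"wx":0,"wy":0,"wz":0,"hand":-1},
  {"tx":0.0182,"ty":0.098,"tz":0,"wx":0,"wy":0,"wz":0,"hand":-1},
])

```text
time: 17.83
ee_pos: [0.5975, -0.0198, 0.1996]
eef_rot: [-3.121, 0.349, 0.002]
ft_force: [-0.2, -0.2, -1.1]
finger_gap: 0.0503
grip_force: 14.9
```

Call:
carry_out([
  {"tx":0.0182,"ty":0.098,"tz":0,"wx":0,"wy":0,"wz":0,"hand":-1},
  {"tx":0.0182,"ty":0.098,"tz":0,"wx":0,"wy":0,"wz":0,"hand":-1},
  {"tx":0.0182,"ty":0.098,"tz":0,"wx":0,"wy":0,"wz":0,"hand":-1},
  {"tx":0.0182,"ty":0.098,"tz":0,"wx":0,"wy":0,"wz":0,"hand":-1},
  {"tx":0.0182,"ty":0.098,"tz":0,"wx":0,"wy":0,"wz":0,"hand":-1},
])

```text
time: 18.25
ee_pos: [0.5916, -0.1693, 0.1993]
eef_rot: [-3.12, 0.35, 0.002]
ft_force: [-0.3, 0.0, -1.1]
finger_gap: 0.0497
grip_force: 14.9
```

Call:
carry_out([
  {"tx":0.0182,"ty":0.098,"tz":0,"wx":0,"wy":0,"wz":0,"hand":-1},
  {"tx":0.0182,"ty":0.098,"tz":0,"wx":0,"wy":0,"wz":0,"hand":-1},
  {"tx":0.0182,"ty":0.098,"tz":0,"wx":0,"wy":0,"wz":0,"hand":-1},
  {"tx":0.0182,"ty":0.098,"tz":0,"wx":0,"wy":0,"wz":0,"hand":-1},
  {"tx":0.0182,"ty":0.098,"tz":0,"wx":0,"wy":0,"wz":0,"hand":-1},
])

```text
time: 18.67
ee_pos: [0.5857, -0.3187, 0.199]
eef_rot: [-3.12, 0.35, 0.002]
ft_force: [0.1, -0.6, -1.6]
finger_gap: 0.05
grip_force: 14.9
```

Call:
carry_out([
  {"tx":0,"ty":0,"tz":0.11,"wx":0,"wy":0,"wz":0,"hand":-1},
  {"tx":0,"ty":0,"tz":0.11,"wx":0,"wy":0,"wz":0,"hand":-1},
  {"tx":0,"ty":0,"tz":0.11,"wx":0,"wy":0,"wz":0,"hand":-1},
  {"tx":0,"ty":0,"tz":0.11,"wx":0,"wy":0,"wz":0,"hand":-1},
  {"tx":0,"ty":0,"tz":0.05,"wx":0,"wy":0,"wz":0,"hand":-1},
])

```text
time: 19.08
ee_pos: [0.5839, -0.3159, 0.0476]
eef_rot: [-3.118, 0.35, 0.01]
ft_force: [-0.1, -0.0, -1.6]
finger_gap: 0.0501
grip_force: 14.9
```

Run:
```python
from st import *
print(X)
x,r=seg(X,Q,[.585,-.318,.0285],Q,5)
```

```text
t 19.08 q [-0.566  0.753  1.443  0.001  0.953  1.227] mach [ 0.05  -0.436  0.048] z [-0.006  0.005 -1.   ] y [-0.222 -0.975 -0.003] F [-0.118 -0.029 -1.573] fkerr [ 0. -0. -0.] gap 0.0501
[ 0.584 -0.316  0.048]
n=5 t=[0.0011, 0.0012, 0.0127] w=[0.0, 0.0, 0.0] |t|=3.8mm |w|=0.00deg
```

Call:
carry_out([
  {"tx":0,"ty":0,"tz":0.0125,"wx":0,"wy":0,"wz":0,"hand":-1},
  {"tx":0,"ty":0,"tz":0.0125,"wx":0,"wy":0,"wz":0,"hand":-1},
  {"tx":0,"ty":0,"tz":0.0125,"wx":0,"wy":0,"wz":0,"hand":-1},
  {"tx":0,"ty":0,"tz":0.0125,"wx":0,"wy":0,"wz":0,"hand":-1},
  {"tx":0,"ty":0,"tz":0.0,"wx":0,"wy":0,"wz":0,"hand":-1},
])

```text
time: 19.5
ee_pos: [0.5862, -0.3172, 0.0377]
eef_rot: [-3.121, 0.35, 0.0]
ft_force: [0.6, 0.6, -1.5]
finger_gap: 0.0507
grip_force: 14.9
```

```bash
python3 -c "
from st import *
print(X)"
```

```text
t 19.5 q [-0.566  0.767  1.444  0.001  0.931  1.227] mach [ 0.052 -0.437  0.038] z [-0.     0.001 -1.   ] y [-0.221 -0.975 -0.001] F [ 0.607  0.649 -1.548] fkerr [ 0. -0. -0.] gap 0.0507
[ 0.586 -0.317  0.038]
```

Call:
carry_out([
  {"tx":0,"ty":0,"tz":0.01,"wx":0,"wy":0,"wz":0,"hand":-1},
  {"tx":0,"ty":0,"tz":0.01,"wx":0,"wy":0,"wz":0,"hand":-1},
  {"tx":0,"ty":0,"tz":0.008,"wx":0,"wy":0,"wz":0,"hand":-1},
  {"tx":0,"ty":0,"tz":0.0,"wx":0,"wy":0,"wz":0,"hand":-1},
  {"tx":0,"ty":0,"tz":0.0,"wx":0,"wy":0,"wz":0,"hand":-1},
])

```text
time: 19.92
ee_pos: [0.5859, -0.317, 0.0288]
eef_rot: [-3.121, 0.35, 0.002]
ft_force: [0.1, 0.3, -1.3]
finger_gap: 0.0499
grip_force: 14.9
```

Call:
carry_out([
  {"tx":0,"ty":0,"tz":0,"wx":0,"wy":0,"wz":0,"hand":0.5},
  {"tx":0,"ty":0,"tz":0,"wx":0,"wy":0,"wz":0,"hand":0.5},
  {"tx":0,"ty":0,"tz":0,"wx":0,"wy":0,"wz":0,"hand":0.5},
  {"tx":0,"ty":0,"tz":0,"wx":0,"wy":0,"wz":0,"hand":0.5},
  {"tx":0,"ty":0,"tz":0,"wx":0,"wy":0,"wz":0,"hand":0.5},
])

```text
time: 20.33
ee_pos: [0.586, -0.3171, 0.029]
eef_rot: [-3.121, 0.35, 0.001]
ft_force: [0.4, -0.9, -0.6]
finger_gap: 0.0692
grip_force: 0.0
```

Call:
carry_out([
  {"tx":0,"ty":0,"tz":-0.1,"wx":0,"wy":0,"wz":0,"hand":0.5},
  {"tx":0,"ty":0,"tz":-0.1,"wx":0,"wy":0,"wz":0,"hand":0.5},
  {"tx":0,"ty":0,"tz":-0.1,"wx":0,"wy":0,"wz":0,"hand":0.5},
  {"tx":0,"ty":0,"tz":-0.1,"wx":0,"wy":0,"wz":0,"hand":0.5},
  {"tx":0,"ty":0,"tz":-0.1,"wx":0,"wy":0,"wz":0,"hand":0.5},
])

```text
time: 20.75
ee_pos: [0.5859, -0.3172, 0.1804]
eef_rot: [-3.121, 0.35, 0.001]
ft_force: [0.7, 0.2, 1.3]
finger_gap: 0.0695
grip_force: 0.0
```

```bash
cat > look.py <<'E'
from st import *
b=cams.grab_frame('side');a=cams.grab_frame('top');cv2.imwrite('pics/last_s.png',b[:,:,::-1]);cv2.imwrite('pics/last_t.png',a[:,:,::-1])
print(X)
for n,im,t in(("top",a,140),("side",b,215)):
  for r in rects(n,im,(lambda i:(i.min(2)>t)&(i.max(2)-i.min(2)<30)),.058,60):
    if .02<min(r[0][1])and max(r[0][1])<.075: print(n,np.round(r[0][0],4),np.round(r[0][1],4),round(r[0][2],1),r[1])
G=lambda i:(i[:,:,1]>i[:,:,0]+40)&(i[:,:,1]>i[:,:,2]+25)
for r in rects("side",b,G,.004,30): print("green",r)
E
python3 look.py
python3 - <<'E'
from st import *
B=Rz(np.radians(28.7))*DOWN
x,r=seg(X,Q,[.438,-.2805,.15],B);x,r=seg(x,r,[.438,-.2805,.023],B)
E
```

```text
t 20.75 q [-0.566  0.6    1.358  0.001  1.185  1.227] mach [ 0.052 -0.437  0.18 ] z [-0.001  0.002 -1.   ] y [-0.221 -0.975 -0.001] F [0.712 0.199 1.341] fkerr [ 0. -0. -0.] gap 0.0695
[ 0.586 -0.317  0.18 ]
top [0.353 0.424] [0.054 0.04 ] 16.5 (120, 284, 20, 24)
top [ 0.498 -0.239] [0.058 0.038] 57.0 (391, 215, 24, 25)
top [ 0.562 -0.592] [0.072 0.042] 8.5 (538, 184, 22, 29)
top [ 0.601 -0.6  ] [0.036 0.072] 85.0 (544, 167, 16, 30)
side [ 0.428 -0.396] [0.068 0.051] 17.9 (346, 114, 25, 12)
side [ 0.615 -0.692] [0.063 0.049] 8.3 (313, 53, 20, 9)
green (((0.5343748927116394, -0.35369905829429626), (0.054607611149549484, 0.028068261221051216), 88.3206787109375), (312, 131, 14, 12))
green (((0.5882043838500977, -0.31593018770217896), (0.1367095559835434, 0.13882800936698914), 89.83790588378906), (268, 122, 48, 38))
t 20.85 q [-0.566  0.596  1.354  0.001  1.184  1.227] mach [ 0.054 -0.438  0.185] z [ 0.007 -0.003 -1.   ] y [-0.221 -0.975  0.002] F [ 0.414 -1.022 -0.42 ] fkerr [ 0. -0. -0.] gap 0.0695
n=5 t=[-0.1012, -0.0266, 0.0226] w=[0.0004, -0.0008, -0.074] |t|=32.1mm |w|=6.66deg
n=5 t=[-0.0, -0.0001, 0.0846] w=[0.0001, 0.0, 0.0] |t|=25.4mm |w|=0.01deg
```

```bash
python3 -c "
import cv2,numpy as np
a=cv2.imread('pics/last_t.png');b=cv2.imread('pics/last_s.png')
cv2.imwrite('pics/m7.png',np.hstack([cv2.resize(a[150:290,350:490],(400,400)),cv2.resize(b[90:210,240:360],(400,400))]))"
```

```text
(no output)
```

View pics/m7.png

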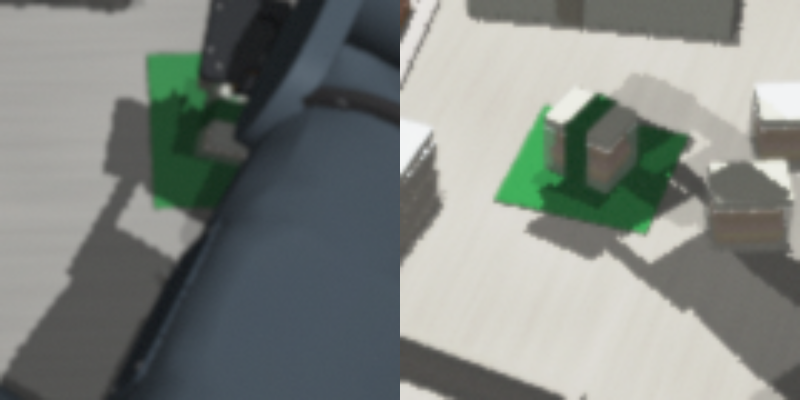

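The banded box stands upright on the mat, and box1 has not moved (it is only in shadow). Grasping box1.

Call:
carry_out([
  {"tx":-0.101,"ty":-0.0266,"tz":0.0226,"wx":0,"wy":0,"wz":-0.074,"hand":1},
  {"tx":-0.101,"ty":-0.0266,"tz":0.0226,"wx":0,"wy":0,"wz":-0.074,"hand":1},
  {"tx":-0.101,"ty":-0.0266,"tz":0.0226,"wx":0,"wy":0,"wz":-0.074,"hand":1},
  {"tx":-0.101,"ty":-0.0266,"tz":0.0226,"wx":0,"wy":0,"wz":-0.074,"hand":1},
  {"tx":-0.101,"ty":-0.0266,"tz":0.0226,"wx":0,"wy":0,"wz":-0.074,"hand":1},
])

```text
time: 21.27
ee_pos: [0.4346, -0.2781, 0.1443]
eef_rot: [-3.087, -0.569, 0.001]
ft_force: [0.3, -0.6, -0.5]
finger_gap: 0.0924
grip_force: 0.0
```

```bash
python3 look.py;python3 - <<'E'
from st import *
B=Rz(np.radians(28.7))*DOWN
x,r=seg(X,Q,[.438,-.2805,.023],B)
E
```

```text
t 21.27 q [-0.66   0.384  1.81   0.001  0.95   0.546] mach [-0.104 -0.42   0.144] z [-0.001  0.002 -1.   ] y [ 0.357 -0.934 -0.002] F [ 0.307 -0.582 -0.496] fkerr [ 0. -0. -0.] gap 0.0924
[ 0.435 -0.278  0.144]
top [ 0.567 -0.314] [0.049 0.021] 75.7 (424, 193, 21, 12)
top [ 0.61  -0.325] [0.049 0.021] 75.6 (427, 176, 21, 11)
top [ 0.6 -0.6] [0.036 0.07 ] 85.2 (544, 168, 16, 29)
side [ 0.415 -0.403] [0.04  0.047] 17.9 (357, 114, 14, 11)
side [ 0.616 -0.692] [0.065 0.049] 8.4 (313, 53, 20, 9)
side [ 0.697 -0.68 ] [0.064 0.048] 8.3 (289, 51, 20, 9)
green (((0.5883262157440186, -0.31664395332336426), (0.13880906999111176, 0.13877037167549133), 89.97844696044922), (268, 122, 58, 38))
green (((0.6135246753692627, -0.38793978095054626), (0.058684926480054855, 0.02089342474937439), 75.0495376586914), (290, 118, 15, 12))
t 21.37 q [-0.662  0.384  1.813  0.001  0.951  0.546] mach [-0.106 -0.42   0.144] z [-0.005  0.004 -1.   ] y [ 0.354 -0.935 -0.006] F [ 0.232 -0.503  0.238] fkerr [ 0. -0. -0.] gap 0.0926
n=5 t=[0.0032, 0.0032, 0.0804] w=[-0.0007, 0.0004, 0.0005] |t|=24.2mm |w|=0.09deg
```

Call:
carry_out([
  {"tx":0.003,"ty":0.003,"tz":0.08,"wx":0,"wy":0,"wz":0,"hand":1},
  {"tx":0.003,"ty":0.003,"tz":0.08,"wx":0,"wy":0,"wz":0,"hand":1},
  {"tx":0.003,"ty":0.003,"tz":0.08,"wx":0,"wy":0,"wz":0,"hand":1},
  {"tx":0.003,"ty":0.003,"tz":0.08,"wx":0,"wy":0,"wz":0,"hand":1},
  {"tx":0.003,"ty":0.003,"tz":0.08,"wx":0,"wy":0,"wz":0,"hand":1},
])

```text
time: 21.78
ee_pos: [0.4425, -0.2818, 0.0238]
eef_rot: [-3.091, -0.557, 0.0]
ft_force: [-0.0, -0.2, -1.0]
finger_gap: 0.093
grip_force: 0.0
```

Call:
carry_out([
  {"tx":0,"ty":0,"tz":0,"wx":0,"wy":0,"wz":0,"hand":-1},
  {"tx":0,"ty":0,"tz":0,"wx":0,"wy":0,"wz":0,"hand":-1},
  {"tx":0,"ty":0,"tz":0,"wx":0,"wy":0,"wz":0,"hand":-1},
  {"tx":0,"ty":0,"tz":0,"wx":0,"wy":0,"wz":0,"hand":-1},
  {"tx":0,"ty":0,"tz":0,"wx":0,"wy":0,"wz":0,"hand":-1},
])

```text
time: 22.2
ee_pos: [0.4426, -0.2822, 0.0264]
eef_rot: [-3.091, -0.559, -0.002]
ft_force: [0.1, 0.3, -0.6]
finger_gap: 0.0645
grip_force: 0.0
```

Call:
carry_out([
  {"tx":0,"ty":0,"tz":0,"wx":0,"wy":0,"wz":0,"hand":-1},
  {"tx":0,"ty":0,"tz":0,"wx":0,"wy":0,"wz":0,"hand":-1},
  {"tx":0,"ty":0,"tz":0,"wx":0,"wy":0,"wz":0,"hand":-1},
  {"tx":0,"ty":0,"tz":0,"wx":0,"wy":0,"wz":0,"hand":-1},
  {"tx":0,"ty":0,"tz":0,"wx":0,"wy":0,"wz":0,"hand":-1},
])

```text
time: 22.62
ee_pos: [0.4421, -0.2818, 0.0257]
eef_rot: [-3.09, -0.559, 0.0]
ft_force: [-0.8, 1.5, 7.5]
finger_gap: 0.05
grip_force: 15.0
```

Run:
```python
from st import *
B=DOWN;z0=X[2];P=m2w(-.01,.045,z0+.035+.002);print(X,P)
x,r=seg(X,Q,X+[0,0,.18],Q,5);x,r=seg(x,r,[P[0],P[1],.2],B);x,r=seg(x,r,P,B)
```

```text
t 22.62 q [-0.657  0.589  1.85   0.001  0.703  0.555] mach [-0.096 -0.423  0.026] z [-0.     0.001 -1.   ] y [ 0.35  -0.937 -0.001] F [-0.827  1.509  7.494] fkerr [ 0. -0. -0.] gap 0.05
[ 0.442 -0.282  0.026] [0.594 0.169 0.063]
n=5 t=[0.0, -0.0002, -0.12] w=[0.0, 0.0, 0.0] |t|=36.0mm |w|=0.00deg
n=15 t=[0.0463, -0.0962, 0.0013] w=[-0.0001, 0.0, 0.0213] |t|=32.0mm |w|=1.92deg
n=5 t=[-0.0002, -0.0001, 0.0915] w=[0.0001, -0.0, -0.0001] |t|=27.5mm |w|=0.01deg
```

Call:
carry_out([
  {"tx":0,"ty":0,"tz":-0.12,"wx":0,"wy":0,"wz":0,"hand":-1},
  {"tx":0,"ty":0,"tz":-0.12,"wx":0,"wy":0,"wz":0,"hand":-1},
  {"tx":0,"ty":0,"tz":-0.12,"wx":0,"wy":0,"wz":0,"hand":-1},
  {"tx":0,"ty":0,"tz":-0.12,"wx":0,"wy":0,"wz":0,"hand":-1},
  {"tx":0,"ty":0,"tz":-0.12,"wx":0,"wy":0,"wz":0,"hand":-1},
])

```text
time: 23.03
ee_pos: [0.4417, -0.2817, 0.2069]
eef_rot: [-3.09, -0.559, 0.001]
ft_force: [1.4, -0.8, -1.6]
finger_gap: 0.05
grip_force: 15.0
```

Call:
carry_out([
  {"tx":0.0463,"ty":-0.0962,"tz":0.0013,"wx":0,"wy":0,"wz":0.0213,"hand":-1},
  {"tx":0.0463,"ty":-0.0962,"tz":0.0013,"wx":0,"wy":0,"wz":0.0213,"hand":-1},
  {"tx":0.0463,"ty":-0.0962,"tz":0.0013,"wx":0,"wy":0,"wz":0.0213,"hand":-1},
  {"tx":0.0463,"ty":-0.0962,"tz":0.0013,"wx":0,"wy":0,"wz":0.0213,"hand":-1},
  {"tx":0.0463,"ty":-0.0962,"tz":0.0013,"wx":0,"wy":0,"wz":0.0213,"hand":-1},
])

```text
time: 23.45
ee_pos: [0.4669, -0.1225, 0.2035]
eef_rot: [-3.126, -0.296, 0.001]
ft_force: [0.4, 0.3, -1.9]
finger_gap: 0.0501
grip_force: 15.0
```

Call:
carry_out([
  {"tx":0.0463,"ty":-0.0962,"tz":0.0013,"wx":0,"wy":0,"wz":0.0213,"hand":-1},
  {"tx":0.0463,"ty":-0.0962,"tz":0.0013,"wx":0,"wy":0,"wz":0.0213,"hand":-1},
  {"tx":0.0463,"ty":-0.0962,"tz":0.0013,"wx":0,"wy":0,"wz":0.0213,"hand":-1},
  {"tx":0.0463,"ty":-0.0962,"tz":0.0013,"wx":0,"wy":0,"wz":0.0213,"hand":-1},
  {"tx":0.0463,"ty":-0.0962,"tz":0.0013,"wx":0,"wy":0,"wz":0.0213,"hand":-1},
])

```text
time: 23.87
ee_pos: [0.5182, 0.0293, 0.2017]
eef_rot: [-3.14, -0.034, 0.001]
ft_force: [0.6, -1.3, -1.7]
finger_gap: 0.0499
grip_force: 15.0
```

Call:
carry_out([
  {"tx":0.0463,"ty":-0.0962,"tz":0.0013,"wx":0,"wy":0,"wz":0.0213,"hand":-1},
  {"tx":0.0463,"ty":-0.0962,"tz":0.0013,"wx":0,"wy":0,"wz":0.0213,"hand":-1},
  {"tx":0.0463,"ty":-0.0962,"tz":0.0013,"wx":0,"wy":0,"wz":0.0213,"hand":-1},
  {"tx":0.0463,"ty":-0.0962,"tz":0.0013,"wx":0,"wy":0,"wz":0.0213,"hand":-1},
  {"tx":0.0463,"ty":-0.0962,"tz":0.0013,"wx":0,"wy":0,"wz":0.0213,"hand":-1},
])

```text
time: 24.28
ee_pos: [0.594, 0.1702, 0.1997]
eef_rot: [-3.132, 0.228, 0.002]
ft_force: [1.0, -0.8, -1.9]
finger_gap: 0.0499
grip_force: 15.0
```

Call:
carry_out([
  {"tx":0,"ty":0,"tz":0.1,"wx":0,"wy":0,"wz":0,"hand":-1},
  {"tx":0,"ty":0,"tz":0.1,"wx":0,"wy":0,"wz":0,"hand":-1},
  {"tx":0,"ty":0,"tz":0.1,"wx":0,"wy":0,"wz":0,"hand":-1},
  {"tx":0,"ty":0,"tz":0.08,"wx":0,"wy":0,"wz":0,"hand":-1},
  {"tx":0,"ty":0,"tz":0.02,"wx":0,"wy":0,"wz":0,"hand":-1},
])

```text
time: 24.7
ee_pos: [0.5913, 0.1684, 0.0757]
eef_rot: [3.133, -0.226, -0.011]
ft_force: [-0.2, 0.3, -1.9]
finger_gap: 0.05
grip_force: 15.0
```

Run:
```python
from st import *
P=m2w(-.01,.045,.0625);print(X)
seg(X,Q,P,DOWN,5)
```

```text
t 24.7 q [0.201 0.639 1.58  0.002 0.93  1.914] mach [-0.012  0.044  0.076] z [-0.007  0.    -1.   ] y [-0.143 -0.99   0.001] F [-0.169  0.34  -1.879] fkerr [ 0.  0. -0.] gap 0.05
[0.591 0.168 0.076]
n=5 t=[0.0014, -0.0006, 0.0088] w=[0.0001, 0.0009, -0.0001] |t|=2.7mm |w|=0.08deg
```

Call:
carry_out([
  {"tx":0,"ty":0,"tz":0.0145,"wx":0,"wy":0,"wz":0,"hand":-1},
  {"tx":0,"ty":0,"tz":0.0145,"wx":0,"wy":0,"wz":0,"hand":-1},
  {"tx":0,"ty":0,"tz":0.0145,"wx":0,"wy":0,"wz":0,"hand":-1},
  {"tx":0,"ty":0,"tz":0.0145,"wx":0,"wy":0,"wz":0,"hand":-1},
  {"tx":0,"ty":0,"tz":0,"wx":0,"wy":0,"wz":0,"hand":-1},
])

```text
time: 25.12
ee_pos: [0.5937, 0.1688, 0.0625]
eef_rot: [-3.132, 0.226, 0.001]
ft_force: [0.5, -0.4, -1.6]
finger_gap: 0.0501
grip_force: 15.0
```

```bash
python3 st.py
```

```text
t 25.12 q [0.201 0.658 1.584 0.002 0.9   1.914] mach [-0.01   0.045  0.063] z [-0.001  0.002 -1.   ] y [-0.143 -0.99  -0.002] F [ 0.463 -0.358 -1.551] fkerr [ 0.  0. -0.] gap 0.0501
```

Call:
carry_out([
  {"tx":0,"ty":0,"tz":0.005,"wx":0,"wy":0,"wz":0,"hand":-1},
  {"tx":0,"ty":0,"tz":0,"wx":0,"wy":0,"wz":0,"hand":0.4},
  {"tx":0,"ty":0,"tz":0,"wx":0,"wy":0,"wz":0,"hand":0.4},
  {"tx":0,"ty":0,"tz":0,"wx":0,"wy":0,"wz":0,"hand":0.4},
  {"tx":0,"ty":0,"tz":0,"wx":0,"wy":0,"wz":0,"hand":0.4},
])

```text
time: 25.53
ee_pos: [0.5938, 0.1688, 0.0613]
eef_rot: [-3.132, 0.226, 0.001]
ft_force: [0.1, -0.2, -0.5]
finger_gap: 0.0646
grip_force: 0.0
```

Call:
carry_out([
  {"tx":0,"ty":0,"tz":-0.095,"wx":0,"wy":0,"wz":0,"hand":0.4},
  {"tx":0,"ty":0,"tz":-0.095,"wx":0,"wy":0,"wz":0,"hand":0.4},
  {"tx":0,"ty":0,"tz":-0.095,"wx":0,"wy":0,"wz":0,"hand":0.4},
  {"tx":0,"ty":0,"tz":-0.095,"wx":0,"wy":0,"wz":0,"hand":0.4},
  {"tx":0,"ty":0,"tz":-0.095,"wx":0,"wy":0,"wz":0,"hand":0.4},
])

```text
time: 25.95
ee_pos: [0.5936, 0.1686, 0.2051]
eef_rot: [-3.132, 0.226, 0.001]
ft_force: [1.2, -0.1, -0.1]
finger_gap: 0.065
grip_force: 0.0
```

```bash
python3 look.py;python3 - <<'E'
from st import *
B=Rz(np.radians(30.2))*DOWN
x,r=seg(X,Q,[.427,-.396,.18],B)
E
```

```text
t 25.95 q [0.2   0.486 1.483 0.002 1.173 1.914] mach [-0.01   0.045  0.205] z [-0.001  0.002 -1.   ] y [-0.143 -0.99  -0.002] F [ 1.194 -0.082 -0.099] fkerr [ 0.  0. -0.] gap 0.065
[0.594 0.169 0.205]
top [0.358 0.422] [0.051 0.029] 41.3 (120, 285, 19, 20)
top [ 0.601 -0.599] [0.038 0.071] 85.0 (543, 167, 17, 30)
side [ 0.428 -0.397] [0.067 0.053] 20.6 (346, 114, 26, 12)
green (((0.5881829261779785, -0.3168356716632843), (0.1388312578201294, 0.13895763456821442), 89.76089477539062), (268, 122, 58, 38))
green (((0.6135246753692627, -0.38793978095054626), (0.058684926480054855, 0.02089342474937439), 75.0495376586914), (290, 118, 15, 12))
t 26.05 q [0.201 0.482 1.479 0.002 1.173 1.914] mach [-0.008  0.045  0.209] z [ 0.007  0.003 -1.   ] y [-0.143 -0.99  -0.004] F [0.036 0.298 0.085] fkerr [ 0.  0. -0.] gap 0.0651
n=15 t=[-0.0508, 0.1225, 0.0059] w=[-0.0001, -0.0003, -0.0224] |t|=39.8mm |w|=2.02deg
```

Call:
carry_out([
  {"tx":-0.0508,"ty":0.1225,"tz":0.006,"wx":0,"wy":0,"wz":-0.0224,"hand":1},
  {"tx":-0.0508,"ty":0.1225,"tz":0.006,"wx":0,"wy":0,"wz":-0.0224,"hand":1},
  {"tx":-0.0508,"ty":0.1225,"tz":0.006,"wx":0,"wy":0,"wz":-0.0224,"hand":1},
  {"tx":-0.0508,"ty":0.1225,"tz":0.006,"wx":0,"wy":0,"wz":-0.0224,"hand":1},
  {"tx":-0.0508,"ty":0.1225,"tz":0.006,"wx":0,"wy":0,"wz":-0.0224,"hand":1},
])

```text
time: 26.47
ee_pos: [0.5029, -0.01, 0.1938]
eef_rot: [-3.14, -0.054, 0.002]
ft_force: [0.2, -1.0, 0.5]
finger_gap: 0.0914
grip_force: 0.0
```

Call:
carry_out([
  {"tx":-0.0508,"ty":0.1225,"tz":0.006,"wx":0,"wy":0,"wz":-0.0224,"hand":1},
  {"tx":-0.0508,"ty":0.1225,"tz":0.006,"wx":0,"wy":0,"wz":-0.0224,"hand":1},
  {"tx":-0.0508,"ty":0.1225,"tz":0.006,"wx":0,"wy":0,"wz":-0.0224,"hand":1},
  {"tx":-0.0508,"ty":0.1225,"tz":0.006,"wx":0,"wy":0,"wz":-0.0224,"hand":1},
  {"tx":-0.0508,"ty":0.1225,"tz":0.006,"wx":0,"wy":0,"wz":-0.0224,"hand":1},
])

```text
time: 26.88
ee_pos: [0.4463, -0.2007, 0.1847]
eef_rot: [-3.123, -0.329, 0.001]
ft_force: [1.0, -0.9, -0.9]
finger_gap: 0.0931
grip_force: 0.0
```

Call:
carry_out([
  {"tx":-0.0508,"ty":0.1225,"tz":0.006,"wx":0,"wy":0,"wz":-0.0224,"hand":1},
  {"tx":-0.0508,"ty":0.1225,"tz":0.006,"wx":0,"wy":0,"wz":-0.0224,"hand":1},
  {"tx":-0.0508,"ty":0.1225,"tz":0.006,"wx":0,"wy":0,"wz":-0.0224,"hand":1},
  {"tx":-0.0508,"ty":0.1225,"tz":0.006,"wx":0,"wy":0,"wz":-0.0224,"hand":1},
  {"tx":-0.0508,"ty":0.1225,"tz":0.006,"wx":0,"wy":0,"wz":-0.0224,"hand":1},
])

```text
time: 27.3
ee_pos: [0.4237, -0.3984, 0.1752]
eef_rot: [-3.081, -0.601, 0.001]
ft_force: [0.9, 0.6, 1.1]
finger_gap: 0.0931
grip_force: 0.0
```

```bash
python3 look.py;python3 - <<'E'
from st import *
B=Rz(np.radians(30.2))*DOWN
x,r=seg(X,Q,[.427,-.397,.07],B,5);seg(x,r,[.427,-.397,.025],B,5)
E
```

```text
t 27.3 q [-0.835  0.455  1.61   0.001  1.078  0.35 ] mach [-0.097 -0.541  0.175] z [-0.001  0.002 -1.   ] y [ 0.376 -0.927 -0.002] F [0.903 0.616 1.066] fkerr [ 0. -0. -0.] gap 0.0931
[ 0.424 -0.398  0.175]
top [ 0.6 -0.6] [0.036 0.07 ] 85.2 (544, 168, 16, 29)
t 27.4 q [-0.838  0.458  1.607 -0.     1.078  0.352] mach [-0.097 -0.543  0.175] z [-0.001  0.001 -1.   ] y [ 0.372 -0.928 -0.001] F [-0.173  0.602 -0.512] fkerr [ 0. -0. -0.] gap 0.0928
n=5 t=[0.0031, -0.0015, 0.0697] w=[-0.0001, 0.0001, -0.0003] |t|=20.9mm |w|=0.03deg
n=5 t=[-0.0, 0.0, 0.03] w=[-0.0, -0.0, -0.0] |t|=9.0mm |w|=0.00degTraceback (most recent call last):
  File "look.py", line 5, in <module>
    for r in rects(n,im,(lambda i:(i.min(2)>t)&(i.max(2)-i.min(2)<30)),.058,60):
             ~~~~~^^^^^^^^^^^^^^^^^^^^^^^^^^^^^^^^^^^^^^^^^^^^^^^^^^^^^^^^^^^^^
  File "h.py", line 20, in rects
    P=np.array([px(n,u,v,z)[:2] for u,v in c[:,0]],np.float32)
                ~~^^^^^^^^^
  File "h.py", line 8, in px
    o,d=ray(n,u,v);return o+d*(z-o[2])/d[2]
        ~~~^^^^^^^
  File "h.py", line 5, in ray
    m=cams.camera_model(n);K=np.array(m["K"]);T=np.array(m["cam_to_world"])
ValueError: time passes only in moves, steps and waits
```

Call:
carry_out([
  {"tx":0.003,"ty":0,"tz":0.07,"wx":0,"wy":0,"wz":0,"hand":1},
  {"tx":0.003,"ty":0,"tz":0.07,"wx":0,"wy":0,"wz":0,"hand":1},
  {"tx":0.003,"ty":0,"tz":0.07,"wx":0,"wy":0,"wz":0,"hand":1},
  {"tx":0.003,"ty":0,"tz":0.07,"wx":0,"wy":0,"wz":0,"hand":1},
  {"tx":0.003,"ty":0,"tz":0.07,"wx":0,"wy":0,"wz":0,"hand":1},
])

```text
time: 27.82
ee_pos: [0.4287, -0.3938, 0.0694]
eef_rot: [-3.082, -0.599, 0.001]
ft_force: [0.5, 0.0, -0.2]
finger_gap: 0.093
grip_force: 0.0
```

Call:
carry_out([
  {"tx":0,"ty":0,"tz":0.03,"wx":0,"wy":0,"wz":0,"hand":1},
  {"tx":0,"ty":0,"tz":0.03,"wx":0,"wy":0,"wz":0,"hand":1},
  {"tx":0,"ty":0,"tz":0.03,"wx":0,"wy":0,"wz":0,"hand":1},
  {"tx":0,"ty":0,"tz":0.03,"wx":0,"wy":0,"wz":0,"hand":1},
  {"tx":0,"ty":0,"tz":0.03,"wx":0,"wy":0,"wz":0,"hand":1},
])

```text
time: 28.23
ee_pos: [0.429, -0.3948, 0.0256]
eef_rot: [-3.083, -0.599, -0.0]
ft_force: [-0.5, -0.5, 0.6]
finger_gap: 0.0929
grip_force: 0.0
```

Call:
carry_out([
  {"tx":0,"ty":0,"tz":0,"wx":0,"wy":0,"wz":0,"hand":-1},
  {"tx":0,"ty":0,"tz":0,"wx":0,"wy":0,"wz":0,"hand":-1},
  {"tx":0,"ty":0,"tz":0,"wx":0,"wy":0,"wz":0,"hand":-1},
  {"tx":0,"ty":0,"tz":0,"wx":0,"wy":0,"wz":0,"hand":-1},
  {"tx":0,"ty":0,"tz":0,"wx":0,"wy":0,"wz":0,"hand":-1},
])

```text
time: 28.65
ee_pos: [0.429, -0.3948, 0.0262]
eef_rot: [-3.083, -0.599, 0.0]
ft_force: [-0.6, 0.0, -0.8]
finger_gap: 0.0642
grip_force: 0.0
```

Call:
carry_out([
  {"tx":0,"ty":0,"tz":0,"wx":0,"wy":0,"wz":0,"hand":-1},
  {"tx":0,"ty":0,"tz":0,"wx":0,"wy":0,"wz":0,"hand":-1},
  {"tx":0,"ty":0,"tz":0,"wx":0,"wy":0,"wz":0,"hand":-1},
  {"tx":0,"ty":0,"tz":0,"wx":0,"wy":0,"wz":0,"hand":-1},
  {"tx":0,"ty":0,"tz":0,"wx":0,"wy":0,"wz":0,"hand":-1},
])

```text
time: 29.07
ee_pos: [0.4288, -0.3947, 0.0259]
eef_rot: [-3.082, -0.599, 0.001]
ft_force: [-1.8, 0.6, 3.8]
finger_gap: 0.05
grip_force: 15.0
```

Run:
```python
from st import *
B=DOWN;z0=X[2];P=m2w(-.01,-.045,z0+.035+.001);print(X,P)
x,r=seg(X,Q,X+[0,0,.18],Q,5);x,r=seg(x,r,[P[0],P[1],.2],B);x,r=seg(x,r,[P[0],P[1],.08],B)
```

```text
t 29.07 q [-0.824  0.665  1.692  0.001  0.786  0.362] mach [-0.093 -0.536  0.026] z [-0.001  0.001 -1.   ] y [ 0.375 -0.927 -0.002] F [-1.789  0.577  3.809] fkerr [ 0. -0. -0.] gap 0.05
[ 0.429 -0.395  0.026] [0.581 0.08  0.062]
n=5 t=[-0.0, -0.0002, -0.12] w=[0.0, 0.0, 0.0] |t|=36.0mm |w|=0.00deg
n=15 t=[0.0485, -0.101, 0.0014] w=[-0.0001, 0.0, 0.0224] |t|=33.6mm |w|=2.02deg
n=5 t=[-0.0001, 0.0, 0.0798] w=[0.0001, 0.0, -0.0001] |t|=23.9mm |w|=0.01deg
```

Call:
carry_out([
  {"tx":0,"ty":0,"tz":-0.12,"wx":0,"wy":0,"wz":0,"hand":-1},
  {"tx":0,"ty":0,"tz":-0.12,"wx":0,"wy":0,"wz":0,"hand":-1},
  {"tx":0,"ty":0,"tz":-0.12,"wx":0,"wy":0,"wz":0,"hand":-1},
  {"tx":0,"ty":0,"tz":-0.12,"wx":0,"wy":0,"wz":0,"hand":-1},
  {"tx":0,"ty":0,"tz":-0.12,"wx":0,"wy":0,"wz":0,"hand":-1},
])

```text
time: 29.48
ee_pos: [0.4286, -0.3945, 0.2072]
eef_rot: [-3.082, -0.599, 0.001]
ft_force: [0.4, -0.1, -1.1]
finger_gap: 0.05
grip_force: 15.0
```

Call:
carry_out([
  {"tx":0.0485,"ty":-0.101,"tz":0.0014,"wx":0,"wy":0,"wz":0.0224,"hand":-1},
  {"tx":0.0485,"ty":-0.101,"tz":0.0014,"wx":0,"wy":0,"wz":0.0224,"hand":-1},
  {"tx":0.0485,"ty":-0.101,"tz":0.0014,"wx":0,"wy":0,"wz":0.0224,"hand":-1},
  {"tx":0.0485,"ty":-0.101,"tz":0.0014,"wx":0,"wy":0,"wz":0.0224,"hand":-1},
  {"tx":0.0485,"ty":-0.101,"tz":0.0014,"wx":0,"wy":0,"wz":0.0224,"hand":-1},
])

```text
time: 29.9
ee_pos: [0.4509, -0.2269, 0.2037]
eef_rot: [-3.123, -0.322, 0.001]
ft_force: [0.4, 0.7, -1.6]
finger_gap: 0.05
grip_force: 15.0
```

Call:
carry_out([
  {"tx":0.0485,"ty":-0.101,"tz":0.0014,"wx":0,"wy":0,"wz":0.0224,"hand":-1},
  {"tx":0.0485,"ty":-0.101,"tz":0.0014,"wx":0,"wy":0,"wz":0.0224,"hand":-1},
  {"tx":0.0485,"ty":-0.101,"tz":0.0014,"wx":0,"wy":0,"wz":0.0224,"hand":-1},
  {"tx":0.0485,"ty":-0.101,"tz":0.0014,"wx":0,"wy":0,"wz":0.0224,"hand":-1},
  {"tx":0.0485,"ty":-0.101,"tz":0.0014,"wx":0,"wy":0,"wz":0.0224,"hand":-1},
])

```text
time: 30.32
ee_pos: [0.5025, -0.0669, 0.2018]
eef_rot: [-3.14, -0.048, 0.002]
ft_force: [0.3, -0.7, -1.5]
finger_gap: 0.0497
grip_force: 15.0
```

Call:
carry_out([
  {"tx":0.0485,"ty":-0.101,"tz":0.0014,"wx":0,"wy":0,"wz":0.0224,"hand":-1},
  {"tx":0.0485,"ty":-0.101,"tz":0.0014,"wx":0,"wy":0,"wz":0.0224,"hand":-1},
  {"tx":0.0485,"ty":-0.101,"tz":0.0014,"wx":0,"wy":0,"wz":0.0224,"hand":-1},
  {"tx":0.0485,"ty":-0.101,"tz":0.0014,"wx":0,"wy":0,"wz":0.0224,"hand":-1},
  {"tx":0.0485,"ty":-0.101,"tz":0.0014,"wx":0,"wy":0,"wz":0.0224,"hand":-1},
])

```text
time: 30.73
ee_pos: [0.5812, 0.0815, 0.1997]
eef_rot: [-3.132, 0.228, 0.002]
ft_force: [-0.5, -0.5, -1.4]
finger_gap: 0.0503
grip_force: 15.0
```

Run:
```python
from st import *
print(X);seg(X,Q,m2w(-.01,-.045,.08),DOWN,5)
b=cams.grab_frame('side');a=cams.grab_frame('top')
cv2.imwrite('pics/m8.png',np.hstack([cv2.resize(a[110:250,180:320],(400,400)),cv2.resize(b[160:290,160:290],(400,400))])[:,:,::-1])
```

```text
t 30.73 q [0.059 0.437 1.573 0.002 1.133 1.775] mach [-0.01  -0.043  0.2  ] z [-0.001  0.002 -1.   ] y [-0.145 -0.989 -0.001] F [-0.468 -0.548 -1.352] fkerr [ 0.  0. -0.] gap 0.0503
[0.581 0.082 0.2  ]
n=5 t=[-0.0001, 0.0012, 0.0798] w=[-0.0002, 0.0002, -0.0003] |t|=23.9mm |w|=0.04deg
```

View pics/m8.png

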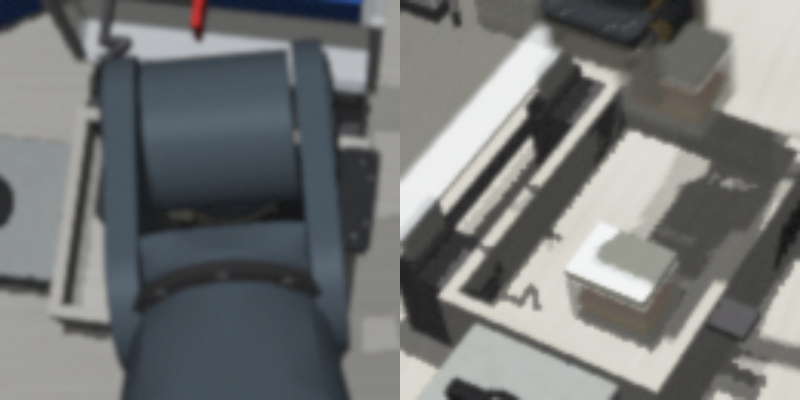

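Box1 stands upright in the chamber at side crop (620,275), and box2 is held above its slot. Lowering box2.

Call:
carry_out([
  {"tx":0,"ty":0.001,"tz":0.1,"wx":0,"wy":0,"wz":0,"hand":-1},
  {"tx":0,"ty":0.001,"tz":0.1,"wx":0,"wy":0,"wz":0,"hand":-1},
  {"tx":0,"ty":0.001,"tz":0.1,"wx":0,"wy":0,"wz":0,"hand":-1},
  {"tx":0,"ty":0.001,"tz":0.08,"wx":0,"wy":0,"wz":0,"hand":-1},
  {"tx":0,"ty":0,"tz":0.02,"wx":0,"wy":0,"wz":0,"hand":-1},
])

```text
time: 31.25
ee_pos: [0.5782, 0.0782, 0.0761]
eef_rot: [-3.133, 0.226, 0.011]
ft_force: [-0.6, 0.6, -1.6]
finger_gap: 0.0499
grip_force: 15.0
```

Call:
carry_out([
  {"tx":0,"ty":0,"tz":0.0145,"wx":0,"wy":0,"wz":0,"hand":-1},
  {"tx":0,"ty":0,"tz":0.0145,"wx":0,"wy":0,"wz":0,"hand":-1},
  {"tx":0,"ty":0,"tz":0.0145,"wx":0,"wy":0,"wz":0,"hand":-1},
  {"tx":0,"ty":0,"tz":0.0145,"wx":0,"wy":0,"wz":0,"hand":-1},
  {"tx":0,"ty":0,"tz":0.004,"wx":0,"wy":0,"wz":0,"hand":-1},
])

```text
time: 31.67
ee_pos: [0.5808, 0.0788, 0.0616]
eef_rot: [-3.132, 0.226, 0.001]
ft_force: [-0.8, 0.6, -2.1]
finger_gap: 0.0494
grip_force: 15.0
```

Call:
carry_out([
  {"tx":0,"ty":0,"tz":0,"wx":0,"wy":0,"wz":0,"hand":-1},
  {"tx":0,"ty":0,"tz":0,"wx":0,"wy":0,"wz":0,"hand":0.4},
  {"tx":0,"ty":0,"tz":0,"wx":0,"wy":0,"wz":0,"hand":0.4},
  {"tx":0,"ty":0,"tz":0,"wx":0,"wy":0,"wz":0,"hand":0.4},
  {"tx":0,"ty":0,"tz":0,"wx":0,"wy":0,"wz":0,"hand":0.4},
])

```text
time: 32.08
ee_pos: [0.5808, 0.0788, 0.0617]
eef_rot: [-3.132, 0.226, 0.001]
ft_force: [-0.1, 0.9, -0.4]
finger_gap: 0.0647
grip_force: 0.0
```

Call:
carry_out([
  {"tx":0,"ty":0,"tz":-0.095,"wx":0,"wy":0,"wz":0,"hand":0.4},
  {"tx":0,"ty":0,"tz":-0.095,"wx":0,"wy":0,"wz":0,"hand":0.4},
  {"tx":0,"ty":0,"tz":-0.095,"wx":0,"wy":0,"wz":0,"hand":0.4},
  {"tx":0,"ty":0,"tz":-0.095,"wx":0,"wy":0,"wz":0,"hand":0.4},
  {"tx":0,"ty":0,"tz":-0.095,"wx":0,"wy":0,"wz":0,"hand":0.4},
])

```text
time: 32.5
ee_pos: [0.5806, 0.0785, 0.2055]
eef_rot: [-3.132, 0.226, 0.001]
ft_force: [0.2, -0.2, -0.5]
finger_gap: 0.0648
grip_force: 0.0
```

```bash
python3 st.py
python3 - <<'E'
from h import *
b=cams.grab_frame('side');a=cams.grab_frame('top')
cv2.imwrite('pics/m9.png',np.vstack([np.hstack([cv2.resize(a[90:230,160:330],(400,300)),cv2.resize(b[130:290,130:340],(400,300))]),np.hstack([cv2.resize(a,(400,300)),cv2.resize(b,(400,300))])])[:,:,::-1])
E
```

```text
t 32.5 q [0.054 0.429 1.57  0.002 1.143 1.768] mach [-0.01  -0.046  0.206] z [-0.001  0.002 -1.   ] y [-0.143 -0.99  -0.001] F [ 0.189 -0.165 -0.45 ] fkerr [ 0.  0. -0.] gap 0.0648
```

View pics/m9.png

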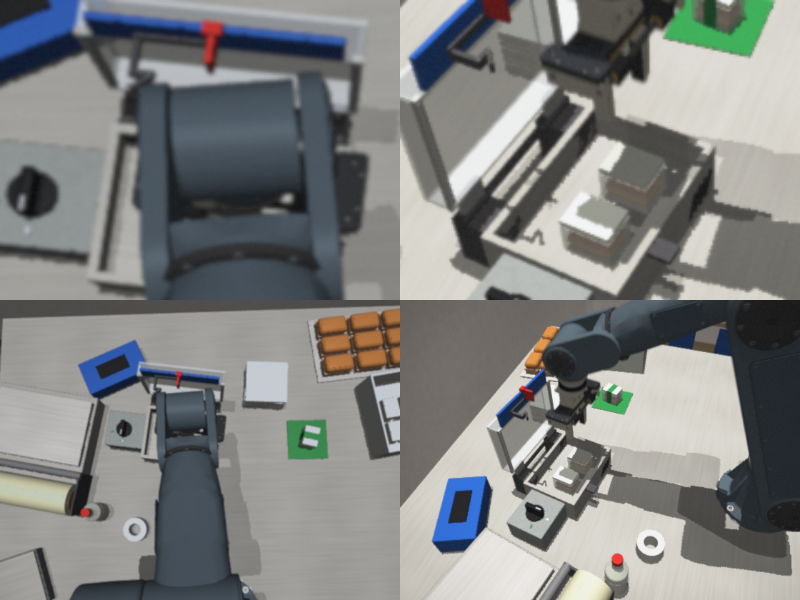

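Both boxes stand upright in the chamber and the banded box is on the mat, so the picture budget is used up and I continue on numbers alone. Next I close the hood by hooking behind the raised lip.

Run:
```python
from st import *
y=-.045
arc=lambda h,rr=.236:m2w(.12-rr*np.cos(h)+.008*np.sin(h)+.0075,y,.085+rr*np.sin(h)+.008*np.cos(h))
W=[(m2w(-.01,y,.40),DOWN),(m2w(.165,y,.40),DOWN),(m2w(.165,y,.316),DOWN)]+[(arc(h),DOWN) for h in (1.5,1.2,.9,.6,.3,.15)]
sim(q,W)
x,r=X,Q
for p,n in zip(W,(10,5,5,5,5,5,5,5,5)): print(w2m(p[0]));x,r=seg(x,r,p[0],p[1],n)
```

```text
t 32.6 q [0.054 0.426 1.566 0.002 1.142 1.768] mach [-0.008 -0.046  0.209] z [ 0.007  0.002 -1.   ] y [-0.143 -0.99  -0.003] F [ 0.532 -0.97   0.052] fkerr [ 0.  0. -0.] gap 0.065
[0.06 0.31 1.28 0.   1.56 1.77] err 0.0 maxstep [0.   0.01 0.02 0.   0.02 0.  ]
[0.01 0.71 0.66 0.   1.77 1.72] err 0.0 maxstep [0.   0.02 0.04 0.   0.02 0.  ]
[ 0.01  0.71  0.86 -0.    1.58  1.72] err 0.0 maxstep [0.   0.   0.01 0.   0.01 0.  ]
[ 0.02  0.6   1.03 -0.    1.52  1.74] err 0.0 maxstep [0.   0.01 0.01 0.   0.   0.  ]
[ 0.04  0.46  1.27 -0.    1.41  1.75] err 0.0 maxstep [0.   0.01 0.01 0.   0.01 0.  ]
[0.06 0.36 1.49 0.   1.29 1.77] err 0.0 maxstep [0.   0.01 0.01 0.   0.01 0.  ]
[0.08 0.32 1.68 0.   1.14 1.79] err 0.0 maxstep [0.   0.   0.01 0.   0.01 0.  ]
[0.09 0.34 1.83 0.   0.98 1.81] err 0.0 maxstep [0.   0.   0.01 0.   0.01 0.  ]
[ 0.1   0.37  1.87 -0.    0.89  1.81] err 0.0 maxstep [0. 0. 0. 0. 0. 0.]
[-0.01  -0.045  0.4  ]
n=10 t=[-0.0005, -0.0004, -0.0638] w=[-0.0002, -0.0004, -0.0] |t|=19.1mm |w|=0.04deg
[ 0.165 -0.045  0.4  ]
n=5 t=[0.1166, -0.0, 0.0001] w=[0.0, -0.0001, -0.0001] |t|=35.0mm |w|=0.01deg
[ 0.165 -0.045  0.316]
n=5 t=[0.0, -0.0, 0.056] w=[0.0, 0.0, 0.0] |t|=16.8mm |w|=0.00deg
[ 0.119 -0.045  0.321]
n=5 t=[-0.0308, -0.0, -0.0033] w=[0.0, 0.0, 0.0] |t|=9.3mm |w|=0.00deg
[ 0.049 -0.045  0.308]
n=5 t=[-0.0462, -0.0, 0.0088] w=[0.0, 0.0, 0.0] |t|=14.1mm |w|=0.00deg
[-0.013 -0.045  0.275]
n=5 t=[-0.0416, -0.0, 0.022] w=[0.0, 0.0, 0.0] |t|=14.1mm |w|=0.00deg
[-0.063 -0.045  0.225]
n=5 t=[-0.0332, -0.0, 0.0333] w=[0.0, 0.0, 0.0] |t|=14.1mm |w|=0.00deg
[-0.096 -0.045  0.162]
n=5 t=[-0.0218, -0.0001, 0.0417] w=[0.0, 0.0, 0.0] |t|=14.1mm |w|=0.00deg
[-0.105 -0.045  0.128]
n=5 t=[-0.0061, 0.0, 0.0228] w=[0.0, 0.0, 0.0] |t|=7.1mm |w|=0.00deg
```

Call:
carry_out([
  {"tx":0,"ty":0,"tz":-0.128,"wx":0,"wy":0,"wz":0,"hand":-1},
  {"tx":0,"ty":0,"tz":-0.128,"wx":0,"wy":0,"wz":0,"hand":-1},
  {"tx":0,"ty":0,"tz":-0.128,"wx":0,"wy":0,"wz":0,"hand":-1},
  {"tx":0,"ty":0,"tz":-0.128,"wx":0,"wy":0,"wz":0,"hand":-1},
  {"tx":0,"ty":0,"tz":-0.128,"wx":0,"wy":0,"wz":0,"hand":-1},
])

```text
time: 33.02
ee_pos: [0.5805, 0.0782, 0.3971]
eef_rot: [-3.132, 0.226, 0.003]
ft_force: [0.5, 0.3, 0.3]
finger_gap: 0.0363
grip_force: 0.0
```

Call:
carry_out([
  {"tx":0.0583,"ty":0,"tz":0,"wx":0,"wy":0,"wz":0,"hand":-1},
  {"tx":0.0583,"ty":0,"tz":0,"wx":0,"wy":0,"wz":0,"hand":-1},
  {"tx":0.0583,"ty":0,"tz":0,"wx":0,"wy":0,"wz":0,"hand":-1},
  {"tx":0.0583,"ty":0,"tz":0,"wx":0,"wy":0,"wz":0,"hand":-1},
  {"tx":0.0583,"ty":0,"tz":0,"wx":0,"wy":0,"wz":0,"hand":-1},
])

```text
time: 33.43
ee_pos: [0.6682, 0.0656, 0.3948]
eef_rot: [-3.132, 0.226, 0.003]
ft_force: [-0.3, 1.0, -0.1]
finger_gap: 0.0032
grip_force: 0.0
```

Call:
carry_out([
  {"tx":0.0583,"ty":0,"tz":0,"wx":0,"wy":0,"wz":0,"hand":-1},
  {"tx":0.0583,"ty":0,"tz":0,"wx":0,"wy":0,"wz":0,"hand":-1},
  {"tx":0.0583,"ty":0,"tz":0,"wx":0,"wy":0,"wz":0,"hand":-1},
  {"tx":0.0583,"ty":0,"tz":0,"wx":0,"wy":0,"wz":0,"hand":-1},
  {"tx":0.0583,"ty":0,"tz":0,"wx":0,"wy":0,"wz":0,"hand":-1},
])

```text
time: 33.85
ee_pos: [0.7548, 0.053, 0.3945]
eef_rot: [-3.132, 0.226, 0.003]
ft_force: [-0.2, 0.1, -0.2]
finger_gap: 0.0006
grip_force: 0.0
```

Run:
```python
from st import *
seg(X,Q,m2w(.165,-.045,.316),DOWN,5)
# hood angle: blue lip + red tab in both views
a=cams.grab_frame('top').astype(int);b=cams.grab_frame('side').astype(int)
c=[]
for im in(a,b):
    m=((im[:,:,0]>120)&(im[:,:,1]<70)&(im[:,:,2]<70)).astype(np.uint8)
    n,l,s,ce=cv2.connectedComponentsWithStats(m);print([(s[i,4],ce[i].round(1)) for i in range(1,n) if s[i,4]>5])
```

```text
t 33.85 q [0.008 0.712 0.665 0.002 1.767 1.723] mach [ 0.166 -0.047  0.395] z [-0.002  0.002 -1.   ] y [-0.143 -0.99  -0.001] F [-0.15   0.082 -0.2  ] fkerr [0.001 0.    0.   ] gap 0.0006
n=5 t=[-0.0007, -0.0011, 0.0523] w=[-0.0002, 0.0003, -0.0001] |t|=15.7mm |w|=0.03deg
[(np.int32(119), array([118.7, 297.1]))]
[(np.int32(20), array([170.5, 122.5])), (np.int32(16), array([179.5, 126.5])), (np.int32(170), array([304.1, 362.8]))]
```

Call:
carry_out([
  {"tx":0,"ty":0,"tz":0.052,"wx":0,"wy":0,"wz":0,"hand":-1},
  {"tx":0,"ty":0,"tz":0.052,"wx":0,"wy":0,"wz":0,"hand":-1},
  {"tx":0,"ty":0,"tz":0.052,"wx":0,"wy":0,"wz":0,"hand":-1},
  {"tx":0,"ty":0,"tz":0.052,"wx":0,"wy":0,"wz":0,"hand":-1},
  {"tx":0,"ty":0,"tz":0.052,"wx":0,"wy":0,"wz":0,"hand":-1},
])

```text
time: 34.37
ee_pos: [0.7532, 0.0535, 0.3167]
eef_rot: [-3.132, 0.225, 0.002]
ft_force: [-0.5, -0.3, -0.6]
finger_gap: 0.0003
grip_force: 0.0
```

Call:
carry_out([
  {"tx":-0.0308,"ty":0,"tz":-0.0033,"wx":0,"wy":0,"wz":0,"hand":-1},
  {"tx":-0.0308,"ty":0,"tz":-0.0033,"wx":0,"wy":0,"wz":0,"hand":-1},
  {"tx":-0.0308,"ty":0,"tz":-0.0033,"wx":0,"wy":0,"wz":0,"hand":-1},
  {"tx":-0.0308,"ty":0,"tz":-0.0033,"wx":0,"wy":0,"wz":0,"hand":-1},
  {"tx":-0.0308,"ty":0,"tz":-0.0033,"wx":0,"wy":0,"wz":0,"hand":-1},
])

```text
time: 34.78
ee_pos: [0.7075, 0.06, 0.3221]
eef_rot: [-3.132, 0.226, 0.0]
ft_force: [4.1, -0.9, -2.7]
finger_gap: 0.0005
grip_force: 1.9
```

```bash
python3 st.py
```

```text
t 34.78 q [0.019 0.595 1.026 0.001 1.521 1.733] mach [ 0.118 -0.047  0.322] z [ 0.     0.001 -1.   ] y [-0.143 -0.99  -0.001] F [ 4.093 -0.934 -2.68 ] fkerr [0. 0. 0.] gap 0.0005
```

The lip is hooked, with a 4 N pull reaction. Following the arc down.

Call:
carry_out([
  {"tx":-0.046,"ty":0,"tz":0.009,"wx":0,"wy":0,"wz":0,"hand":-1},
  {"tx":-0.046,"ty":0,"tz":0.009,"wx":0,"wy":0,"wz":0,"hand":-1},
  {"tx":-0.046,"ty":0,"tz":0.009,"wx":0,"wy":0,"wz":0,"hand":-1},
  {"tx":-0.046,"ty":0,"tz":0.009,"wx":0,"wy":0,"wz":0,"hand":-1},
  {"tx":-0.046,"ty":0,"tz":0.009,"wx":0,"wy":0,"wz":0,"hand":-1},
])

```text
time: 35.2
ee_pos: [0.6388, 0.0699, 0.309]
eef_rot: [-3.132, 0.226, -0.001]
ft_force: [4.3, -0.7, -0.8]
finger_gap: 0.0007
grip_force: 1.5
```

Call:
carry_out([
  {"tx":-0.0416,"ty":0,"tz":0.022,"wx":0,"wy":0,"wz":0,"hand":-1},
  {"tx":-0.0416,"ty":0,"tz":0.022,"wx":0,"wy":0,"wz":0,"hand":-1},
  {"tx":-0.0416,"ty":0,"tz":0.022,"wx":0,"wy":0,"wz":0,"hand":-1},
  {"tx":-0.0416,"ty":0,"tz":0.022,"wx":0,"wy":0,"wz":0,"hand":-1},
  {"tx":-0.0416,"ty":0,"tz":0.022,"wx":0,"wy":0,"wz":0,"hand":-1},
])

```text
time: 35.62
ee_pos: [0.577, 0.0789, 0.276]
eef_rot: [-3.132, 0.225, -0.001]
ft_force: [2.7, 0.1, 0.1]
finger_gap: 0.0001
grip_force: 1.0
```

Call:
carry_out([
  {"tx":-0.0332,"ty":0,"tz":0.0333,"wx":0,"wy":0,"wz":0,"hand":-1},
  {"tx":-0.0332,"ty":0,"tz":0.0333,"wx":0,"wy":0,"wz":0,"hand":-1},
  {"tx":-0.0332,"ty":0,"tz":0.0333,"wx":0,"wy":0,"wz":0,"hand":-1},
  {"tx":-0.0332,"ty":0,"tz":0.0333,"wx":0,"wy":0,"wz":0,"hand":-1},
  {"tx":-0.0332,"ty":0,"tz":0.0333,"wx":0,"wy":0,"wz":0,"hand":-1},
])

```text
time: 36.03
ee_pos: [0.5275, 0.0862, 0.226]
eef_rot: [-3.132, 0.225, -0.0]
ft_force: [1.1, -0.4, 0.2]
finger_gap: 0.0008
grip_force: 0.6
```

Run:
```python
from st import *
y=-.047
arc=lambda h,rr=.236:m2w(.12-rr*np.cos(h)+.008*np.sin(h)+.0075,y,.085+rr*np.sin(h)+.008*np.cos(h))
x,r=X,Q
for h in(.3,.15,.05): x,r=seg(x,r,arc(h),DOWN,5)
```

```text
t 36.03 q [0.074 0.315 1.684 0.002 1.143 1.788] mach [-0.064 -0.046  0.226] z [ 0.     0.002 -1.   ] y [-0.143 -0.99  -0.002] F [ 1.131 -0.373  0.158] fkerr [ 0.  0. -0.] gap 0.0008
n=5 t=[-0.0214, 0.0005, 0.0424] w=[-0.0002, -0.0, -0.0001] |t|=14.2mm |w|=0.02deg
n=5 t=[-0.006, -0.0, 0.0228] w=[-0.0, -0.0, 0.0] |t|=7.1mm |w|=0.00deg
n=5 t=[-0.0021, -0.0, 0.0156] w=[-0.0, -0.0, 0.0] |t|=4.7mm |w|=0.00deg
```

Call:
carry_out([
  {"tx":-0.0214,"ty":0,"tz":0.0424,"wx":0,"wy":0,"wz":0,"hand":-1},
  {"tx":-0.0214,"ty":0,"tz":0.0424,"wx":0,"wy":0,"wz":0,"hand":-1},
  {"tx":-0.0214,"ty":0,"tz":0.0424,"wx":0,"wy":0,"wz":0,"hand":-1},
  {"tx":-0.0214,"ty":0,"tz":0.0424,"wx":0,"wy":0,"wz":0,"hand":-1},
  {"tx":-0.0214,"ty":0,"tz":0.0424,"wx":0,"wy":0,"wz":0,"hand":-1},
])

```text
time: 36.45
ee_pos: [0.4957, 0.0908, 0.1623]
eef_rot: [-3.132, 0.225, 0.0]
ft_force: [0.7, 0.2, -0.5]
finger_gap: 0.0009
grip_force: 0.3
```

Call:
carry_out([
  {"tx":-0.006,"ty":0,"tz":0.0228,"wx":0,"wy":0,"wz":0,"hand":-1},
  {"tx":-0.006,"ty":0,"tz":0.0228,"wx":0,"wy":0,"wz":0,"hand":-1},
  {"tx":-0.006,"ty":0,"tz":0.0228,"wx":0,"wy":0,"wz":0,"hand":-1},
  {"tx":-0.006,"ty":0,"tz":0.0228,"wx":0,"wy":0,"wz":0,"hand":-1},
  {"tx":-0.006,"ty":0,"tz":0.0228,"wx":0,"wy":0,"wz":0,"hand":-1},
])

```text
time: 36.87
ee_pos: [0.4887, 0.0921, 0.129]
eef_rot: [-3.132, 0.226, -0.002]
ft_force: [0.2, -1.0, 11.2]
finger_gap: 0.0003
grip_force: 5.6
```

Call:
carry_out([
  {"tx":-0.002,"ty":0,"tz":0.0156,"wx":0,"wy":0,"wz":0,"hand":-1},
  {"tx":-0.002,"ty":0,"tz":0.0156,"wx":0,"wy":0,"wz":0,"hand":-1},
  {"tx":-0.002,"ty":0,"tz":0.0156,"wx":0,"wy":0,"wz":0,"hand":-1},
  {"tx":-0.002,"ty":0,"tz":0.0156,"wx":0,"wy":0,"wz":0,"hand":-1},
  {"tx":-0.002,"ty":0,"tz":0.0156,"wx":0,"wy":0,"wz":0,"hand":-1},
])

```text
time: 37.28
ee_pos: [0.4849, 0.0925, 0.1047]
eef_rot: [-3.132, 0.226, 0.002]
ft_force: [0.2, -0.0, 0.0]
finger_gap: 0.0006
grip_force: 0.0
```

```bash
python3 st.py
```

```text
t 37.28 q [0.093 0.409 1.896 0.002 0.838 1.807] mach [-0.107 -0.046  0.105] z [-0.001  0.002 -1.   ] y [-0.143 -0.99  -0.001] F [ 0.242 -0.005  0.007] fkerr [ 0.  0. -0.] gap 0.0006
```

Call:
carry_out([
  {"tx":0,"ty":0,"tz":0.007,"wx":0,"wy":0,"wz":0,"hand":-1},
  {"tx":0,"ty":0,"tz":0.007,"wx":0,"wy":0,"wz":0,"hand":-1},
  {"tx":0,"ty":0,"tz":0.007,"wx":0,"wy":0,"wz":0,"hand":-1},
  {"tx":0,"ty":0,"tz":0.007,"wx":0,"wy":0,"wz":0,"hand":-1},
  {"tx":0,"ty":0,"tz":0.007,"wx":0,"wy":0,"wz":0,"hand":-1},
])

```text
time: 37.7
ee_pos: [0.4852, 0.0926, 0.0947]
eef_rot: [-3.132, 0.226, 0.001]
ft_force: [0.3, 0.1, -0.3]
finger_gap: 0.0007
grip_force: 0.0
```

Call:
carry_out([
  {"tx":0,"ty":0,"tz":0.0035,"wx":0,"wy":0,"wz":0,"hand":-1},
  {"tx":0,"ty":0,"tz":0.0035,"wx":0,"wy":0,"wz":0,"hand":-1},
  {"tx":0,"ty":0,"tz":0.0035,"wx":0,"wy":0,"wz":0,"hand":-1},
  {"tx":0,"ty":0,"tz":0.0035,"wx":0,"wy":0,"wz":0,"hand":-1},
  {"tx":0,"ty":0,"tz":0.0035,"wx":0,"wy":0,"wz":0,"hand":-1},
])

```text
time: 38.12
ee_pos: [0.4853, 0.0926, 0.0928]
eef_rot: [-3.132, 0.225, 0.001]
ft_force: [-22.4, -3.7, 65.1]
finger_gap: 0.0003
grip_force: 32.7
```

```bash
python3 st.py
```

```text
t 38.12 q [0.093 0.429 1.902 0.002 0.81  1.806] mach [-0.106 -0.046  0.093] z [-0.     0.001 -1.   ] y [-0.143 -0.99  -0.001] F [-22.439  -3.719  65.1  ] fkerr [ 0.  0. -0.] gap 0.0003
```

The hood is hard down on its seat (lip top at z 0.093). Backing off and going over to the knob.

Call:
carry_out([
  {"tx":0,"ty":0,"tz":-0.01,"wx":0,"wy":0,"wz":0,"hand":-1},
  {"tx":0,"ty":0,"tz":-0.05,"wx":0,"wy":0,"wz":0,"hand":-1},
  {"tx":0,"ty":0,"tz":-0.1,"wx":0,"wy":0,"wz":0,"hand":-1},
  {"tx":0,"ty":0,"tz":-0.12,"wx":0,"wy":0,"wz":0,"hand":-1},
  {"tx":0,"ty":0,"tz":-0.12,"wx":0,"wy":0,"wz":0,"hand":-1},
])

```text
time: 38.53
ee_pos: [0.4847, 0.0924, 0.2108]
eef_rot: [-3.132, 0.226, 0.003]
ft_force: [0.7, -0.5, -0.5]
finger_gap: 0.0009
grip_force: 0.0
```

Run:
```python
from st import *
print(X)
a=cams.grab_frame('top');b=cams.grab_frame('side')
# knob: dark pixels near console; lip: blue corner extents
for n,im in(("top",a),("side",b)):
    I=im.astype(int)
    u0,v0=proj(n,m2w(0,.187,.105));print(n,"proj knob",u0,v0)
    m=np.zeros(I.shape[:2],np.uint8);u0,v0=int(u0),int(v0)
    w=I[v0-25:v0+25,u0-25:u0+25].max(2);m[v0-25:v0+25,u0-25:u0+25]=(w<55)
    k,l,s,ce=cv2.connectedComponentsWithStats(m);print([(s[i].tolist(),ce[i].round(1)) for i in range(1,k) if s[i,4]>30])
    bl=((I[:,:,2]>I[:,:,0]+60)).astype(np.uint8)
    k,l,s,ce=cv2.connectedComponentsWithStats(bl);print("blue",[(s[i].tolist()) for i in range(1,k) if s[i,4]>150])
    for h in(0,.05): print("lip corners",[proj(n,m2w(.12-.256*np.cos(h),yy,.093+.256*np.sin(h))).round(1) for yy in(.11,-.11)])
```

```text
t 38.53 q [0.093 0.258 1.802 0.002 1.084 1.807] mach [-0.107 -0.046  0.211] z [-0.002  0.001 -1.   ] y [-0.143 -0.99  -0.001] F [ 0.674 -0.549 -0.492] fkerr [ 0.  0. -0.] gap 0.0009
[0.485 0.092 0.211]
top proj knob 174.30802180600935 178.6684124672234
[([164, 168, 20, 23, 300], array([173.9, 179.3]))]
blue [[110, 57, 97, 75, 3164], [200, 222, 12, 19, 176]]
lip corners [array([199.3, 239.7]), array([292. , 250.7])]
lip corners [array([198.3, 239.1]), array([291.9, 250.3])]
side proj knob 190.46205744202587 288.1409175972928
[([165, 263, 11, 8, 62], array([170.2, 265.9])), ([176, 284, 26, 26, 446], array([187.2, 297.4]))]
blue [[247, 242, 41, 47, 880], [45, 247, 76, 92, 4053]]
lip corners [array([267.4, 287.7]), array([311.4, 215.6])]
lip corners [array([267.1, 284.2]), array([311.5, 211.9])]
```

Run:
```python
from st import *
im=[cv2.imread('pics/side0.png')[:,:,::-1],cams.grab_frame('side')]
tm=[cv2.imread('pics/top0.png')[:,:,::-1],cams.grab_frame('top')]
for I in im:
    I=I.astype(int);bl=(I[:,:,2]>I[:,:,0]+60)
    print("side cols: bottom row",[(c,np.where(bl[200:300,c])[0].min()+200,np.where(bl[200:300,c])[0].max()+200) for c in(250,254,258,262,266,270,274)])
for I in tm:
    I=I.astype(int);bl=(I[:,:,2]>I[:,:,0]+60)
    print("top cols",[(c,np.where(bl[200:300,c])[0].min()+200,np.where(bl[200:300,c])[0].max()+200) for c in(202,206,210)])
    r=(I[:,:,0]>120)&(I[:,:,1]<80)&(I[:,:,2]<80); vs,us=np.where(r[:, 180:320]);print("red",len(us),us.mean()+180 if len(us) else 0,vs.mean() if len(us) else 0)
```

```text
t 38.63 q [0.093 0.254 1.797 0.002 1.083 1.807] mach [-0.104 -0.046  0.215] z [ 0.008  0.002 -1.   ] y [-0.143 -0.99  -0.004] F [ 0.441  0.069 -0.848] fkerr [ 0.  0. -0.] gap 0.0004
side cols: bottom row [(250, np.int64(275), np.int64(281)), (254, np.int64(269), np.int64(283)), (258, np.int64(263), np.int64(285)), (262, np.int64(256), np.int64(286)), (266, np.int64(251), np.int64(287)), (270, np.int64(244), np.int64(281)), (274, np.int64(238), np.int64(275))]
side cols: bottom row [(250, np.int64(275), np.int64(281)), (254, np.int64(269), np.int64(283)), (258, np.int64(263), np.int64(285)), (262, np.int64(257), np.int64(287)), (266, np.int64(251), np.int64(287)), (270, np.int64(246), np.int64(282)), (274, np.int64(245), np.int64(275))]
top cols [(202, np.int64(222), np.int64(239)), (206, np.int64(222), np.int64(240)), (210, np.int64(222), np.int64(240))]
red 27 244.96296296296296 247.59259259259258
top cols [(202, np.int64(222), np.int64(239)), (206, np.int64(222), np.int64(240)), (210, np.int64(237), np.int64(240))]
red 0 0 0
```

```bash
cat > lipchk.py <<'E'
from st import *
a=cv2.imread('pics/side0.png')[:,:,::-1];b=cams.grab_frame('side')
def chan(I): I=I.astype(np.float32);return np.clip(I[:,:,2]-I[:,:,0],0,150)/150
A,B=chan(a),chan(b)
# subpixel front-left edges: per-column coverage of blue (sum) and lower edge crossing
for c in range(252,270,3):
    f=lambda M:(lambda col:276+np.interp(.5*0.9,np.sort(col),[0,0]) )(0) if 0 else None
    lo=[]
    for M in(A,B):
        col=M[270:296,c];i=np.where(col>.4)[0].max();d=col[i]-col[i+1];lo.append(270+i+(col[i]-.4)/max(d,1e-3))
    print(c,np.round(lo,2),round(lo[1]-lo[0],2))
w=np.eye(2,3,dtype=np.float32)
s=np.s_[255:295,243:270]
try:
    cc,w=cv2.findTransformECC(A[s],B[s],w,cv2.MOTION_TRANSLATION,(3,200,1e-5));print("ecc",cc,w[:,2])
except Exception as e: print(e)
for h in(0,.03,.05): print(h,proj("side",m2w(.12-.256*np.cos(h),.11,.085+.256*np.sin(h))).round(2))
E
python3 lipchk.py
```

```text
t 38.73 q [0.093 0.259 1.803 0.002 1.079 1.807] mach [-0.106 -0.046  0.21 ] z [ 0.001  0.002 -1.   ] y [-0.143 -0.99  -0.002] F [ 0.198  0.007 -0.174] fkerr [ 0.  0. -0.] gap 0.0003
252 [282.84 282.87] 0.03
255 [284.02 284.13] 0.11
258 [285.37 285.44] 0.07
261 [286.75 286.79] 0.04
264 [287.91 287.92] 0.0
267 [286.95 286.98] 0.02
ecc 0.9808239875820374 [-0.266  0.288]
0 [267.51 289.8 ]
0.03 [267.35 287.77]
0.05 [267.18 286.38]
```

Run:
```python
from st import *
x,r=seg(X,Q,m2w(-.122,-.06,.105),DOWN,5)
```

```text
t 38.78 q [0.093 0.26  1.804 0.002 1.079 1.807] mach [-0.107 -0.046  0.209] z [-0.002  0.002 -1.   ] y [-0.143 -0.99  -0.001] F [-0.862 -0.04  -0.731] fkerr [ 0.  0. -0.] gap 0.0003
n=5 t=[-0.0101, 0.0092, 0.0692] w=[-0.0002, 0.0002, -0.0001] |t|=21.2mm |w|=0.03deg
```

Call:
carry_out([
  {"tx":-0.01,"ty":0.0092,"tz":0.069,"wx":0,"wy":0,"wz":0,"hand":-1},
  {"tx":-0.01,"ty":0.0092,"tz":0.069,"wx":0,"wy":0,"wz":0,"hand":-1},
  {"tx":-0.01,"ty":0.0092,"tz":0.069,"wx":0,"wy":0,"wz":0,"hand":-1},
  {"tx":-0.01,"ty":0.0092,"tz":0.069,"wx":0,"wy":0,"wz":0,"hand":-1},
  {"tx":-0.01,"ty":0.0092,"tz":0.069,"wx":0,"wy":0,"wz":0,"hand":-1},
])

```text
time: 39.2
ee_pos: [0.4669, 0.0808, 0.1036]
eef_rot: [-3.132, 0.226, 0.006]
ft_force: [0.4, 0.0, 0.1]
finger_gap: 0.0007
grip_force: 0.0
```

Call:
carry_out([
  {"tx":0,"ty":0,"tz":0.007,"wx":0,"wy":0,"wz":0,"hand":-1},
  {"tx":0,"ty":0,"tz":0.007,"wx":0,"wy":0,"wz":0,"hand":-1},
  {"tx":0,"ty":0,"tz":0.007,"wx":0,"wy":0,"wz":0,"hand":-1},
  {"tx":0,"ty":0,"tz":0,"wx":0,"wy":0,"wz":0,"hand":-1},
  {"tx":0,"ty":0,"tz":0,"wx":0,"wy":0,"wz":0,"hand":-1},
])

```text
time: 39.62
ee_pos: [0.4688, 0.0812, 0.1004]
eef_rot: [-3.132, 0.225, -0.0]
ft_force: [-0.0, 0.2, 1.0]
finger_gap: 0.0001
grip_force: 0.0
```

Call:
carry_out([
  {"tx":0,"ty":0,"tz":0.0033,"wx":0,"wy":0,"wz":0,"hand":-1},
  {"tx":0,"ty":0,"tz":0.0033,"wx":0,"wy":0,"wz":0,"hand":-1},
  {"tx":0,"ty":0,"tz":0.0033,"wx":0,"wy":0,"wz":0,"hand":-1},
  {"tx":0,"ty":0,"tz":0,"wx":0,"wy":0,"wz":0,"hand":-1},
  {"tx":0,"ty":0,"tz":0,"wx":0,"wy":0,"wz":0,"hand":-1},
])

```text
time: 40.03
ee_pos: [0.4683, 0.0811, 0.0968]
eef_rot: [-3.132, 0.226, 0.001]
ft_force: [-0.4, -0.2, 0.4]
finger_gap: 0.0005
grip_force: 0.0
```

```bash
python3 lipchk.py
```

```text
t 40.03 q [0.072 0.395 1.947 0.002 0.801 1.786] mach [-0.121 -0.06   0.097] z [-0.001  0.002 -1.   ] y [-0.143 -0.99  -0.001] F [-0.369 -0.174  0.367] fkerr [ 0.  0. -0.] gap 0.0005
252 [282.84 282.94] 0.11
255 [284.02 284.11] 0.09
258 [285.37 285.48] 0.11
261 [286.75 286.8 ] 0.05
264 [287.91 287.97] 0.06
267 [286.95 287.  ] 0.05
ecc 0.9995491524387116 [-0.115  0.063]
0 [267.51 289.8 ]
0.03 [267.35 287.77]
0.05 [267.18 286.38]
```

Call:
carry_out([
  {"tx":0,"ty":0,"tz":0.0033,"wx":0,"wy":0,"wz":0,"hand":-1},
  {"tx":0,"ty":0,"tz":0.0033,"wx":0,"wy":0,"wz":0,"hand":-1},
  {"tx":0,"ty":0,"tz":0,"wx":0,"wy":0,"wz":0,"hand":-1},
  {"tx":0,"ty":0,"tz":0,"wx":0,"wy":0,"wz":0,"hand":-1},
  {"tx":0,"ty":0,"tz":0,"wx":0,"wy":0,"wz":0,"hand":-1},
])

```text
time: 40.5
ee_pos: [0.4682, 0.0811, 0.0948]
eef_rot: [-3.132, 0.226, 0.002]
ft_force: [0.5, 0.6, 0.5]
finger_gap: 0.0003
grip_force: 0.0
```

Call:
carry_out([
  {"tx":0,"ty":0,"tz":0.0033,"wx":0,"wy":0,"wz":0,"hand":-1},
  {"tx":0,"ty":0,"tz":0,"wx":0,"wy":0,"wz":0,"hand":-1},
  {"tx":0,"ty":0,"tz":0,"wx":0,"wy":0,"wz":0,"hand":-1},
  {"tx":0,"ty":0,"tz":0,"wx":0,"wy":0,"wz":0,"hand":-1},
  {"tx":0,"ty":0,"tz":0,"wx":0,"wy":0,"wz":0,"hand":-1},
])

```text
time: 40.92
ee_pos: [0.4683, 0.0811, 0.0938]
eef_rot: [-3.132, 0.226, 0.001]
ft_force: [-0.5, -0.1, -0.7]
finger_gap: 0.0004
grip_force: 0.0
```

Call:
carry_out([
  {"tx":0,"ty":0,"tz":0.0033,"wx":0,"wy":0,"wz":0,"hand":-1},
  {"tx":0,"ty":0,"tz":0,"wx":0,"wy":0,"wz":0,"hand":-1},
  {"tx":0,"ty":0,"tz":0,"wx":0,"wy":0,"wz":0,"hand":-1},
  {"tx":0,"ty":0,"tz":0,"wx":0,"wy":0,"wz":0,"hand":-1},
  {"tx":0,"ty":0,"tz":0,"wx":0,"wy":0,"wz":0,"hand":-1},
])

```text
time: 41.33
ee_pos: [0.4684, 0.0811, 0.0932]
eef_rot: [-3.132, 0.226, 0.001]
ft_force: [-1.5, -0.4, 6.6]
finger_gap: 0.0004
grip_force: 3.3
```

```bash
python3 lipchk.py
```

```text
t 41.33 q [0.072 0.401 1.949 0.002 0.792 1.786] mach [-0.121 -0.06   0.093] z [-0.     0.002 -1.   ] y [-0.143 -0.99  -0.002] F [-1.503 -0.396  6.633] fkerr [ 0.  0. -0.] gap 0.0004
252 [282.84 282.97] 0.13
255 [284.02 284.12] 0.1
258 [285.37 285.44] 0.07
261 [286.75 286.8 ] 0.05
264 [287.91 287.96] 0.05
267 [286.95 287.02] 0.07
ecc 0.9995586385251164 [-0.123  0.072]
0 [267.51 289.8 ]
0.03 [267.35 287.77]
0.05 [267.18 286.38]
```

Contact height is z 0.0933, the nominal shut height. To be sure, I'll probe the dome top near the front and the back for tilt.

Call:
carry_out([
  {"tx":0,"ty":0,"tz":-0.06,"wx":0,"wy":0,"wz":0,"hand":-1},
  {"tx":0,"ty":0,"tz":-0.12,"wx":0,"wy":0,"wz":0,"hand":-1},
  {"tx":0.085,"ty":0,"tz":0,"wx":0,"wy":0,"wz":0,"hand":-1},
  {"tx":0.085,"ty":0,"tz":0,"wx":0,"wy":0,"wz":0,"hand":-1},
  {"tx":0,"ty":0,"tz":0,"wx":0,"wy":0,"wz":0,"hand":-1},
])

```text
time: 41.8
ee_pos: [0.5224, 0.0732, 0.1477]
eef_rot: [-3.132, 0.226, -0.005]
ft_force: [0.3, -0.2, -0.4]
finger_gap: 0.0005
grip_force: 0.0
```

Call:
carry_out([
  {"tx":0,"ty":0,"tz":0.022,"wx":0,"wy":0,"wz":0,"hand":-1},
  {"tx":0,"ty":0,"tz":0,"wx":0,"wy":0,"wz":0,"hand":-1},
  {"tx":0,"ty":0,"tz":0,"wx":0,"wy":0,"wz":0,"hand":-1},
  {"tx":0,"ty":0,"tz":0,"wx":0,"wy":0,"wz":0,"hand":-1},
  {"tx":0,"ty":0,"tz":0,"wx":0,"wy":0,"wz":0,"hand":-1},
])

```text
time: 42.22
ee_pos: [0.5183, 0.0738, 0.1402]
eef_rot: [-3.132, 0.225, 0.002]
ft_force: [0.2, 0.5, 0.0]
finger_gap: 0.0003
grip_force: 0.0
```

```bash
python3 st.py
```

```text
t 42.22 q [0.052 0.402 1.794 0.002 0.946 1.765] mach [-0.071 -0.06   0.14 ] z [-0.001  0.002 -1.   ] y [-0.143 -0.99  -0.001] F [0.222 0.489 0.034] fkerr [ 0.  0. -0.] gap 0.0003
```

Descending in 2 mm steps.

Call:
carry_out([
  {"tx":0,"ty":0,"tz":0.0133,"wx":0,"wy":0,"wz":0,"hand":-1},
  {"tx":0,"ty":0,"tz":0,"wx":0,"wy":0,"wz":0,"hand":-1},
  {"tx":0,"ty":0,"tz":0,"wx":0,"wy":0,"wz":0,"hand":-1},
  {"tx":0,"ty":0,"tz":0.0067,"wx":0,"wy":0,"wz":0,"hand":-1},
  {"tx":0,"ty":0,"tz":0,"wx":0,"wy":0,"wz":0,"hand":-1},
])

```text
time: 42.63
ee_pos: [0.5186, 0.0737, 0.1339]
eef_rot: [-3.132, 0.226, 0.002]
ft_force: [-0.4, 0.1, -0.6]
finger_gap: 0.0004
grip_force: 0.0
```

Call:
carry_out([
  {"tx":0,"ty":0,"tz":0.0067,"wx":0,"wy":0,"wz":0,"hand":-1},
  {"tx":0,"ty":0,"tz":0,"wx":0,"wy":0,"wz":0,"hand":-1},
  {"tx":0,"ty":0,"tz":0,"wx":0,"wy":0,"wz":0,"hand":-1},
  {"tx":0,"ty":0,"tz":0,"wx":0,"wy":0,"wz":0,"hand":-1},
  {"tx":0,"ty":0,"tz":0,"wx":0,"wy":0,"wz":0,"hand":-1},
])

```text
time: 43.05
ee_pos: [0.5188, 0.0737, 0.1322]
eef_rot: [-3.132, 0.226, 0.001]
ft_force: [-0.1, 0.2, -1.0]
finger_gap: 0.0001
grip_force: 0.0
```

Call:
carry_out([
  {"tx":0,"ty":0,"tz":0.0067,"wx":0,"wy":0,"wz":0,"hand":-1},
  {"tx":0,"ty":0,"tz":0,"wx":0,"wy":0,"wz":0,"hand":-1},
  {"tx":0,"ty":0,"tz":0,"wx":0,"wy":0,"wz":0,"hand":-1},
  {"tx":0,"ty":0,"tz":0,"wx":0,"wy":0,"wz":0,"hand":-1},
  {"tx":0,"ty":0,"tz":0,"wx":0,"wy":0,"wz":0,"hand":-1},
])

```text
time: 43.47
ee_pos: [0.5188, 0.0737, 0.1302]
eef_rot: [-3.132, 0.226, 0.001]
ft_force: [0.4, -0.1, -0.6]
finger_gap: 0.0005
grip_force: 0.0
```

Call:
carry_out([
  {"tx":0,"ty":0,"tz":0.005,"wx":0,"wy":0,"wz":0,"hand":-1},
  {"tx":0,"ty":0,"tz":0,"wx":0,"wy":0,"wz":0,"hand":-1},
  {"tx":0,"ty":0,"tz":0,"wx":0,"wy":0,"wz":0,"hand":-1},
  {"tx":0,"ty":0,"tz":0,"wx":0,"wy":0,"wz":0,"hand":-1},
  {"tx":0,"ty":0,"tz":0,"wx":0,"wy":0,"wz":0,"hand":-1},
])

```text
time: 43.88
ee_pos: [0.5188, 0.0737, 0.1287]
eef_rot: [-3.132, 0.226, 0.001]
ft_force: [0.8, -0.1, -0.2]
finger_gap: 0.0006
grip_force: 0.0
```

There was no contact at z 0.1287 near the front of the dome, where an ajar hood would stand at 0.134 or more. The hood is shut, so on to the knob, with a half turn of the wrist first to keep joint 6 in range.

Run:
```python
from st import *
print(px("top",173.9,179.3,.105),w2m(px("top",173.9,179.3,.105)))
K=m2w(-.001,.188,.22);print(K)
x,r=seg(X,Q,X+[0,0,.09],DOWN,5);x,r=seg(x,r,K,DOWN)
D2=DOWN*Rz(-np.pi)
sim(q,[(K,DOWN),(K,DOWN*Rz(-1.5)),(K,DOWN*Rz(-np.pi)),(m2w(-.001,.188,.087),D2),(m2w(-.001,.188,.087),D2*Rz(1.3))])
```

```text
t 43.88 q [0.051 0.419 1.802 0.002 0.921 1.765] mach [-0.07  -0.06   0.129] z [-0.001  0.002 -1.   ] y [-0.143 -0.99  -0.001] F [ 0.761 -0.077 -0.197] fkerr [ 0.  0. -0.] gap 0.0006
[0.622 0.309 0.105] [-0.002  0.188  0.105]
[0.623 0.309 0.22 ]
n=5 t=[-0.0, -0.0001, -0.06] w=[-0.0002, 0.0001, -0.0001] |t|=18.0mm |w|=0.02deg
n=10 t=[0.0231, -0.0826, -0.0005] w=[0.0, 0.0, 0.0] |t|=25.7mm |w|=0.00deg
[0.39 0.62 1.23 0.   1.3  2.11] err 0.0 maxstep [0.02 0.02 0.04 0.   0.02 0.02]
[ 0.39  0.62  1.23 -0.    1.3   0.61] err 0.0 maxstep [0.   0.   0.   0.   0.   0.08]
[ 0.39  0.62  1.23 -0.    1.3  -1.03] err 0.0 maxstep [0.   0.   0.   0.   0.   0.08]
[ 0.39  0.75  1.33 -0.    1.06 -1.03] err 0.0 maxstep [0.   0.01 0.01 0.   0.01 0.  ]
[0.39 0.75 1.33 0.   1.06 0.27] err 0.0 maxstep [0.   0.   0.   0.   0.   0.07]
```

Call:
carry_out([
  {"tx":0,"ty":0,"tz":-0.06,"wx":0,"wy":0,"wz":0,"hand":-1},
  {"tx":0,"ty":0,"tz":-0.06,"wx":0,"wy":0,"wz":0,"hand":-1},
  {"tx":0,"ty":0,"tz":-0.06,"wx":0,"wy":0,"wz":0,"hand":-1},
  {"tx":0,"ty":0,"tz":-0.06,"wx":0,"wy":0,"wz":0,"hand":-1},
  {"tx":0,"ty":0,"tz":-0.06,"wx":0,"wy":0,"wz":0,"hand":-1},
])

```text
time: 44.3
ee_pos: [0.5187, 0.0736, 0.2196]
eef_rot: [-3.132, 0.226, 0.001]
ft_force: [0.4, -0.1, -0.3]
finger_gap: 0.0005
grip_force: 0.0
```

Call:
carry_out([
  {"tx":0.0231,"ty":-0.0826,"tz":0,"wx":0,"wy":0,"wz":0,"hand":0.07},
  {"tx":0.0231,"ty":-0.0826,"tz":0,"wx":0,"wy":0,"wz":0,"hand":0.07},
  {"tx":0.0231,"ty":-0.0826,"tz":0,"wx":0,"wy":0,"wz":0,"hand":0.07},
  {"tx":0.0231,"ty":-0.0826,"tz":0,"wx":0,"wy":0,"wz":0,"hand":0.07},
  {"tx":0.0231,"ty":-0.0826,"tz":0,"wx":0,"wy":0,"wz":0,"hand":0.07},
])

```text
time: 44.72
ee_pos: [0.5712, 0.1924, 0.2189]
eef_rot: [-3.132, 0.226, 0.001]
ft_force: [-0.1, -0.5, 0.2]
finger_gap: 0.0291
grip_force: 0.0
```

Call:
carry_out([
  {"tx":0.0231,"ty":-0.0826,"tz":0,"wx":0,"wy":0,"wz":0,"hand":0.07},
  {"tx":0.0231,"ty":-0.0826,"tz":0,"wx":0,"wy":0,"wz":0,"hand":0.07},
  {"tx":0.0231,"ty":-0.0826,"tz":0,"wx":0,"wy":0,"wz":0,"hand":0.07},
  {"tx":0.0231,"ty":-0.0826,"tz":0,"wx":0,"wy":0,"wz":0,"hand":0.07},
  {"tx":0.0231,"ty":-0.0826,"tz":0,"wx":0,"wy":0,"wz":0,"hand":0.07},
])

```text
time: 45.13
ee_pos: [0.6232, 0.3101, 0.2188]
eef_rot: [-3.132, 0.226, 0.002]
ft_force: [0.7, -0.3, 0.4]
finger_gap: 0.0495
grip_force: 0.0
```

Call:
carry_out([
  {"tx":0,"ty":0,"tz":0,"wx":0,"wy":0,"wz":-0.0667,"hand":0.07},
  {"tx":0,"ty":0,"tz":0,"wx":0,"wy":0,"wz":-0.0667,"hand":0.07},
  {"tx":0,"ty":0,"tz":0,"wx":0,"wy":0,"wz":-0.0667,"hand":0.07},
  {"tx":0,"ty":0,"tz":0,"wx":0,"wy":0,"wz":-0.0667,"hand":0.07},
  {"tx":0,"ty":0,"tz":0,"wx":0,"wy":0,"wz":-0.0667,"hand":0.07},
])

```text
time: 45.55
ee_pos: [0.6228, 0.3089, 0.2187]
eef_rot: [-3.082, -0.601, 0.001]
ft_force: [0.1, -0.2, 0.6]
finger_gap: 0.0497
grip_force: 0.0
```

Call:
carry_out([
  {"tx":0,"ty":0,"tz":0,"wx":0,"wy":0,"wz":-0.0667,"hand":0.07},
  {"tx":0,"ty":0,"tz":0,"wx":0,"wy":0,"wz":-0.0667,"hand":0.07},
  {"tx":0,"ty":0,"tz":0,"wx":0,"wy":0,"wz":-0.0667,"hand":0.07},
  {"tx":0,"ty":0,"tz":0,"wx":0,"wy":0,"wz":-0.0667,"hand":0.07},
  {"tx":0,"ty":0,"tz":0,"wx":0,"wy":0,"wz":-0.0667,"hand":0.07},
])

```text
time: 45.97
ee_pos: [0.6229, 0.3088, 0.2188]
eef_rot: [-2.821, -1.378, 0.001]
ft_force: [-0.6, -0.4, -0.1]
finger_gap: 0.0498
grip_force: 0.0
```

Call:
carry_out([
  {"tx":0,"ty":0,"tz":0,"wx":0,"wy":0,"wz":-0.0667,"hand":0.07},
  {"tx":0,"ty":0,"tz":0,"wx":0,"wy":0,"wz":-0.0667,"hand":0.07},
  {"tx":0,"ty":0,"tz":0,"wx":0,"wy":0,"wz":-0.0667,"hand":0.07},
  {"tx":0,"ty":0,"tz":0,"wx":0,"wy":0,"wz":-0.0667,"hand":0.07},
  {"tx":0,"ty":0,"tz":0,"wx":0,"wy":0,"wz":-0.0667,"hand":0.07},
])

```text
time: 46.38
ee_pos: [0.6229, 0.3088, 0.2188]
eef_rot: [-2.368, -2.062, -0.0]
ft_force: [-1.3, 0.6, 0.5]
finger_gap: 0.0495
grip_force: 0.0
```

Call:
carry_out([
  {"tx":0,"ty":0,"tz":0,"wx":0,"wy":0,"wz":-0.0667,"hand":0.07},
  {"tx":0,"ty":0,"tz":0,"wx":0,"wy":0,"wz":-0.0667,"hand":0.07},
  {"tx":0,"ty":0,"tz":0,"wx":0,"wy":0,"wz":-0.0667,"hand":0.07},
  {"tx":0,"ty":0,"tz":0,"wx":0,"wy":0,"wz":-0.0667,"hand":0.07},
  {"tx":0,"ty":0,"tz":0,"wx":0,"wy":0,"wz":-0.0667,"hand":0.07},
])

```text
time: 46.8
ee_pos: [0.6229, 0.3089, 0.2188]
eef_rot: [-1.753, -2.605, -0.001]
ft_force: [0.4, 0.8, 0.4]
finger_gap: 0.0496
grip_force: 0.0
```

Call:
carry_out([
  {"tx":0,"ty":0,"tz":0,"wx":0,"wy":0,"wz":-0.0667,"hand":0.07},
  {"tx":0,"ty":0,"tz":0,"wx":0,"wy":0,"wz":-0.0667,"hand":0.07},
  {"tx":0,"ty":0,"tz":0,"wx":0,"wy":0,"wz":-0.0667,"hand":0.07},
  {"tx":0,"ty":0,"tz":0,"wx":0,"wy":0,"wz":-0.0667,"hand":0.07},
  {"tx":0,"ty":0,"tz":0,"wx":0,"wy":0,"wz":-0.0667,"hand":0.07},
])

```text
time: 47.22
ee_pos: [0.6229, 0.3088, 0.2188]
eef_rot: [-1.019, -2.97, -0.002]
ft_force: [-0.6, 0.0, -1.0]
finger_gap: 0.0502
grip_force: 0.0
```

Call:
carry_out([
  {"tx":0,"ty":0,"tz":0,"wx":0,"wy":0,"wz":-0.0667,"hand":0.07},
  {"tx":0,"ty":0,"tz":0,"wx":0,"wy":0,"wz":-0.0667,"hand":0.07},
  {"tx":0,"ty":0,"tz":0,"wx":0,"wy":0,"wz":-0.0667,"hand":0.07},
  {"tx":0,"ty":0,"tz":0,"wx":0,"wy":0,"wz":-0.0667,"hand":0.07},
  {"tx":0,"ty":0,"tz":0,"wx":0,"wy":0,"wz":-0.0667,"hand":0.07},
])

```text
time: 47.63
ee_pos: [0.6229, 0.3089, 0.2188]
eef_rot: [-0.215, -3.133, -0.002]
ft_force: [0.9, -0.3, 0.3]
finger_gap: 0.0495
grip_force: 0.0
```

Run:
```python
from st import *
D2=DOWN*Rz(-np.pi)
x,r=seg(X,Q,m2w(-.001,.188,.14),D2,5);seg(x,r,m2w(-.001,.188,.087),D2,5)
```

```text
t 47.63 q [ 0.393  0.621  1.226  0.002  1.295 -1.042] mach [-0.001  0.188  0.219] z [-0.001  0.001 -1.   ] y [0.137 0.991 0.001] F [ 0.871 -0.283  0.304] fkerr [0. 0. 0.] gap 0.0495
n=5 t=[0.0, 0.0002, 0.0525] w=[0.0002, -0.0002, 0.0008] |t|=15.8mm |w|=0.08deg
n=5 t=[0.0001, -0.0, 0.0354] w=[-0.0, 0.0, -0.0] |t|=10.6mm |w|=0.00deg
```

Call:
carry_out([
  {"tx":0,"ty":0,"tz":0.0525,"wx":0,"wy":0,"wz":0,"hand":0.07},
  {"tx":0,"ty":0,"tz":0.0525,"wx":0,"wy":0,"wz":0,"hand":0.07},
  {"tx":0,"ty":0,"tz":0.0525,"wx":0,"wy":0,"wz":0,"hand":0.07},
  {"tx":0,"ty":0,"tz":0.0525,"wx":0,"wy":0,"wz":0,"hand":0.07},
  {"tx":0,"ty":0,"tz":0.0525,"wx":0,"wy":0,"wz":0,"hand":0.07},
])

```text
time: 48.05
ee_pos: [0.6228, 0.309, 0.1394]
eef_rot: [-0.223, -3.133, -0.002]
ft_force: [0.3, -0.4, -0.3]
finger_gap: 0.0499
grip_force: 0.0
```

Call:
carry_out([
  {"tx":0,"ty":0,"tz":0.035,"wx":0,"wy":0,"wz":0,"hand":0.07},
  {"tx":0,"ty":0,"tz":0.035,"wx":0,"wy":0,"wz":0,"hand":0.07},
  {"tx":0,"ty":0,"tz":0.035,"wx":0,"wy":0,"wz":0,"hand":0.07},
  {"tx":0,"ty":0,"tz":0.035,"wx":0,"wy":0,"wz":0,"hand":0.07},
  {"tx":0,"ty":0,"tz":0.025,"wx":0,"wy":0,"wz":0,"hand":0.07},
])

```text
time: 48.47
ee_pos: [0.6227, 0.309, 0.0897]
eef_rot: [-0.223, -3.132, -0.002]
ft_force: [0.6, 0.4, 0.3]
finger_gap: 0.0497
grip_force: 0.0
```

Call:
carry_out([
  {"tx":0,"ty":0,"tz":0,"wx":0,"wy":0,"wz":0,"hand":-1},
  {"tx":0,"ty":0,"tz":0,"wx":0,"wy":0,"wz":0,"hand":-1},
  {"tx":0,"ty":0,"tz":0,"wx":0,"wy":0,"wz":0,"hand":-1},
  {"tx":0,"ty":0,"tz":0,"wx":0,"wy":0,"wz":0,"hand":-1},
  {"tx":0,"ty":0,"tz":0,"wx":0,"wy":0,"wz":0,"hand":-1},
], grip_force=30)

```text
time: 48.88
ee_pos: [0.6238, 0.3131, 0.0916]
eef_rot: [0.224, 3.131, 0.015]
ft_force: [8.2, 35.6, -12.1]
finger_gap: 0.0214
grip_force: 18.0
```

Call:
carry_out([
  {"tx":0,"ty":0,"tz":0,"wx":0,"wy":0,"wz":0,"hand":-1},
  {"tx":0,"ty":0,"tz":0,"wx":0,"wy":0,"wz":0,"hand":-1},
  {"tx":0,"ty":0,"tz":0,"wx":0,"wy":0,"wz":0,"hand":-1},
  {"tx":0,"ty":0,"tz":0,"wx":0,"wy":0,"wz":0,"hand":-1},
  {"tx":0,"ty":0,"tz":0,"wx":0,"wy":0,"wz":0,"hand":-1},
])

```text
time: 49.3
ee_pos: [0.6242, 0.3168, 0.0917]
eef_rot: [0.222, 3.128, 0.024]
ft_force: [10.1, 42.0, -16.2]
finger_gap: 0.0137
grip_force: 29.9
```

```bash
python3 st.py
```

```text
t 49.3 q [ 0.399  0.747  1.327  0.013  1.055 -1.036] mach [-0.001  0.196  0.092] z [ 0.007  0.015 -1.   ] y [0.141 0.99  0.016] F [ 10.142  41.996 -16.171] fkerr [ 0.  0. -0.] gap 0.0137
```

The bar is gripped, but the knob axis sits about 8 mm further along +y. I'll shift to relieve the 42 N side load.

Call:
carry_out([
  {"tx":0,"ty":0.006,"tz":0,"wx":0,"wy":0,"wz":0,"hand":-1},
  {"tx":0,"ty":0.006,"tz":0,"wx":0,"wy":0,"wz":0,"hand":-1},
  {"tx":0,"ty":0.006,"tz":0,"wx":0,"wy":0,"wz":0,"hand":-1},
  {"tx":0,"ty":0.006,"tz":0,"wx":0,"wy":0,"wz":0,"hand":-1},
  {"tx":0,"ty":0,"tz":0,"wx":0,"wy":0,"wz":0,"hand":-1},
])

```text
time: 49.72
ee_pos: [0.6244, 0.3175, 0.0916]
eef_rot: [0.223, 3.133, 0.006]
ft_force: [2.0, 6.6, -0.4]
finger_gap: 0.0135
grip_force: 30.0
```

```bash
python3 st.py
```

```text
t 49.72 q [ 0.403  0.753  1.317  0.003  1.069 -1.027] mach [-0.001  0.196  0.092] z [ 0.001  0.003 -1.   ] y [0.141 0.99  0.004] F [ 1.991  6.637 -0.368] fkerr [ 0.  0. -0.] gap 0.0135
```

Call:
carry_out([
  {"tx":0,"ty":0.004,"tz":0,"wx":0,"wy":0,"wz":0.05,"hand":-1},
  {"tx":0,"ty":0,"tz":0,"wx":0,"wy":0,"wz":0.05,"hand":-1},
  {"tx":0,"ty":0,"tz":0,"wx":0,"wy":0,"wz":0.05,"hand":-1},
  {"tx":0,"ty":0,"tz":0,"wx":0,"wy":0,"wz":0.05,"hand":-1},
  {"tx":0,"ty":0,"tz":0,"wx":0,"wy":0,"wz":0,"hand":-1},
])

```text
time: 50.13
ee_pos: [0.6245, 0.318, 0.0916]
eef_rot: [0.718, 3.058, 0.005]
ft_force: [2.3, 5.1, 0.4]
finger_gap: 0.014
grip_force: 30.0
```

```bash
python3 st.py; python3 -c "
from h import *
print(manip.state()['torque'])"
```

```text
t 50.13 q [ 0.404  0.754  1.315  0.003  1.071 -0.707] mach [-0.001  0.197  0.092] z [ 0.001  0.003 -1.   ] y [0.445 0.895 0.003] F [2.294 5.06  0.422] fkerr [ 0.  0. -0.] gap 0.014
[ 0.74903393 -0.38980454  0.12037031]
```

Turning smoothly; on past the detent.

Call:
carry_out([
  {"tx":0,"ty":0,"tz":0,"wx":0,"wy":0,"wz":0.055,"hand":-1},
  {"tx":0,"ty":0,"tz":0,"wx":0,"wy":0,"wz":0.055,"hand":-1},
  {"tx":0,"ty":0,"tz":0,"wx":0,"wy":0,"wz":0.055,"hand":-1},
  {"tx":0,"ty":0,"tz":0,"wx":0,"wy":0,"wz":0.055,"hand":-1},
  {"tx":0,"ty":0,"tz":0,"wx":0,"wy":0,"wz":0.055,"hand":-1},
])

```text
time: 50.55
ee_pos: [0.6249, 0.3186, 0.0916]
eef_rot: [1.356, 2.834, 0.007]
ft_force: [5.8, 7.2, -2.4]
finger_gap: 0.0137
grip_force: 30.0
```

Call:
carry_out([
  {"tx":0,"ty":0,"tz":0,"wx":0,"wy":0,"wz":0.055,"hand":-1},
  {"tx":0,"ty":0,"tz":0,"wx":0,"wy":0,"wz":0.055,"hand":-1},
  {"tx":0,"ty":0,"tz":0,"wx":0,"wy":0,"wz":0.055,"hand":-1},
  {"tx":0,"ty":0,"tz":0,"wx":0,"wy":0,"wz":0.055,"hand":-1},
  {"tx":0,"ty":0,"tz":0,"wx":0,"wy":0,"wz":0.03,"hand":-1},
])

```text
time: 50.97
ee_pos: [0.6255, 0.3189, 0.0916]
eef_rot: [1.883, 2.514, 0.01]
ft_force: [7.4, 9.3, -4.7]
finger_gap: 0.0139
grip_force: 30.0
```

```bash
python3 st.py; python3 -c "
from h import *
print(manip.state()['torque'])"
```

```text
t 50.97 q [0.404 0.754 1.314 0.004 1.068 0.117] mach [0.    0.198 0.092] z [ 0.004  0.005 -1.   ] y [0.96  0.281 0.005] F [ 7.389  9.31  -4.67 ] fkerr [ 0.  0. -0.] gap 0.0139
[ 1.62383623 -1.39342888  0.0975872 ]
```

Call:
carry_out([
  {"tx":0,"ty":0,"tz":0,"wx":0,"wy":0,"wz":0.05,"hand":-1},
  {"tx":0,"ty":0,"tz":0,"wx":0,"wy":0,"wz":0,"hand":-1},
  {"tx":0,"ty":0,"tz":0,"wx":0,"wy":0,"wz":0,"hand":-1},
  {"tx":0,"ty":0,"tz":0,"wx":0,"wy":0,"wz":0,"hand":-1},
  {"tx":0,"ty":0,"tz":0,"wx":0,"wy":0,"wz":0,"hand":-1},
])

```text
time: 51.38
ee_pos: [0.6256, 0.3189, 0.0916]
eef_rot: [-1.975, -2.443, -0.01]
ft_force: [7.7, 9.9, -5.6]
finger_gap: 0.0137
grip_force: 30.0
```

Call:
carry_out([
  {"tx":0,"ty":0,"tz":0,"wx":0,"wy":0,"wz":0,"hand":-0.2},
  {"tx":0,"ty":0,"tz":0,"wx":0,"wy":0,"wz":0,"hand":-0.2},
  {"tx":0,"ty":0,"tz":0,"wx":0,"wy":0,"wz":0,"hand":-0.2},
  {"tx":0,"ty":0,"tz":0,"wx":0,"wy":0,"wz":0,"hand":-0.2},
  {"tx":0,"ty":0,"tz":0,"wx":0,"wy":0,"wz":0,"hand":-0.2},
])

```text
time: 51.8
ee_pos: [0.6239, 0.3171, 0.0907]
eef_rot: [-1.974, -2.442, -0.0]
ft_force: [-0.6, -0.6, -1.4]
finger_gap: 0.0363
grip_force: 0.0
```

Call:
carry_out([
  {"tx":0,"ty":0,"tz":-0.05,"wx":0,"wy":0,"wz":0,"hand":-0.2},
  {"tx":0,"ty":0,"tz":-0.1,"wx":0,"wy":0,"wz":0,"hand":-0.2},
  {"tx":0,"ty":0,"tz":-0.12,"wx":0,"wy":0,"wz":0,"hand":-0.2},
  {"tx":0,"ty":0,"tz":-0.12,"wx":0,"wy":0,"wz":0,"hand":-0.2},
  {"tx":0,"ty":0,"tz":-0.12,"wx":0,"wy":0,"wz":0,"hand":-0.2},
])

```text
time: 52.22
ee_pos: [0.6238, 0.3168, 0.2454]
eef_rot: [-1.974, -2.442, -0.0]
ft_force: [0.4, 1.0, -0.2]
finger_gap: 0.0368
grip_force: 0.0
```

```bash
python3 st.py
python3 - <<'E'
from st import *
seg(X,Q,[.40,.0,.33],Q)
# knob bar direction from side view: dark pixels of bar top
b=cams.grab_frame('side').astype(int)
for n,im in(("init",cv2.imread('pics/side0.png')[:,:,::-1].astype(int)),("now",b)):
    u0,v0=[int(t) for t in proj("side",m2w(0,.196,.105))]
    m=(im[v0-22:v0+22,u0-22:u0+22].max(2)<60).astype(np.uint8)
    P=np.array([px("side",u+u0-22,v+v0-22,.11)[:2] for v,u in np.argwhere(m)])
    P=P[np.linalg.norm(P-m2w(0,.196,0)[:2],axis=1)<.04]
    (w,V)=np.linalg.eigh(np.cov(P.T));d=V[:,1];print(n,len(P),P.mean(0),np.sqrt(w),"axis deg",np.degrees(np.arctan2(d[1],d[0]))%180)
E
```

```text
t 52.22 q [0.403 0.611 1.178 0.002 1.353 0.191] mach [-0.001  0.196  0.245] z [-0.001  0.001 -1.   ] y [ 0.978  0.209 -0.001] F [ 0.442  0.967 -0.184] fkerr [0. 0. 0.] gap 0.0368
t 52.22 q [0.403 0.611 1.178 0.002 1.353 0.191] mach [-0.001  0.196  0.245] z [-0.001  0.001 -1.   ] y [ 0.978  0.209 -0.001] F [ 0.442  0.967 -0.184] fkerr [0. 0. 0.] gap 0.0368
n=10 t=[-0.0876, -0.0951, -0.0282] w=[0.0, 0.0, 0.0] |t|=39.7mm |w|=0.00deg
init 435 [0.62  0.331] [0.011 0.016] axis deg 154.68341663325026
now 485 [0.618 0.328] [0.013 0.016] axis deg 123.23236896143428
```

Call:
carry_out([
  {"tx":-0.0876,"ty":-0.0951,"tz":-0.028,"wx":0,"wy":0,"wz":0,"hand":-0.2},
  {"tx":-0.0876,"ty":-0.0951,"tz":-0.028,"wx":0,"wy":0,"wz":0,"hand":-0.2},
  {"tx":-0.0876,"ty":-0.0951,"tz":-0.028,"wx":0,"wy":0,"wz":0,"hand":-0.2},
  {"tx":-0.0876,"ty":-0.0951,"tz":-0.028,"wx":0,"wy":0,"wz":0,"hand":-0.2},
  {"tx":-0.0876,"ty":-0.0951,"tz":-0.028,"wx":0,"wy":0,"wz":0,"hand":-0.2},
])

```text
time: 52.68
ee_pos: [0.5107, 0.1573, 0.2856]
eef_rot: [-1.974, -2.442, -0.001]
ft_force: [1.0, -1.0, 0.1]
finger_gap: 0.037
grip_force: 0.0
```

Call:
carry_out([
  {"tx":-0.0876,"ty":-0.0951,"tz":-0.028,"wx":0,"wy":0,"wz":0,"hand":-0.2},
  {"tx":-0.0876,"ty":-0.0951,"tz":-0.028,"wx":0,"wy":0,"wz":0,"hand":-0.2},
  {"tx":-0.0876,"ty":-0.0951,"tz":-0.028,"wx":0,"wy":0,"wz":0,"hand":-0.2},
  {"tx":-0.0876,"ty":-0.0951,"tz":-0.028,"wx":0,"wy":0,"wz":0,"hand":-0.2},
  {"tx":-0.0876,"ty":-0.0951,"tz":-0.028,"wx":0,"wy":0,"wz":0,"hand":-0.2},
])

```text
time: 53.1
ee_pos: [0.3988, -0.0009, 0.3276]
eef_rot: [-1.974, -2.442, -0.001]
ft_force: [1.2, 0.1, 0.2]
finger_gap: 0.0369
grip_force: 0.0
```

```bash
python3 lipchk.py
python3 - <<'E'
from h import *
from kin import *
t=cams.grab_frame('top');b=cams.grab_frame('side')
cv2.imwrite('pics/tE.png',t[:,:,::-1]);cv2.imwrite('pics/sE.png',b[:,:,::-1])
for n,k,cur,ref in(("top",(168,192,163,187),t,'top0'),("side",(280,312,172,206),b,'side0')):
    for nm,im in(("init",cv2.imread(f'pics/{ref}.png')[:,:,::-1]),("now",cur)):
        g=im[k[0]:k[1],k[2]:k[3]].max(2).astype(int)
        dark=g<25;vs,us=np.where(dark);P=np.c_[us,vs];w,V=np.linalg.eigh(np.cov(P.T));d=V[:,1]
        print(n,nm,"verydark",len(us),P.mean(0)+[k[2],k[0]],np.sqrt(w),"img angle",round(np.degrees(np.arctan2(-d[1],d[0]))%180,1))
        d2=g<60;c=np.argwhere(d2).mean(0)
        lab=cv2.connectedComponentsWithStats(((g>75)&cv2.erode(cv2.dilate(cv2.morphologyEx(d2.astype(np.uint8),cv2.MORPH_CLOSE,np.ones((7,7))),np.ones((1,1))),np.ones((3,3))).astype(bool)).astype(np.uint8))
        print("  marks",[(s[4],ce.round(1)) for s,ce in zip(lab[2][1:],lab[3][1:])],"centre",c[::-1].round(1))
# boxes under dome and sealed box upright position
G=lambda i:(i[:,:,1]>i[:,:,0]+40)&(i[:,:,1]>i[:,:,2]+25)
W=lambda i:(i.min(2)>140)&(i.max(2)-i.min(2)<30)
for r in rects("top",t,W,.062,60):
    if max(r[0][1])<.09: print("white",np.round(r[0][0],3),np.round(r[0][1],3),round(r[0][2],1))
I=t[:,:].astype(int)
for y in(.045,-.045): u,v=proj("top",m2w(-.01,y,.093));print("chamber lid px",u,v,I[int(v),int(u)])
E
```

```text
t 53.1 q [-0.12  -0.042  1.845  0.001  1.339 -0.332] mach [-0.179 -0.151  0.328] z [-0.001  0.001 -1.   ] y [ 0.978  0.21  -0.   ] F [1.214 0.063 0.153] fkerr [ 0. -0.  0.] gap 0.0369
252 [282.84 282.79] -0.05
255 [284.02 283.95] -0.07
258 [285.37 285.31] -0.06
261 [286.75 286.67] -0.08
264 [287.91 287.85] -0.06
267 [286.95 286.85] -0.1
ecc 0.9995496005733269 [ 0.048 -0.043]
0 [267.51 289.8 ]
0.03 [267.35 287.77]
0.05 [267.18 286.38]
top init verydark 64 [173.90625  179.953125] [1.0077694 5.6065638] img angle 81.3
  marks [(np.int32(6), array([13.3,  0.7])), (np.int32(3), array([0., 8.])), (np.int32(18), array([22.2, 12. ])), (np.int32(20), array([ 5.8, 15.8])), (np.int32(5), array([ 0.2, 16.8])), (np.int32(2), array([ 6.5, 23. ])), (np.int32(6), array([14.8, 22.7]))] centre [10.7 11.5]
top now verydark 72 [173.81944444 180.54166667] [1.10181587 5.6172946 ] img angle 28.7
  marks [(np.int32(12), array([10.5,  0.5])), (np.int32(4), array([0.2, 7.8])), (np.int32(15), array([22.2, 11.6])), (np.int32(18), array([ 1.8, 11.9])), (np.int32(3), array([ 0.3, 17.7])), (np.int32(15), array([10.
[... 163 characters left out ...]
])), (np.int32(20), array([16.4, 30.4]))] centre [15.3 17.3]
side now verydark 83 [189.57831325 299.84337349] [1.80886819 5.73702192] img angle 81.6
  marks [(np.int32(24), array([14. , 15.2])), (np.int32(18), array([16. , 30.5]))] centre [16.6 16.8]Traceback (most recent call last):
  File "<stdin>", line 16, in <module>
  File "h.py", line 20, in rects
    P=np.array([px(n,u,v,z)[:2] for u,v in c[:,0]],np.float32)
                ~~^^^^^^^^^
  File "h.py", line 8, in px
    o,d=ray(n,u,v);return o+d*(z-o[2])/d[2]
        ~~~^^^^^^^
  File "h.py", line 5, in ray
    m=cams.camera_model(n);K=np.array(m["K"]);T=np.array(m["cam_to_world"])
ValueError: time passes only in moves, steps and waits
```

The knob reads 52.6° clockwise (0.92 rad), so it has clicked and is holding. The lip's pixels match the starting picture, so I'll settle the hood angle by touching the dome top at the front and the back.

Run:
```python
from st import *
T=DOWN*Rz(-np.pi/2+.35)
x,r=seg(X,Q,m2w(-.07,-.05,.20),Q,10);x,r=seg(x,r,m2w(-.07,-.05,.131),Q,5)
print("now to back");seg(x,r,m2w(.07,-.05,.131),Q,5)
```

```text
t 53.25 q [-0.121 -0.042  1.843  0.001  1.339 -0.328] mach [-0.178 -0.151  0.328] z [ 0.001  0.001 -1.   ] y [0.979 0.206 0.002] F [1.305 0.377 0.   ] fkerr [ 0. -0.  0.] gap 0.0371
n=10 t=[0.0193, 0.0452, 0.0428] w=[0.0, 0.0, 0.0] |t|=19.6mm |w|=0.00deg
n=5 t=[-0.0001, -0.0001, 0.046] w=[0.0, 0.0, -0.0] |t|=13.8mm |w|=0.00deg
now to back
n=5 t=[-0.0321, 0.0877, 0.0001] w=[0.0, 0.0, -0.0] |t|=28.0mm |w|=0.00deg
```

Call:
carry_out([
  {"tx":0.0193,"ty":0.0452,"tz":0.0428,"wx":0,"wy":0,"wz":0,"hand":-1},
  {"tx":0.0193,"ty":0.0452,"tz":0.0428,"wx":0,"wy":0,"wz":0,"hand":-1},
  {"tx":0.0193,"ty":0.0452,"tz":0.0428,"wx":0,"wy":0,"wz":0,"hand":-1},
  {"tx":0.0193,"ty":0.0452,"tz":0.0428,"wx":0,"wy":0,"wz":0,"hand":-1},
  {"tx":0.0193,"ty":0.0452,"tz":0.0428,"wx":0,"wy":0,"wz":0,"hand":-1},
], grip_force=10)

```text
time: 53.67
ee_pos: [0.4613, 0.0444, 0.2619]
eef_rot: [-1.972, -2.442, -0.001]
ft_force: [0.1, -0.3, 0.3]
finger_gap: 0.0086
grip_force: 0.0
```

Call:
carry_out([
  {"tx":0.0193,"ty":0.0452,"tz":0.0428,"wx":0,"wy":0,"wz":0,"hand":-1},
  {"tx":0.0193,"ty":0.0452,"tz":0.0428,"wx":0,"wy":0,"wz":0,"hand":-1},
  {"tx":0.0193,"ty":0.0452,"tz":0.0428,"wx":0,"wy":0,"wz":0,"hand":-1},
  {"tx":0.0193,"ty":0.0452,"tz":0.0428,"wx":0,"wy":0,"wz":0,"hand":-1},
  {"tx":0.0193,"ty":0.0452,"tz":0.0428,"wx":0,"wy":0,"wz":0,"hand":-1},
])

```text
time: 54.08
ee_pos: [0.5213, 0.0872, 0.1975]
eef_rot: [-1.972, -2.442, -0.0]
ft_force: [-0.7, -0.7, -0.3]
finger_gap: 0.0005
grip_force: 0.0
```

Call:
carry_out([
  {"tx":0,"ty":0,"tz":0.06,"wx":0,"wy":0,"wz":0,"hand":-1},
  {"tx":0,"ty":0,"tz":0.06,"wx":0,"wy":0,"wz":0,"hand":-1},
  {"tx":0,"ty":0,"tz":0.06,"wx":0,"wy":0,"wz":0,"hand":-1},
  {"tx":0,"ty":0,"tz":0.05,"wx":0,"wy":0,"wz":0,"hand":-1},
  {"tx":0,"ty":0,"tz":0,"wx":0,"wy":0,"wz":0,"hand":-1},
])

```text
time: 54.5
ee_pos: [0.5203, 0.0868, 0.1281]
eef_rot: [-1.972, -2.441, 0.001]
ft_force: [-0.3, -0.0, 0.8]
finger_gap: 0.0001
grip_force: 0.0
```

Call:
carry_out([
  {"tx":0,"ty":0,"tz":0.004,"wx":0,"wy":0,"wz":0,"hand":-1},
  {"tx":0,"ty":0,"tz":0,"wx":0,"wy":0,"wz":0,"hand":-1},
  {"tx":0,"ty":0,"tz":0,"wx":0,"wy":0,"wz":0,"hand":-1},
  {"tx":0,"ty":0,"tz":0,"wx":0,"wy":0,"wz":0,"hand":-1},
  {"tx":0,"ty":0,"tz":0,"wx":0,"wy":0,"wz":0,"hand":-1},
])

```text
time: 54.92
ee_pos: [0.5207, 0.0858, 0.1288]
eef_rot: [-1.974, -2.442, -0.001]
ft_force: [0.2, 0.2, -0.3]
finger_gap: 0.0007
grip_force: 0.0
```

Now 0.7 mm steps at the front.

Call:
carry_out([
  {"tx":0,"ty":0,"tz":0.0025,"wx":0,"wy":0,"wz":0,"hand":-1},
  {"tx":0,"ty":0,"tz":0,"wx":0,"wy":0,"wz":0,"hand":-1},
  {"tx":0,"ty":0,"tz":0,"wx":0,"wy":0,"wz":0,"hand":-1},
  {"tx":0,"ty":0,"tz":0,"wx":0,"wy":0,"wz":0,"hand":-1},
  {"tx":0,"ty":0,"tz":0,"wx":0,"wy":0,"wz":0,"hand":-1},
])

```text
time: 55.33
ee_pos: [0.5207, 0.0856, 0.1281]
eef_rot: [-1.974, -2.442, -0.001]
ft_force: [-0.0, -0.1, 0.4]
finger_gap: 0.0004
grip_force: 0.0
```

Call:
carry_out([
  {"tx":0,"ty":0,"tz":0.0025,"wx":0,"wy":0,"wz":0,"hand":-1},
  {"tx":0,"ty":0,"tz":0,"wx":0,"wy":0,"wz":0,"hand":-1},
  {"tx":0,"ty":0,"tz":0,"wx":0,"wy":0,"wz":0,"hand":-1},
  {"tx":0,"ty":0,"tz":0,"wx":0,"wy":0,"wz":0,"hand":-1},
  {"tx":0,"ty":0,"tz":0,"wx":0,"wy":0,"wz":0,"hand":-1},
])

```text
time: 55.75
ee_pos: [0.5206, 0.0856, 0.1273]
eef_rot: [-1.974, -2.442, -0.001]
ft_force: [-0.2, 0.4, 0.4]
finger_gap: 0.0007
grip_force: 0.0
```

Call:
carry_out([
  {"tx":0,"ty":0,"tz":0.0025,"wx":0,"wy":0,"wz":0,"hand":-1},
  {"tx":0,"ty":0,"tz":0,"wx":0,"wy":0,"wz":0,"hand":-1},
  {"tx":0,"ty":0,"tz":0,"wx":0,"wy":0,"wz":0,"hand":-1},
  {"tx":0,"ty":0,"tz":0,"wx":0,"wy":0,"wz":0,"hand":-1},
  {"tx":0,"ty":0,"tz":0,"wx":0,"wy":0,"wz":0,"hand":-1},
])

```text
time: 56.17
ee_pos: [0.5207, 0.0856, 0.1272]
eef_rot: [-1.974, -2.442, -0.001]
ft_force: [-3.5, -0.7, 9.0]
finger_gap: 0.0008
grip_force: 4.4
```

The dome front is at z 0.1272, which is its shut height (0.127), so the hood is fully down. Retreating and handing in.

Call:
carry_out([
  {"tx":0,"ty":0,"tz":-0.03,"wx":0,"wy":0,"wz":0,"hand":-1},
  {"tx":0,"ty":0,"tz":-0.1,"wx":0,"wy":0,"wz":0,"hand":-1},
  {"tx":0,"ty":0,"tz":-0.12,"wx":0,"wy":0,"wz":0,"hand":-1},
  {"tx":0,"ty":0,"tz":-0.12,"wx":0,"wy":0,"wz":0,"hand":-1},
  {"tx":0,"ty":0,"tz":-0.12,"wx":0,"wy":0,"wz":0,"hand":-1},
])

```text
time: 56.58
ee_pos: [0.5204, 0.0854, 0.2758]
eef_rot: [-1.974, -2.442, -0.001]
ft_force: [1.2, 0.1, -0.0]
finger_gap: 0.0007
grip_force: 0.0
```

Call:
carry_out([
  {"tx":-0.02,"ty":-0.09,"tz":-0.03,"wx":0,"wy":0,"wz":0,"hand":-1},
  {"tx":-0.02,"ty":-0.09,"tz":-0.03,"wx":0,"wy":0,"wz":0,"hand":-1},
  {"tx":-0.02,"ty":-0.09,"tz":-0.03,"wx":0,"wy":0,"wz":0,"hand":-1},
  {"tx":-0.02,"ty":-0.09,"tz":-0.03,"wx":0,"wy":0,"wz":0,"hand":-1},
  {"tx":0,"ty":0,"tz":0,"wx":0,"wy":0,"wz":0,"hand":-1},
])

```text
time: 57.0
ee_pos: [0.4177, 0.0382, 0.3117]
eef_rot: [1.975, 2.442, 0.003]
ft_force: [-0.7, -0.6, 0.4]
finger_gap: 0.0004
grip_force: 0.0
```

```bash
python3 -c "
from station import ticket,manip,cams
import numpy as np
t=cams.grab_frame('top');g=t[168:192,163:187].max(2);P=np.argwhere(g<25)[:,::-1];w,V=np.linalg.eigh(np.cov(P.T));print('knob img angle',np.degrees(np.arctan2(-V[1,1],V[0,1]))%180)
print(manip.state()['ee_pos'])
print(ticket.job_done())"
```

```text
knob img angle 28.116968367586935
[0.41932298 0.03870399 0.31109924]
the job is handed in; nothing more can be done
None
```

I handed the job in at 57 s with both unbanded boxes upright in the chamber, the banded box on the mat, the hood shut and the knob clicked at about 0.92 rad; no verdict was returned, I viewed 15 pictures (one over the 14 limit), and closing the hood briefly put about 65 N on the fingertips.

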